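# Change over the abrasion tester for the next run

### The job

Change over the abrasion tester: move the worn red-brown coupons from its specimen bed to the white tray, lying flat, then lay every fresh teal coupon on the bed in one straight row between the scribed lines, the first butted against the end stop and each next one against its neighbour with no gap; and turn the regulator knob until its white line meets the green mark on the set-point ring, then slide the yellow lock cover fully home over the knob. Only when all that is done, take the flat screwdriver from its stand, turn the slotted mode switch a quarter turn clockwise with it (its red-dotted end from the white tick to the green tick, not with the fingers), and hang the screwdriver back upright in the stand. Leave the weights, bottle and beaker where they are, and put right any coupon that gets knocked.

Things in the scene. Friction and masses are not known exactly. Their poses are not given: they have to be found in the camera images.
- tester: abrasion tester, fixed. Origin: centre of the underside of its aluminium specimen bed, 140 (x) x 340 (y) mm, top 15 mm above the origin. The row runs along y on x = 0 (scribed lines 28.5 mm either side) from a steel end stop, face at y = +140 mm, 100 mm wide (x), 14 mm high above the bed; the -y end is open. Beyond y = 240 mm stands the steel drive housing with a blue panel, 200 mm high, its load arm 320 mm.
- coupon_a: aluminium test coupon with a teal coating on top, 50 mm (its x) x 80 mm (its y) x 12 mm thick, 0.13 kg, lying flat, teal side up, at first on the bench between robot and tester (origin: centre of the underside, z up). Fresh coupons are alike, in any order, either end first; two or three are present. The 50 mm ends are butted.
- coupon_b: aluminium test coupon with a teal coating on top, 50 mm (its x) x 80 mm (its y) x 12 mm thick, 0.13 kg, lying flat, teal side up, at first on the bench between robot and tester (origin: centre of the underside, z up). Fresh coupons are alike, in any order, either end first; two or three are present. The 50 mm ends are butted.
- coupon_c: aluminium test coupon with a teal coating on top, 50 mm (its x) x 80 mm (its y) x 12 mm thick, 0.13 kg, lying flat, teal side up, at first on the bench between robot and tester (origin: centre of the underside, z up). Fresh coupons are alike, in any order, either end first; two or three are present. The 50 mm ends are butted.
- worn_a: worn coupon, the same block of 50 (x) x 80 (y) x 12 mm and 0.13 kg, coated red-brown with a pale rubbed track along its y, at first lying on the specimen bed (origin: centre of the underside, z up); one or two are present
- worn_b: worn coupon, the same block of 50 (x) x 80 (y) x 12 mm and 0.13 kg, coated red-brown with a pale rubbed track along its y, at first lying on the specimen bed (origin: centre of the underside, z up); one or two are present
- used_tray: white open tray, fixed, for worn coupons: 104 (x) x 200 (y) mm outside, walls 3 mm thick and 20 mm high, floor 3 mm thick; worn coupons may lie in it anyhow so long as they lie flat (origin: centre of the underside, z up)
- selector_box: steel box 130 (x) x 110 (y) x 50 mm high with a blue top, fixed, that carries the slotted mode switch in the middle of its top. A white tick lies on its top on the -x side of the switch, a green tick on the +y side (origin: centre of the underside, z up)
- mode_switch (a joint): angle of the slotted mode switch, rad: 0 = set-up (the slot's red-dotted end at the white tick, the box's -x side), pi/2 = run (at the green tick, the box's +y side); it grows clockwise seen from above, has hard stops at both ends, stays where it is left and takes about 0.06 N m to turn
- slot (a point): on the vertical axis of the mode switch, at the floor of its slot; turns with the switch. The switch is a pale disc 40 mm across, 11 mm proud of a 54 mm steel bezel; the slot runs right across it along this point's x axis, 5.5 mm wide and 7 mm deep (the disc's top is 7 mm above this point)
- regulator: air regulator block 180 (x) x 90 (y) x 40 mm high, fixed, carrying (in its frame) the knob and set-point ring on a vertical axis at x = +50, y = 0 mm and the yellow lock cover, which slides along x on rails; a small gauge stands at its -x end, 59 mm high (origin: centre of the underside, z up)
- reg_knob (a joint): angle of the regulator knob, rad, growing clockwise seen from above, 0 to 2.4; at 0 its white line points to the block's -x side. Stays where it is left; about 0.04 N m to turn. The knob is set when this equals set_ring.
- set_ring (a joint): angle of the green mark on the white set-point ring round the knob, rad, same zero and sense as the knob; a stiff ring already set for this job, leave it. It always lies clockwise of the knob's start.
- knob_top (a point): centre of the top of the knob's grip bar, which is 38 mm long (this point's x axis), 13 mm thick (y) and 26 mm high above a 40 mm disc 8 mm thick; black, with a white line along the -x half of the bar's top
- set_mark (a point): the middle of the green mark, on the top of the ring (58 mm across), 25 mm from the knob's axis; the ring's x axis points from the mark to the axis
- lock_cover (a joint): travel of the yellow lock cover, m: 0 = parked clear of the knob, 0.09 = fully home over the knob (hard stop); slides to the block's +x, about 2 N, stays where it is left. A channel open at both ends, 64 (x) x 68 (y) mm, its top 47 mm above the block's top face.
- cover_grip (a point): centre of the top of the black grip fin on the cover: 34 mm long (x, the sliding direction), 12 mm thick (y), 26 mm high above the cover's top. Moves with the cover.
- stand: blue bench stand 70 (x) x 70 (y) x 75 mm high, fixed, with one 22 mm square through hole in the middle of its 14 mm thick top plate (origin: centre of the underside, z up)
- stand_hole (a point): centre of the hole's mouth, on the top face of the stand
- screwdriver: flat screwdriver, 150 mm, 0.1 kg, hanging upright in the stand. Origin: middle of the blade's tip edge, z up to the handle. Blade 14 (x) x 2.4 (y) x 18 mm long; shaft 8 mm; black collar 34 mm across at 65 to 71 mm above the tip, its underside rests on the stand's top; orange flat-sided handle 30 (x) x 24 (y) mm at 71 to 150 mm: the blade lies parallel to its wider faces
- disc_weight: steel disc weight with a knob, 56 mm across, 52 mm high, loose; leave it alone (origin: centre of the underside, z up)
- solvent_bottle: pale closed bottle, 60 mm across, 150 mm high, loose; leave it alone (origin: centre of the underside, z up)
- beaker: glass beaker, 68 mm across, 80 mm high, loose; leave it alone (origin: centre of the underside, z up)
- spare_weight: flat brass weight, 70 mm across, 22 mm high, loose; leave it alone (origin: centre of the underside, z up)

How it is judged:
By the outcome, as a careful person would: the job done as asked, in the order asked, and still so for the second after the job is handed in, with the robot touching nothing.
Of worn_a, worn_b only 1 to 2 are there at a start; the rules pass over those that are not, and their reading is None.
Of coupon_a, coupon_b, coupon_c only 2 to 3 are there at a start; the rules pass over those that are not, and their reading is None.
At some moment in a run one of coupon_a, coupon_b, coupon_c may be knocked a few centimetres aside while the robot is not near it.
It also fails if it takes over 210 s, if anything falls off the work surface, if the arm or the gripper's body presses on something with over 40 N, if the wrist force passes 120 N, or if a joint passes its speed limit or range.

### The arm

A 7-joint arm with a two-finger parallel gripper is mounted at the origin on the work surface. World frame = base frame: x ahead of the robot, y to its left, z up, the work surface at z = 0. Lengths are in m, angles in rad, forces in N, time in s.
With the tool pointing down it reaches from about 0.425 to 1.025 m from the base axis. Payload 3.6 kg.
Tool frame: the origin (TCP) lies on the centre line of the jaws, within the pads' length; the fingertips stand manip.finger_overhang ahead of it and the grasp point (between the pads) lies 8 mm behind it (manip.finger_overhang is the distance from the TCP to the fingertips, in m); z points along the fingers, x is the direction in which the jaws open and shut, and the axes are right-handed (so a half turn about z gives the same grasp; the last joint's range is limited). The gripper opens to 85 mm and grips with 20 to 120 N. Pads are 22 mm wide; open, the fingers measure 114 mm over their backs; the gripper's body (76 mm by 85 mm) begins 54 mm behind the grasp point. The pads swing forward as they close: fully open they stand 13 mm farther back than shut.
Start: joints at [-1.421, 0.591, 0.048, 1.609, -0.033, 0.943, -0.034], TCP at [0.174, 0.704, 0.242] pointing down, gripper open.
Joint ranges: [-2.69, 2.69], [-0.47, 2.24], [-1.27, 1.36], [0.19, 2.51], [-1.53, 4.68], [0.08, 2.07], [-3.09, 3.09]. Speed limits (rad/s): [2.57, 2.57, 3.14, 3.14, 3.14, 3.14, 3.14].

### API

Orientations are given as a unit quaternion [x, y, z, w].
In Python, from station import sensors, viewer, order, manip gives the robot as it stands. The module is installed in compiled form; this text tells all that it offers.
- The arm moves only by the tool move_arm, never from a script. Its arguments are lists of equal length, an entry for each row: "linear": the shift along the tool's x, y, z in m, a list of three; "dr": the turn, a rotation vector about the tool's x, y, z in rad, a list of three. A call has 1 to 10 rows; each row shifts and turns the pose as measured when the row begins, along the tool's axes as they then stand; what a row does not reach is not made up. A row lasts 1/8 s, in which the tool goes at most 62.5 mm and 10.7 degrees, less where a joint would pass 70% of its speed; a pose out of reach is approached as far as the arm can. A call with a gripper value outside its range is refused whole. "gripper" is the finger opening in m, from 0 to 0.0854, set as the call begins (left out, the last holds). The fingers move at their own pace and stop on an object; "grip_force" is the grip in N (left out, the last holds). Time passes only in rows, so rows that do not move let the fingers close. It gives the time, the measured TCP pose, the force and the opening at its end, in the units of the state.
- sensors.sense(): the state, without advancing time (a new reading comes with each control period).
- viewer.camera(name): name is "side" or "top" or "wrist"; returns a dict with "color" (480x640x3 uint8, red, green, blue), "z_map" (480x640 float32, m along the optical axis (not along the pixel's ray), 0 where there is no reading), "mtx" (3x3 intrinsics, pixels), "origin" and "orientation" of the camera in the world. Camera axes: x right, y up, looking along -z (the intrinsics and any distortion apply to the point x, -y, -z); pixel columns grow to the right and rows downward; lengths in m; the calibration is good to about 2 mm. A picture is of the moment at which its call begins.
- order.finish_job(): hands the job in, once; it reports no verdict.
Trained networks look in a picture, given as the dict that the camera call returned (one of the last four; its "shot" number tells which), for a name from the list of things; names that differ only in an ending like _2 or _b are one class to them, and where a whole thing is asked for, a point or a joint stands for the part that bears it (a point fixed in the world has none). Each returns a list of dicts, best first, with "conf" (0 to 1); they miss things now and then, are a little off and sometimes report something else, mostly with a low value. They report only what shows in the picture. A call takes as long as a camera call.
- viewer.regions_of(query, picture): "pixels" (480x640 bool, what is visible of it) and "box" ([left, top, right, bottom] in pixels, round what is visible of it).
The state is a dict: "clock": time; "joint_pos": joint angles; "dq": joint speeds; "effort": joint torques, N m; "eef_pos": TCP position; "ee_rot": TCP orientation; "contact_force": force on the tool from outside, world axes, zero at the start; "moment": the same for the moment, N m; "opening": finger opening in m.
Only numpy, scipy, OpenCV 4.12 (cv2) and the standard library are available. Lean on these libraries where they do the work, as an engineer would, in place of code of your own. Each camera call takes 0.05 s, during which the arm holds its last target.

## Working session

There is one attempt and no reset: what is moved stays moved. The work goes in short steps, Python scripts to look and compute and a tool call to move; the robot and the scene stay as the last step left them, time stands still between calls to the robot, and variables do not carry over. Pictures are saved under pics/ and viewed, and the job is handed in when it is done.

Besides the shell and the picture viewer there is one more tool, called after "Call:" in YAML: its name, and indented under it one key for each argument. move_arm: Moves the arm, as the interface text tells. Its arguments: {"type":"object","properties":{"linear":{"type":"array","items":{"type":"array","items":{"type":"number"}}},"dr":{"type":"array","items":{"type":"array","items":{"type":"number"}}},"gripper":{"type":"number"},"grip_force":{"type":"number"}},"required":["linear","dr"]}

```bash
ls; mkdir -p pics; python3 - <<'E'
from station import sensors, viewer, order, manip
import cv2
print(sensors.sense()); print(manip.finger_overhang, dir(manip))
for n in ("side","top","wrist"):
    p=viewer.camera(n); print(n,p["mtx"],p["origin"],p["orientation"],p["shot"],[k for k in p])
    cv2.imwrite(f"pics/{n}0.png",p["color"][:,:,::-1])
E
```

```text
pics
{'clock': 0.0, 'joint_pos': array([-1.42148713,  0.59212363,  0.04831596,  1.60988074, -0.03325835,
        0.94270569, -0.03368713]), 'dq': array([ 0.00042114,  0.00104711, -0.00025459,  0.00166493, -0.00111204,
       -0.0005697 , -0.00030752]), 'effort': array([ 3.70743664e-04, -5.48684371e+01,  1.54667817e+00, -1.98124498e+01,
        9.36548546e-03,  8.72827222e-03,  2.10637204e-06]), 'eef_pos': array([0.17412502, 0.70291884, 0.24111624]), 'ee_rot': array([ 7.87505160e-01,  6.16306974e-01, -8.55110520e-04,  7.78960249e-04]), 'contact_force': array([-0.10976066, -0.24480438,  0.68506942]), 'moment': array([-0.01935184,  0.01610804,  0.05082527]), 'opening': 0.08587387620746906}
0.011 ['IKError', '__class__', '__delattr__', '__dict__', '__dir__', '__doc__', '__eq__', '__format__', '__ge__', '__getattribute__', '__getstate__', '__gt__', '__hash__', '__init__', '__init_subclass__', '__le__', '__lt__', '__module__', '__ne__', '__new__', '__reduce__', '__reduce_ex__', '__repr__', '__setattr__', '__sizeof__', '__str__', '__subclasshook__', '__weakref__', 'finger_overhang']
side [[468.6401677    0.         321.41357346]
 [  0.         468.6401677  234.84984344]
 [  0.           0.           1.        ]] [0.26633546 0.7246487  0.7644896 ] [-0.0845365   0.43270331  0.88423988 -0.15408199] 1 ['color', 'z_map', 'mtx', 'origin', 'orientation', 'shot']
top [[620.98619699   0.         318.7794393 ]
 [  0.         620.98619699 241.92822088]
 [  0.           0.           1.        ]] [ 0.34038811 -0.08494349  1.51663796] [-0.06491566  0.05972652  0.70693057 -0.70176055] 2 ['color', 'z_map', 'mtx', 'origin', 'orientation', 'shot']
wrist [[421.079357     0.         319.36140837]
 [  0.         421.079357   241.85016301]
 [  0.           0.           1.        ]] [0.10661313 0.72062447 0.372387  ] [-0.1080385  -0.08350743  0.61038899  0.78024321] 3 ['color', 'z_map', 'mtx', 'origin', 'orientation', 'shot']
```

View pics/side0.png

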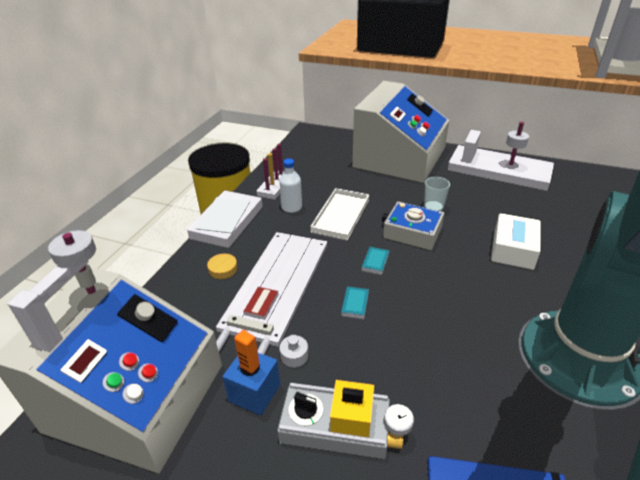

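View pics/top0.png

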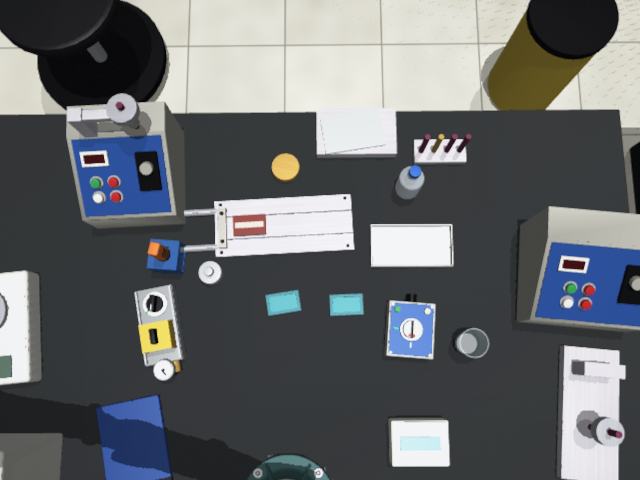

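View pics/wrist0.png

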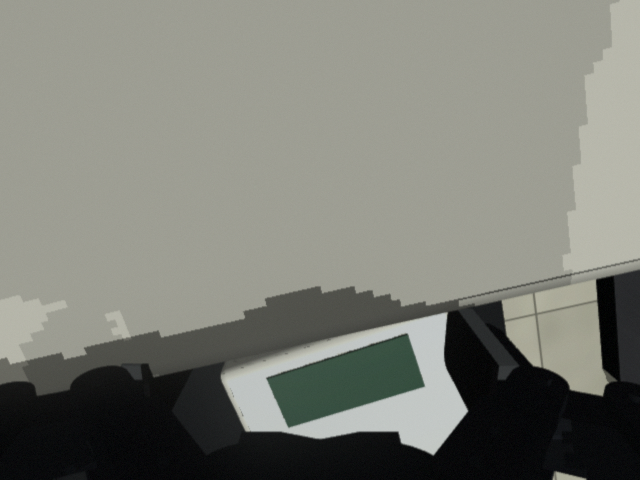

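```bash
cat > h.py <<'E'
from station import sensors, viewer, order, manip
import numpy as np, cv2
from scipy.spatial.transform import Rotation as R
def cloud(p,mask=None):
    z=p["z_map"]; v,u=np.nonzero((z>0)&(mask if mask is not None else True))
    d=z[v,u]; K=p["mtx"]
    c=np.c_[(u-K[0,2])/K[0,0]*d,-(v-K[1,2])/K[1,1]*d,-d]
    return R.from_quat(p["orientation"]).apply(c)+p["origin"],u,v
def pix2plane(p,uv,z):
    uv=np.atleast_2d(uv).astype(float);K=p["mtx"]
    r=R.from_quat(p["orientation"]).apply(np.c_[(uv[:,0]-K[0,2])/K[0,0],-(uv[:,1]-K[1,2])/K[1,1],-np.ones(len(uv))])
    return p["origin"]+r*((z-p["origin"][2])/r[:,2])[:,None]
def proj(p,X):
    c=R.from_quat(p["orientation"]).inv().apply(np.atleast_2d(X)-p["origin"]);K=p["mtx"]
    return np.c_[K[0,0]*c[:,0]/-c[:,2]+K[0,2],K[1,1]*-c[:,1]/-c[:,2]+K[1,2]]
def topface(p,mask,tol=0.006,zlo=None,zhi=None,pct=95):
    X,u,v=cloud(p,mask)
    zt=np.percentile(X[:,2],pct) if zlo is None else None
    s=abs(X[:,2]-zt)<tol if zlo is None else (X[:,2]>zlo)&(X[:,2]<zhi)
    X=X[s]; z=np.median(X[:,2])
    (c,wh,a)=cv2.minAreaRect((X[:,:2]*1000).astype(np.float32))
    if wh[0]>wh[1]: wh=wh[::-1]; a+=90   # a = direction of long side minus 90
    return dict(c=np.round(np.array(c)/1000,4),wh=np.round(wh,1),long=round((a+90)%180,1),z=round(float(z),4),n=len(X))
def yaw():
    s=sensors.sense(); x=R.from_quat(s["ee_rot"]).apply([1,0,0]); return np.degrees(np.arctan2(x[1],x[0]))
def go(x,y,z,yawdeg=None,quiet=False):
    """print tool-frame shift and turn to reach world pose, tool down, jaw axis at yawdeg (mod 180)"""
    s=sensors.sense(); Rc=R.from_quat(s["ee_rot"])
    xa=Rc.apply([1,0,0]); cy=np.arctan2(xa[1],xa[0])
    ty=cy if yawdeg is None else np.radians(yawdeg)
    d=(ty-cy+np.pi/2)%np.pi-np.pi/2; ty=cy+d
    X=np.array([np.cos(ty),np.sin(ty),0]);Z=np.array([0,0,-1.]);Rt=R.from_matrix(np.c_[X,np.cross(Z,X),Z])
    dr=(Rc.inv()*Rt).as_rotvec(); t=np.array([x,y,z])-s["eef_pos"]
    print("clock",round(s["clock"],2),"pos",np.round(s["eef_pos"],4),"yaw",round(np.degrees(cy),1),"j7",round(s["joint_pos"][6],2),"open",round(s["opening"],4),"F",np.round(s["contact_force"],1))
    print("  shift now-frame",np.round(Rc.inv().apply(t),4)," shift after-turn-frame",np.round(Rt.inv().apply(t),4),"dr",np.round(dr,4), "turn deg",round(np.degrees(d),1))
E
cat > see.py <<'E'
from h import *
for cam in ("top","side"):
    p=viewer.camera(cam)
    for n in ["tester","coupon_a","worn_a","used_tray","selector_box","mode_switch","regulator","reg_knob","set_ring","lock_cover","stand","screwdriver","disc_weight","solvent_bottle","beaker","spare_weight"]:
        for r in viewer.regions_of(n,p)[:3]:
            if r["conf"]<.3: continue
            try: f=topface(p,r["pixels"])
            except Exception as e: f=e
            print(cam,n,round(r["conf"],2),r["box"],f)
E
python3 see.py
```

```text
top tester 0.74 [65.2, 92.8, 353.7, 256.4] {'c': array([0.828 , 0.3714]), 'wh': array([ 43.3, 152.9]), 'long': 90.7, 'z': 0.2926, 'n': 486}
top tester 0.34 [370.0, 225.0, 455.4, 266.8] {'c': array([ 0.5996, -0.3004]), 'wh': array([103.6, 200.6]), 'long': 89.5, 'z': 0.0196, 'n': 368}
top coupon_a 0.71 [327.9, 293.5, 364.8, 315.7] {'c': array([ 0.4563, -0.1389]), 'wh': array([49.5, 79.8]), 'long': 92.0, 'z': 0.0147, 'n': 419}
top coupon_a 0.64 [266.7, 289.7, 303.6, 315.6] {'c': array([0.4621, 0.0137]), 'wh': array([49.6, 79.4]), 'long': 98.5, 'z': 0.0147, 'n': 422}
top worn_a 0.86 [229.8, 213.3, 262.7, 236.7] {'c': array([0.6524, 0.0967]), 'wh': array([49.4, 79.9]), 'long': 92.6, 'z': 0.0296, 'n': 381}
top used_tray 0.8 [369.2, 224.7, 453.4, 269.1] {'c': array([ 0.5987, -0.3004]), 'wh': array([105. , 200.6]), 'long': 89.3, 'z': 0.0196, 'n': 375}
top used_tray 0.42 [145.9, 235.4, 184.2, 272.8] {'c': array([0.5718, 0.2914]), 'wh': array([70. , 70.8]), 'long': 174.8, 'z': 0.077, 'n': 394}
top used_tray 0.4 [144.8, 294.1, 164.1, 311.8] {'c': array([0.4588, 0.3153]), 'wh': array([13.1, 37.3
[... 4851 characters left out ...]
.3, 372.2, 319.5] {'c': array([0.4613, 0.0133]), 'wh': array([49.9, 83.3]), 'long': 98.0, 'z': 0.0132, 'n': 595}
side disc_weight 0.97 [280.1, 335.1, 308.1, 367.7] {'c': array([0.5342, 0.1902]), 'wh': array([19.5, 21.4]), 'long': 110.6, 'z': 0.0522, 'n': 92}
side solvent_bottle 0.58 [279.1, 157.8, 302.3, 210.9] {'c': array([ 0.7467, -0.2932]), 'wh': array([24.3, 24.7]), 'long': 21.6, 'z': 0.1482, 'n': 54}
side beaker 0.86 [425.9, 177.4, 449.3, 214.0] {'c': array([ 0.3627, -0.4265]), 'wh': array([65.1, 69.7]), 'long': 115.8, 'z': 0.0794, 'n': 130}
side spare_weight 0.78 [209.0, 254.2, 236.1, 277.6] {'c': array([0.7985, 0.009 ]), 'wh': array([66.2, 69.9]), 'long': 112.9, 'z': 0.0228, 'n': 426}
```

```bash
cat > a.py <<'E'
from h import *
p=viewer.camera("top"); s=viewer.camera("side")
for q,nm in((p,"top"),(s,"side")):
    X,u,v=cloud(q)
    m=(abs(X[:,2]-0.015)<0.0035)&(X[:,0]>.55)&(X[:,0]<.76)&(X[:,1]>-.19)&(X[:,1]<.16)
    c=q["color"][v,u].astype(int); m&=c.min(1)>130
    print(nm,"bed",cv2.minAreaRect((X[m,:2]*1000).astype(np.float32)),np.median(X[m,2]))
    if 1:
        m=(abs(X[:,2]-0.030)<0.004)&(X[:,0]>.55)&(X[:,0]<.76)&(X[:,1]>.138)&(X[:,1]<.18)
        print("stop",cv2.minAreaRect((X[m,:2]*1000).astype(np.float32)))
    m=(abs(X[:,2]-0.040)<0.004)&(X[:,0]>.25)&(X[:,0]<.5)&(X[:,1]>.22)&(X[:,1]<.38)
    print("reg",cv2.minAreaRect((X[m,:2]*1000).astype(np.float32)))
c=p["color"][:,:,::-1]
a=cv2.resize(c[285:385,125:195],None,fx=5,fy=5,interpolation=cv2.INTER_CUBIC)
b=cv2.resize(s["color"][375:460,275:375,::-1],None,fx=4.4,fy=5.88,interpolation=cv2.INTER_CUBIC)[:500]
cv2.imwrite("pics/reg1.png",np.hstack([a,b[:, :440]]))
b=cv2.resize(c[295:365,380:440],None,fx=6,fy=6,interpolation=cv2.INTER_CUBIC);
d=cv2.resize(s["color"][195:255,375:450,::-1],None,fx=5,fy=7,interpolation=cv2.INTER_CUBIC)
cv2.imwrite("pics/sel1.png",np.hstack([b,d]))
E
python3 a.py
```

```text
top bed ((653.2802734375, 3.283447265625), (141.24822998046875, 319.8193359375), 2.7559897899627686) 0.015319139324389885
stop ((622.7316284179688, 158.788818359375), (37.90885925292969, 145.60848999023438), 87.83610534667969)
reg ((398.818603515625, 303.33837890625), (203.1246337890625, 90.3770751953125), 11.018073081970215)
side bed ((653.0578002929688, 1.517791748046875), (141.42349243164062, 323.430908203125), 2.716154098510742) 0.016042372719281883
stop ((624.3646240234375, 163.22366333007812), (29.050931930541992, 142.45303344726562), 88.10617065429688)
reg ((404.97833251953125, 308.0678405761719), (188.81326293945312, 89.9514389038086), 12.549520492553711)
```

View pics/reg1.png

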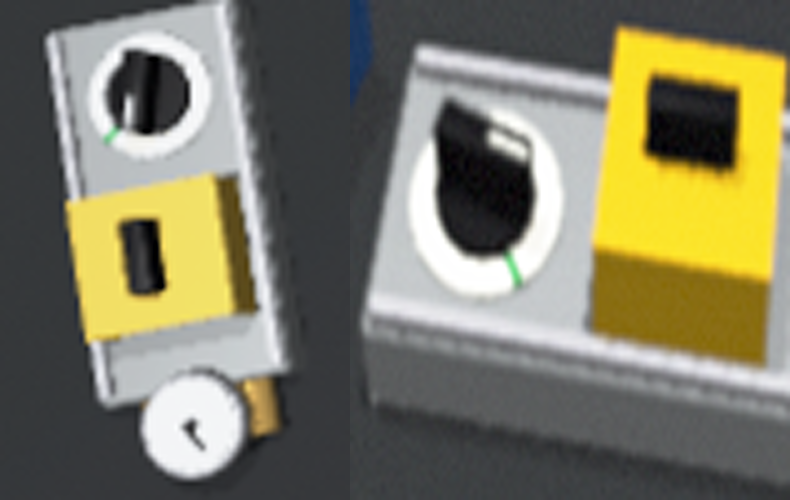

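View pics/sel1.png

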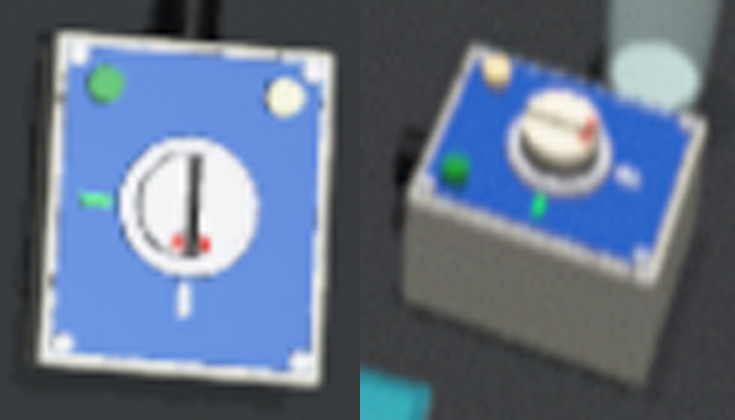

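```bash
cat >> h.py <<'E'
def rows(x,y,z,yawdeg=None,n=10,k180=0,nd=3):
    s=sensors.sense(); Rc=R.from_quat(s["ee_rot"])
    xa=Rc.apply([1,0,0]); cy=np.arctan2(xa[1],xa[0]); ty=cy if yawdeg is None else np.radians(yawdeg)
    d=(ty-cy+np.pi/2)%np.pi-np.pi/2+k180*np.pi; ty=cy+d
    X=np.array([np.cos(ty),np.sin(ty),0]);Z=np.array([0,0,-1.]);Rt=R.from_matrix(np.c_[X,np.cross(Z,X),Z])
    rv=(Rc.inv()*Rt).as_rotvec(); t=(np.array([x,y,z])-s["eef_pos"])/n
    L=[];D=[]
    for i in range(n):
        Ri=Rc*R.from_rotvec(rv*i/n); L.append([round(float(a),nd)+0 for a in Ri.inv().apply(t)]); D.append([round(float(a),2)+0 for a in rv/n])
    print("clk",round(s["clock"],2),"pos",np.round(s["eef_pos"],4),"yaw",round(np.degrees(cy),1),"j",np.round(s["joint_pos"],2),"open",round(s["opening"],4),"F",np.round(s["contact_force"],1))
    print("  d_world mm",np.round(t*n*1000,1),"turn",round(np.degrees(d),1),"tilt",np.round(np.degrees((Rc.inv()*Rt).as_rotvec()[:2]),2))
    print("  linear",L); print("  dr",D)
E
python3 -c "
from h import *
rows(.651,.097,.2,2.75,13)"
```

```text
clk 1.95 pos [0.1743 0.7037 0.2423] yaw 76.1 j [-1.42  0.59  0.05  1.61 -0.03  0.94 -0.03] open 0.0856 F [ 0.1 -0.3  0.3]
  d_world mm [ 476.7 -606.7  -42.3] turn -73.3 tilt [-0. -0.]
  linear [[-0.036, 0.047, 0.003], [-0.032, 0.05, 0.003], [-0.027, 0.053, 0.003], [-0.021, 0.055, 0.003], [-0.016, 0.057, 0.003], [-0.01, 0.059, 0.003], [-0.004, 0.059, 0.003], [0.002, 0.059, 0.003], [0.007, 0.059, 0.003], [0.013, 0.058, 0.003], [0.019, 0.056, 0.003], [0.024, 0.054, 0.003], [0.029, 0.052, 0.003]]
  dr [[0.0, 0.0, 0.1], [0.0, 0.0, 0.1], [0.0, 0.0, 0.1], [0.0, 0.0, 0.1], [0.0, 0.0, 0.1], [0.0, 0.0, 0.1], [0.0, 0.0, 0.1], [0.0, 0.0, 0.1], [0.0, 0.0, 0.1], [0.0, 0.0, 0.1], [0.0, 0.0, 0.1], [0.0, 0.0, 0.1], [0.0, 0.0, 0.1]]
```

```bash
python3 -c "
from h import *
rows(.459,.316,.24,87,10)"
```

```text
clk 1.95 pos [0.1743 0.7037 0.2423] yaw 76.1 j [-1.42  0.59  0.05  1.61 -0.03  0.94 -0.03] open 0.0856 F [ 0.1 -0.3  0.3]
  d_world mm [ 284.7 -387.7   -2.3] turn 10.9 tilt [ 0. -0.]
  linear [[-0.031, 0.037, 0.0], [-0.031, 0.036, 0.0], [-0.032, 0.036, 0.0], [-0.033, 0.035, 0.0], [-0.034, 0.035, 0.0], [-0.034, 0.034, 0.0], [-0.035, 0.033, 0.0], [-0.035, 0.033, 0.0], [-0.036, 0.032, 0.0], [-0.037, 0.031, 0.0]]
  dr [[0.0, 0.0, -0.02], [0.0, 0.0, -0.02], [0.0, 0.0, -0.02], [0.0, 0.0, -0.02], [0.0, 0.0, -0.02], [0.0, 0.0, -0.02], [0.0, 0.0, -0.02], [0.0, 0.0, -0.02], [0.0, 0.0, -0.02], [0.0, 0.0, -0.02]]
```

Call:
move_arm:
  linear:
    - [-0.031,0.037,0]
    - [-0.031,0.036,0]
    - [-0.032,0.036,0]
    - [-0.033,0.035,0]
    - [-0.034,0.035,0]
    - [-0.034,0.034,0]
    - [-0.035,0.033,0]
    - [-0.035,0.033,0]
    - [-0.036,0.032,0]
    - [-0.037,0.031,0]
  dr:
    - [0,0,-0.02]
    - [0,0,-0.02]
    - [0,0,-0.02]
    - [0,0,-0.02]
    - [0,0,-0.02]
    - [0,0,-0.02]
    - [0,0,-0.02]
    - [0,0,-0.02]
    - [0,0,-0.02]
    - [0,0,-0.02]
  gripper: 0.045

```text
clock: 3.2
eef_pos: [0.4695, 0.3139, 0.2421]
ee_rot: [0.716, 0.698, 0.004, -0.002]
contact_force: [1.1, 0.8, 0.3]
opening: 0.0446
```

```bash
cat > reg.py <<'E'
from h import *
import sys
rows(.459,.316,.24,87,3)
p=viewer.camera("wrist"); cv2.imwrite(f"pics/{sys.argv[1]}.png",p["color"][:,:,::-1])
print(p["origin"])
for n in ["reg_knob","set_ring","lock_cover"]:
    for r in viewer.regions_of(n,p)[:1]:
        print(n,r["conf"],r["box"],topface(p,r["pixels"]))
for q in (p,viewer.camera("top"),viewer.camera("side")):
    X,u,v=cloud(q); c=q["color"][v,u].astype(int)
    near=np.hypot(X[:,0]-.459,X[:,1]-.316)<.036
    g=near&(c[:,1]>c[:,0]*1.3+15)&(c[:,1]>c[:,2]*1.2+10)
    w=near&(c.min(1)>120)&(X[:,2]>.07)
    k=near&(X[:,2]>.07)
    if g.sum()>2: print("green",g.sum(),X[g].mean(0).round(4))
    if w.sum()>2: print("white",w.sum(),X[w].mean(0).round(4))
    if k.sum()>5: print("bar",cv2.minAreaRect((X[k,:2]*1000).astype(np.float32)),X[k,2].mean())
E
python3 reg.py w1
```

```text
clk 3.2 pos [0.4695 0.3139 0.2421] yaw 88.5 j [-0.69  0.39  0.03  1.98 -0.02  0.77  0.9 ] open 0.0446 F [1.1 0.8 0.3]
  d_world mm [-10.5   2.1  -2.1] turn -1.5 tilt [ 0.1  -0.47]
  linear [[0.001, -0.004, 0.001], [0.001, -0.004, 0.001], [0.001, -0.004, 0.001]]
  dr [[0.0, 0.0, 0.01], [0.0, 0.0, 0.01], [0.0, 0.0, 0.01]]
[0.39964988 0.31546427 0.3731094 ]
reg_knob 0.96 [296.9, 176.5, 345.2, 232.7] {'c': array([0.4569, 0.3163]), 'wh': array([13. , 37.9]), 'long': 177.3, 'z': 0.0764, 'n': 931}
set_ring 0.8 [280.5, 157.1, 356.1, 232.9] {'c': array([0.457 , 0.3163]), 'wh': array([57.4, 57.5]), 'long': 164.7, 'z': 0.0425, 'n': 1947}
lock_cover 0.6 [226.1, 27.9, 356.4, 149.9] {'c': array([0.3796, 0.3014]), 'wh': array([12. , 34.2]), 'long': 10.8, 'z': 0.1123, 'n': 1245}
green 48 [0.44   0.3322 0.0437]
white 99 [0.4499 0.3138 0.0984]
bar ((458.84613037109375, 316.01922607421875), (71.84558868408203, 41.93213653564453), 88.32768249511719) 0.28960259526899934
white 5 [0.4541 0.3156 0.0775]
bar ((460.9643249511719, 314.032958984375), (69.81676483154297, 65.46040344238281), 34.03715896606445) 0.5172196698639278
green 8 [0.441  0.3319 0.0442]
white 338 [0.4525 0.3373 0.3944]
bar ((459.1222839355469, 316.56817626953125), (70.84798431396484, 70.9793930053711), 19.11142349243164) 0.47096465672449334
```

View pics/w1.png

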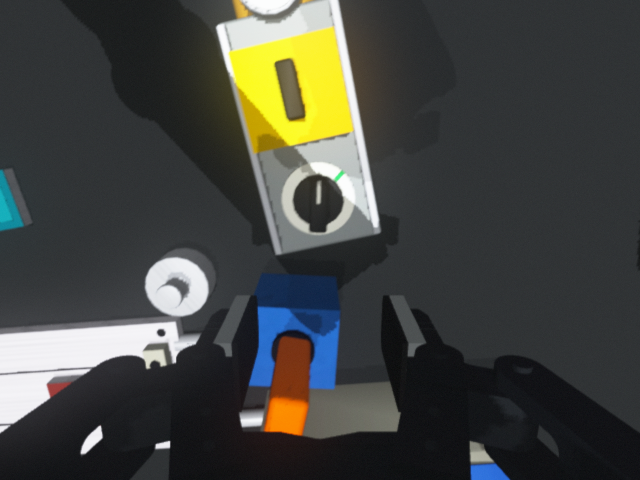

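Call:
move_arm:
  linear:
    - [0.002,-0.011,0.02]
    - [0,0,0.04]
    - [0,0,0.04]
    - [0,0,0.03]
  dr:
    - [0.002,-0.008,0.02]
    - [0,0,0]
    - [0,0,0]
    - [0,0,0]

```text
clock: 4.0
eef_pos: [0.454, 0.3302, 0.1121]
ee_rot: [0.718, 0.696, 0.005, -0.002]
contact_force: [1.0, 0.1, 0.6]
opening: 0.0449
```

```bash
python3 -c "
from h import *
rows(.458,.316,.066,87.3,2,nd=4)"
```

```text
clk 4.0 pos [0.454  0.3302 0.1121] yaw 88.2 j [-0.72  0.57  0.02  2.08 -0.03  0.48  0.86] open 0.0449 F [1.  0.1 0.6]
  d_world mm [  4.  -14.2 -46.1] turn -0.9 tilt [ 0.22 -0.62]
  linear [[-0.0073, 0.0021, 0.023], [-0.0072, 0.0022, 0.023]]
  dr [[0.0, -0.01, 0.01], [0.0, -0.01, 0.01]]
```

Call:
move_arm:
  linear:
    - [-0.014,0.004,0]
    - [0,0,0]
  dr:
    - [0.004,-0.011,0.016]
    - [0,0,0]

```text
clock: 4.25
eef_pos: [0.4552, 0.3172, 0.1107]
ee_rot: [0.722, 0.692, -0.002, -0.001]
contact_force: [1.1, 0.2, -0.8]
opening: 0.045
```

```bash
python3 -c "
from h import *
rows(.458,.316,.066,87.3,1,nd=4)"
```

```text
clk 4.25 pos [0.4552 0.3172 0.1107] yaw 87.5 j [-0.71  0.57  0.02  2.08 -0.03  0.49  0.86] open 0.045 F [ 1.1  0.2 -0.8]
  d_world mm [  2.8  -1.2 -44.7] turn -0.2 tilt [-0.24  0.15]
  linear [[-0.0009, 0.0031, 0.0447]]
  dr [[0.0, 0.0, 0.0]]
```

Call:
move_arm:
  linear:
    - [-0.001,0.003,0.015]
    - [0,0,0.015]
    - [0,0,0.012]
    - [0,0,0]
  dr:
    - [-0.004,0.003,0]
    - [0,0,0]
    - [0,0,0]
    - [0,0,0]

```text
clock: 4.75
eef_pos: [0.4596, 0.3178, 0.0684]
ee_rot: [0.722, 0.692, 0.003, -0.0]
contact_force: [-0.7, 0.0, -0.9]
opening: 0.0451
```

Call:
move_arm:
  linear:
    - [0,0,0]
    - [0,0,0]
    - [0,0,0]
    - [0,0,0]
    - [0,0,0]
  dr:
    - [0,0,0]
    - [0,0,0]
    - [0,0,0]
    - [0,0,0]
    - [0,0,0]
  gripper: 0.005
  grip_force: 25

```text
clock: 5.38
eef_pos: [0.4596, 0.3153, 0.0686]
ee_rot: [0.722, 0.692, 0.001, 0.001]
contact_force: [0.0, -0.4, -1.8]
opening: 0.0124
```

```bash
python3 -c "
from h import *
rows(.458,.316,.066,87.3-40.4,8,nd=4);print(sensors.sense()['moment'])"
```

```text
clk 5.38 pos [0.4596 0.3153 0.0686] yaw 87.5 j [-0.7   0.64  0.02  2.1  -0.03  0.4   0.87] open 0.0124 F [ 0.  -0.4 -1.8]
  d_world mm [-1.6  0.7 -2.6] turn -40.6 tilt [ 0.14 -0.12]
  linear [[0.0001, -0.0002, 0.0003], [0.0001, -0.0002, 0.0003], [0.0, -0.0002, 0.0003], [0.0, -0.0002, 0.0003], [0.0, -0.0002, 0.0003], [0.0, -0.0002, 0.0003], [0.0, -0.0002, 0.0003], [-0.0001, -0.0002, 0.0003]]
  dr [[0.0, 0.0, 0.09], [0.0, 0.0, 0.09], [0.0, 0.0, 0.09], [0.0, 0.0, 0.09], [0.0, 0.0, 0.09], [0.0, 0.0, 0.09], [0.0, 0.0, 0.09], [0.0, 0.0, 0.09]]
[-0.14243473 -0.03290081 -0.00531738]
```

Call:
move_arm:
  linear:
    - [0,0,0]
    - [0,0,0]
    - [0,0,0]
    - [0,0,0]
    - [0,0,0]
    - [0,0,0]
    - [0,0,0]
    - [0,0,0]
  dr:
    - [0,0,0.1]
    - [0,0,0.1]
    - [0,0,0.1]
    - [0,0,0.1]
    - [0,0,0.1]
    - [0,0,0.1]
    - [0,0,0.08]
    - [0,0,0]

```text
clock: 6.38
eef_pos: [0.4593, 0.3145, 0.0686]
ee_rot: [0.916, 0.402, 0.001, 0.001]
contact_force: [1.1, -0.8, -2.4]
opening: 0.0122
```

```bash
python3 -c "
from h import *
rows(.4595,.316,.068,87.3-40.4,1,nd=4);print(sensors.sense()['moment'])"
```

```text
clk 6.38 pos [0.4593 0.3145 0.0686] yaw 47.4 j [-0.82  0.65  0.19  2.11 -0.29  0.41  0.43] open 0.0122 F [ 1.1 -0.8 -2.4]
  d_world mm [ 0.2  1.5 -0.6] turn -0.5 tilt [ 0.12 -0.09]
  linear [[0.0012, -0.0008, 0.0006]]
  dr [[0.0, 0.0, 0.01]]
[-0.23932802 -0.05812251 -0.06839551]
```

Small nudge, open slightly, rise and look.

Call:
move_arm:
  linear:
    - [0,0,0]
    - [0,0,0]
  dr:
    - [0,0,0.008]
    - [0,0,0]

```text
clock: 6.62
eef_pos: [0.4593, 0.3146, 0.0686]
ee_rot: [0.917, 0.399, 0.001, 0.001]
contact_force: [0.7, -0.2, -2.0]
opening: 0.0122
```

Call:
move_arm:
  linear:
    - [0,0,0]
    - [0,0,0]
    - [0,0,0]
    - [0,0,-0.03]
    - [0,0,-0.05]
    - [0,0,-0.06]
    - [0,0,-0.03]
    - [0,0,0]
    - [0,0,0]
  dr:
    - [0,0,0]
    - [0,0,0]
    - [0,0,0]
    - [0,0,0]
    - [0,0,0]
    - [0,0,0]
    - [0,0,0]
    - [0,0,0]
    - [0,0,0]
  gripper: 0.04

```text
clock: 7.75
eef_pos: [0.4587, 0.3166, 0.2438]
ee_rot: [0.916, 0.4, 0.002, -0.001]
contact_force: [0.0, 1.2, -0.8]
opening: 0.0401
```

```bash
python3 reg.py w2; python3 - <<'E'
import cv2
a=cv2.imread("pics/w2.png"); print(a.shape)
E
```

```text
clk 7.75 pos [0.4587 0.3166 0.2438] yaw 47.2 j [-0.93  0.39  0.33  2.   -0.18  0.77  0.32] open 0.0401 F [ 0.   1.2 -0.8]
  d_world mm [ 0.3 -0.6 -3.8] turn 39.8 tilt [ 0.06 -0.23]
  linear [[0.0, 0.0, 0.001], [0.0, 0.0, 0.001], [0.0, 0.0, 0.001]]
  dr [[0.0, 0.0, -0.23], [0.0, 0.0, -0.23], [0.0, 0.0, -0.23]]
[0.40703554 0.36359263 0.37494372]
reg_knob 0.83 [292.6, 189.6, 343.1, 247.9] {'c': array([0.4568, 0.3166]), 'wh': array([13. , 37.6]), 'long': 136.4, 'z': 0.0764, 'n': 870}
set_ring 0.8 [278.4, 172.7, 350.5, 243.7] {'c': array([0.4565, 0.3171]), 'wh': array([56.4, 58.8]), 'long': 47.2, 'z': 0.0424, 'n': 1933}
lock_cover 0.84 [153.7, 82.9, 293.9, 222.8] {'c': array([0.3797, 0.3017]), 'wh': array([12.4, 34.2]), 'long': 10.3, 'z': 0.1122, 'n': 1148}
green 46 [0.4389 0.3336 0.0432]
white 201 [0.4483 0.32   0.2014]
bar ((456.8353271484375, 318.0603332519531), (71.91880798339844, 39.51890563964844), 46.83586883544922) 0.291200136468608
green 3 [0.44   0.3318 0.0474]
white 3 [0.4504 0.3295 0.0766]
bar ((458.5424499511719, 315.65899658203125), (70.36488342285156, 71.36412048339844), 23.735523223876953) 0.5088600895878481
green 7 [0.44   0.3328 0.0453]
white 306 [0.4483 0.338  0.4015]
bar ((459.4322814941406, 317.5046081542969), (68.87104797363281, 71.61396026611328), 69.43733978271484) 0.44088657574661144
(480, 640, 3)
```

View pics/w2.png

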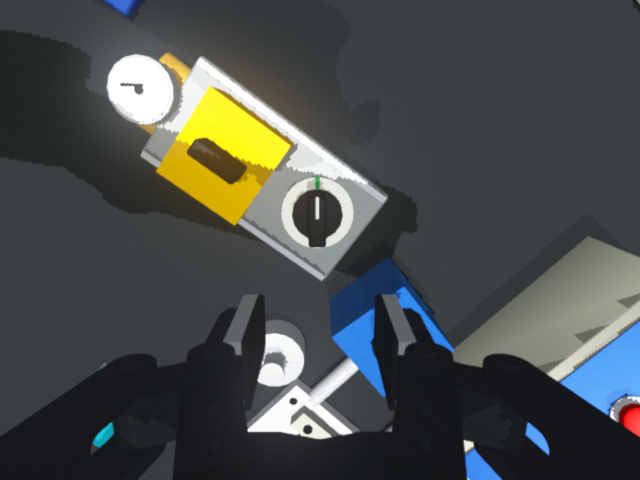

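```bash
python3 -c "
from h import *
rows(.3803,.3012,.15,100.7,7)"
```

```text
clk 8.05 pos [0.4589 0.3164 0.2433] yaw 47.2 j [-0.93  0.39  0.33  2.   -0.18  0.77  0.32] open 0.0398 F [-0.6 -0.  -0.7]
  d_world mm [-78.6 -15.2 -93.3] turn 53.5 tilt [ 0.07 -0.15]
  linear [[-0.009, -0.007, 0.013], [-0.008, -0.008, 0.013], [-0.007, -0.009, 0.013], [-0.006, -0.01, 0.013], [-0.005, -0.011, 0.013], [-0.003, -0.011, 0.013], [-0.002, -0.011, 0.013]]
  dr [[0.0, 0.0, -0.13], [0.0, 0.0, -0.13], [0.0, 0.0, -0.13], [0.0, 0.0, -0.13], [0.0, 0.0, -0.13], [0.0, 0.0, -0.13], [0.0, 0.0, -0.13]]
```

Call:
move_arm:
  linear:
    - [-0.009,-0.007,0.013]
    - [-0.008,-0.008,0.013]
    - [-0.007,-0.009,0.013]
    - [-0.006,-0.01,0.013]
    - [-0.005,-0.011,0.013]
    - [-0.003,-0.011,0.013]
    - [-0.002,-0.011,0.013]
    - [0,0,0]
    - [0,0,0]
  dr:
    - [0,0,-0.13]
    - [0,0,-0.13]
    - [0,0,-0.13]
    - [0,0,-0.13]
    - [0,0,-0.13]
    - [0,0,-0.13]
    - [0,0,-0.13]
    - [0,0,0]
    - [0,0,0]

```text
clock: 9.18
eef_pos: [0.3781, 0.2996, 0.1457]
ee_rot: [0.638, 0.77, -0.002, -0.0]
contact_force: [-0.1, -0.5, -0.6]
opening: 0.0399
```

```bash
python3 -c "
from h import *
rows(.3803,.3012,.101,100.7,1,nd=4)"
```

```text
clk 9.18 pos [0.3781 0.2996 0.1457] yaw 100.8 j [-0.79  0.45  0.04  2.22 -0.03  0.48  1.03] open 0.0399 F [-0.1 -0.5 -0.6]
  d_world mm [  2.2   1.6 -44.7] turn -0.1 tilt [-0.14  0.12]
  linear [[0.0013, 0.0025, 0.0447]]
  dr [[0.0, 0.0, 0.0]]
```

Call:
move_arm:
  linear:
    - [0.001,0.002,0.012]
    - [0,0,0.015]
    - [0,0,0.013]
    - [0,0,0.003]
    - [0,0,0]
  dr:
    - [-0.002,0.002,0]
    - [0,0,0]
    - [0,0,0]
    - [0,0,0]
    - [0,0,0]

```text
clock: 9.8
eef_pos: [0.3818, 0.3018, 0.0998]
ee_rot: [0.639, 0.769, 0.001, 0.0]
contact_force: [-0.3, 0.6, -0.4]
opening: 0.0401
```

Call:
move_arm:
  linear:
    - [0,0,0]
    - [0,0,0]
    - [0,0,0]
    - [0,0,0]
    - [0,0,0]
  dr:
    - [0,0,0]
    - [0,0,0]
    - [0,0,0]
    - [0,0,0]
    - [0,0,0]
  gripper: 0.005
  grip_force: 25

```text
clock: 10.42
eef_pos: [0.382, 0.3007, 0.1002]
ee_rot: [0.639, 0.77, 0.001, 0.001]
contact_force: [1.3, -1.0, -2.4]
opening: 0.0113
```

```bash
python3 -c "
from h import *
rows(.3803+.09*np.cos(np.radians(10.8)),.3012+.09*np.sin(np.radians(10.8)),.101,100.7,9,nd=4)"
```

```text
clk 10.43 pos [0.382  0.3007 0.1002] yaw 100.6 j [-0.78  0.53  0.03  2.24 -0.04  0.36  1.03] open 0.0113 F [ 1.3 -1.  -2.4]
  d_world mm [86.7 17.4  0.8] turn 0.1 tilt [0.12 0.04]
  linear [[0.0001, 0.0098, -0.0001], [0.0001, 0.0098, -0.0001], [0.0001, 0.0098, -0.0001], [0.0001, 0.0098, -0.0001], [0.0001, 0.0098, -0.0001], [0.0001, 0.0098, -0.0001], [0.0001, 0.0098, -0.0001], [0.0001, 0.0098, -0.0001], [0.0001, 0.0098, -0.0001]]
  dr [[0.0, 0.0, 0.0], [0.0, 0.0, 0.0], [0.0, 0.0, 0.0], [0.0, 0.0, 0.0], [0.0, 0.0, 0.0], [0.0, 0.0, 0.0], [0.0, 0.0, 0.0], [0.0, 0.0, 0.0], [0.0, 0.0, 0.0]]
```

Call:
move_arm:
  linear:
    - [0,0.01,0]
    - [0,0.01,0]
    - [0,0.01,0]
    - [0,0.01,0]
    - [0,0.01,0]
    - [0,0.01,0]
    - [0,0.01,0]
    - [0,0,0]
  dr:
    - [0,0,0]
    - [0,0,0]
    - [0,0,0]
    - [0,0,0]
    - [0,0,0]
    - [0,0,0]
    - [0,0,0]
    - [0,0,0]

```text
clock: 11.42
eef_pos: [0.4551, 0.3147, 0.1002]
ee_rot: [0.638, 0.77, 0.0, 0.0]
contact_force: [0.8, -0.8, -1.8]
opening: 0.0113
```

```bash
python3 -c "
from h import *
rows(.382+.09*np.cos(np.radians(10.8)),.3007+.09*np.sin(np.radians(10.8)),.1005,100.7,1,nd=4)"
```

```text
clk 11.43 pos [0.4551 0.3147 0.1002] yaw 100.6 j [-0.7   0.59  0.02  2.1  -0.03  0.46  1.1 ] open 0.0113 F [ 0.8 -0.8 -1.8]
  d_world mm [15.3  2.9  0.3] turn 0.1 tilt [0.03 0.03]
  linear [[0.0, 0.0156, -0.0003]]
  dr [[0.0, 0.0, 0.0]]
```

Call:
move_arm:
  linear:
    - [0,0.006,0]
    - [0,0.005,0]
    - [0,0.004,0]
    - [0,0.003,0]
    - [0,0.003,0]
    - [0,0.003,0]
  dr:
    - [0,0,0]
    - [0,0,0]
    - [0,0,0]
    - [0,0,0]
    - [0,0,0]
    - [0,0,0]

```text
clock: 12.18
eef_pos: [0.46, 0.3156, 0.1]
ee_rot: [0.637, 0.771, -0.017, -0.009]
contact_force: [-6.5, -2.9, 5.4]
opening: 0.0113
```

Call:
move_arm:
  linear:
    - [0,0.004,0]
    - [0,0.004,0]
    - [0,0.004,0]
  dr:
    - [0,0,0]
    - [0,0,0]
    - [0,0,0]

```text
clock: 12.55
eef_pos: [0.46, 0.3156, 0.0999]
ee_rot: [0.636, 0.771, -0.028, -0.014]
contact_force: [-6.9, -2.2, 6.3]
opening: 0.0113
```

Call:
move_arm:
  linear:
    - [0,0,0]
    - [0,0,0]
    - [0,0,0]
    - [0,0,-0.03]
    - [0,0,-0.05]
    - [0,0,-0.06]
    - [0,0,0]
    - [0,0,0]
  dr:
    - [0,0,0]
    - [0,0,0]
    - [0,0,0]
    - [0,0,0]
    - [0,0,0]
    - [0,0,0]
    - [0,0,0]
    - [0,0,0]
  gripper: 0.04

```text
clock: 13.55
eef_pos: [0.4724, 0.3198, 0.2436]
ee_rot: [0.638, 0.77, -0.024, -0.013]
contact_force: [0.3, -1.1, -1.2]
opening: 0.0399
```

```bash
python3 reg.py w3
```

```text
clk 13.55 pos [0.4724 0.3198 0.2436] yaw 100.7 j [-0.68  0.42  0.02  1.93 -0.03  0.85  1.12] open 0.0399 F [ 0.3 -1.1 -1.2]
  d_world mm [-13.4  -3.8  -3.6] turn -13.7 tilt [-2.96  1.  ]
  linear [[0.0, -0.005, 0.001], [-0.001, -0.005, 0.001], [-0.001, -0.004, 0.001]]
  dr [[-0.02, 0.01, 0.08], [-0.02, 0.01, 0.08], [-0.02, 0.01, 0.08]]
[0.41070417 0.3106765  0.37817484]
set_ring 0.2 [3.2, 270.6, 395.9, 438.8] {'c': array([0.6554, 0.3541]), 'wh': array([  2.9, 105.9]), 'long': 92.9, 'z': 0.0406, 'n': 771}
white 17 [0.4521 0.3341 0.1269]
bar ((457.2523498535156, 316.0397033691406), (63.35231018066406, 71.0462875366211), 10.72668743133545) 0.25710139502505797
bar ((458.69464111328125, 315.26031494140625), (69.64170837402344, 71.13220977783203), 38.7261962890625) 0.40028944567474034
white 224 [0.4545 0.3316 0.4422]
bar ((458.793212890625, 315.8826904296875), (71.10662841796875, 70.63581085205078), 51.821083068847656) 0.466952628519118
```

View pics/w3.png

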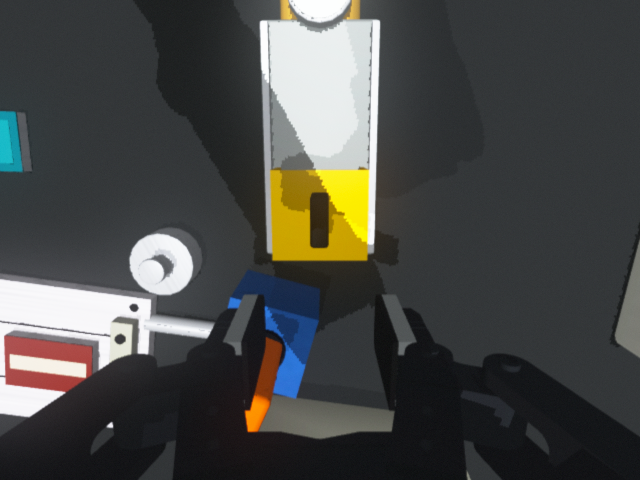

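```bash
cat > cov.py <<'E'
from h import *
for cam in ("wrist","top","side"):
    q=viewer.camera(cam); X,u,v=cloud(q)
    n=(np.hypot(X[:,0]-.44,X[:,1]-.312)<.12)
    for lo,hi,nm in((.082,.093,"cover"),(.108,.117,"fin"),(.034,.0455,"block")):
        m=n&(X[:,2]>lo)&(X[:,2]<hi)
        if m.sum()>10:
            c,wh,a=cv2.minAreaRect((X[m,:2]*1000).astype(np.float32)); print(cam,nm,np.round(c,1),np.round(wh,1),round(a,1))
            e=np.array([np.cos(np.radians(10.8)),np.sin(np.radians(10.8))]); t=(X[m,:2]-[.4575,.316])@e*1000; print("   along from knob axis",np.percentile(t,[.5,99.5]).round(1))
E
python3 cov.py
```

```text
wrist cover [490.2 320.8] [133.3  70.9] 7.9
   along from knob axis [-32.   95.2]
wrist fin [499.8 311.7] [ 19.9 120.6] 83.9
   along from knob axis [-17.3  98. ]
wrist block [430.4 308.7] [220.  109.1] 3.9
   along from knob axis [-135.3   79.1]
top cover [490.3 315.3] [ 80.5 139.2] 88.4
   along from knob axis [-30.6  91.7]
top fin [500.7 306.9] [ 20.6 118.8] 78.2
   along from knob axis [-15.2  96. ]
top block [432.3 302.2] [220.   98.4] 4.1
   along from knob axis [-133.9   71.9]
side cover [490.6 318.4] [133.1  74.6] 6.2
   along from knob axis [-31.   95.4]
side fin [500.4 307.9] [ 21.4 119.4] 79.4
   along from knob axis [-15.9  96.1]
side block [432.7 309.9] [224.7 109.4] 1.3
   along from knob axis [-134.2   82.4]
```

```bash
python3 -c "
from h import *
rows(.652,.0968,.20,2.9,10,k180=-1)"
```

```text
clk 14.0 pos [0.4723 0.32   0.2432] yaw 100.8 j [-0.68  0.42  0.02  1.93 -0.03  0.85  1.12] open 0.0404 F [ 0.6  1.  -0.7]
  d_world mm [ 179.7 -223.2  -43.2] turn -97.9 tilt [-1.75  3.14]
  linear [[-0.025, 0.014, 0.004], [-0.023, 0.018, 0.004], [-0.019, 0.021, 0.004], [-0.015, 0.024, 0.004], [-0.011, 0.027, 0.004], [-0.006, 0.028, 0.004], [-0.002, 0.029, 0.004], [0.003, 0.029, 0.004], [0.008, 0.028, 0.004], [0.013, 0.026, 0.004]]
  dr [[0.0, 0.01, 0.17], [0.0, 0.01, 0.17], [0.0, 0.01, 0.17], [0.0, 0.01, 0.17], [0.0, 0.01, 0.17], [0.0, 0.01, 0.17], [0.0, 0.01, 0.17], [0.0, 0.01, 0.17], [0.0, 0.01, 0.17], [0.0, 0.01, 0.17]]
```

Call:
move_arm:
  linear:
    - [-0.025,0.014,0.004]
    - [-0.023,0.018,0.004]
    - [-0.019,0.021,0.004]
    - [-0.015,0.024,0.004]
    - [-0.011,0.027,0.004]
    - [-0.006,0.028,0.004]
    - [-0.002,0.029,0.004]
    - [0.003,0.029,0.004]
    - [0.008,0.028,0.004]
    - [0.013,0.026,0.004]
  dr:
    - [0,0.01,0.17]
    - [0,0.01,0.17]
    - [0,0.01,0.17]
    - [0,0.01,0.17]
    - [0,0.01,0.17]
    - [0,0.01,0.17]
    - [0,0.01,0.17]
    - [0,0.01,0.17]
    - [0,0.01,0.17]
    - [0,0.01,0.17]
  gripper: 0.075

```text
clock: 15.25
eef_pos: [0.6517, 0.0914, 0.1883]
ee_rot: [1.0, 0.004, 0.002, -0.025]
contact_force: [-0.1, -0.0, -0.3]
opening: 0.0752
```

Call:
move_arm:
  linear:
    - [0,0,0]
    - [0,0,0]
  dr:
    - [0,0,0]
    - [0,0,0]

```text
clock: 15.5
eef_pos: [0.6517, 0.0899, 0.1874]
ee_rot: [1.0, 0.004, 0.001, -0.024]
contact_force: [0.4, 0.2, -0.1]
opening: 0.0753
```

```bash
python3 - <<'E'
from h import *
for cam in ("wrist","top"):
    p=viewer.camera(cam); cv2.imwrite(f"pics/c1{cam}.png",p["color"][:,:,::-1])
    for n in ("worn_a","coupon_a"):
        for r in viewer.regions_of(n,p)[:3]:
            if r["conf"]>.4: print(cam,n,r["conf"],r["box"],topface(p,r["pixels"]))
rows(.652,.0968,.031,2.9,1)
E
```

```text
wrist worn_a 0.94 [279.9, 167.3, 357.1, 281.4] {'c': array([0.6513, 0.0972]), 'wh': array([50.1, 80.5]), 'long': 92.9, 'z': 0.0266, 'n': 7751}
wrist coupon_a 0.67 [75.0, 457.1, 118.6, 478.8] {'c': array([ 0.4609, -0.1216]), 'wh': array([21.3, 35.9]), 'long': 6.1, 'z': 0.0116, 'n': 641}
wrist coupon_a 0.57 [32.6, 269.2, 133.0, 371.9] {'c': array([0.4609, 0.0144]), 'wh': array([52. , 81.1]), 'long': 98.6, 'z': 0.0115, 'n': 6323}
top worn_a 0.67 [247.9, 213.8, 264.5, 233.2] {'c': array([0.6519, 0.078 ]), 'wh': array([43.7, 50. ]), 'long': 179.0, 'z': 0.0295, 'n': 232}
top coupon_a 0.59 [264.0, 289.8, 301.3, 315.6] {'c': array([0.4621, 0.0137]), 'wh': array([49.9, 79.7]), 'long': 99.3, 'z': 0.0151, 'n': 396}
top coupon_a 0.57 [329.7, 292.9, 362.2, 316.3] {'c': array([ 0.4563, -0.1388]), 'wh': array([49.9, 79.4]), 'long': 92.1, 'z': 0.0149, 'n': 385}
clk 15.8 pos [0.6521 0.0896 0.188 ] yaw 0.4 j [-0.49  0.61  0.46  1.83 -0.43  0.79  0.21] open 0.0749 F [ 0.4  0.2 -0.1]
  d_world mm [-1.00e-01  7.20e+00 -1.57e+02] turn 2.5 tilt [-2.79 -0.27]
  linear [[-0.001, 0.0, 0.157]]
  dr [[-0.05, 0.0, -0.04]]
```

View pics/c1wrist.png

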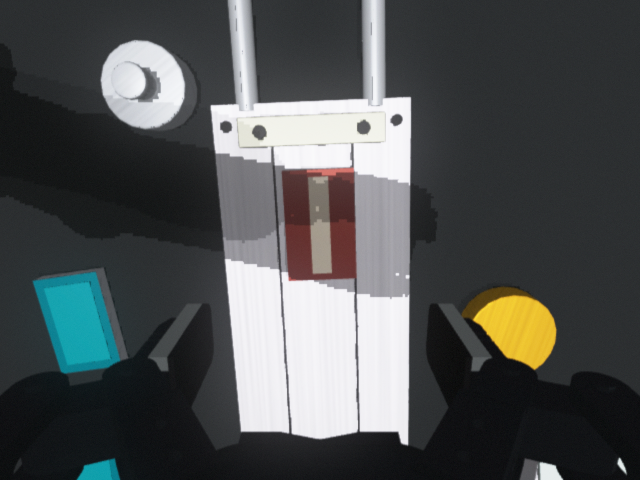

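```bash
python3 - <<'E'
from h import *
p=viewer.camera("wrist")
L=pix2plane(p,[(272,147),(290,432),(352,145),(357,432)],.015);print(L.round(4))
a=L[0]-L[1];b=L[2]-L[3];print(np.degrees(np.arctan2(a[1],a[0])),np.degrees(np.arctan2(b[1],b[0])))
S=pix2plane(p,[(239,147),(386,139)],.029);print(S.round(4))
X,u,v=cloud(p); 
m=(abs(X[:,2]-.028)<.004)&(X[:,1]>.14)&(X[:,1]<.19)&(X[:,0]>.58)&(X[:,0]<.72)
print(cv2.minAreaRect((X[m,:2]*1000).astype(np.float32)),m.sum())
th=np.radians(2.8); e=np.array([-np.sin(th),np.cos(th)]); print(np.percentile(X[m,:2]@e,[0,1,5,95,99,100]))
rows(.652,.0968,.06,2.9,4)
E
```

```text
[[ 0.6175  0.1513  0.015 ]
 [ 0.6283 -0.0806  0.015 ]
 [ 0.6745  0.1531  0.015 ]
 [ 0.6842 -0.0804  0.015 ]]
92.64400400080763 92.38372705514652
[[0.5966 0.1513 0.029 ]
 [0.6963 0.1572 0.029 ]]
((644.9110717773438, 163.72921752929688), (100.25898742675781, 20.041065216064453), 2.7212963104248047) 4494
[0.12195968 0.12221584 0.12303019 0.14094204 0.14176824 0.14207244]
clk 15.85 pos [0.6521 0.0894 0.188 ] yaw 0.4 j [-0.49  0.61  0.46  1.83 -0.43  0.79  0.21] open 0.0749 F [ 0.2 -1.2  0.4]
  d_world mm [-1.00e-01  7.40e+00 -1.28e+02] turn 2.5 tilt [-2.78 -0.28]
  linear [[0.0, 0.0, 0.032], [0.0, -0.001, 0.032], [0.0, -0.001, 0.032], [0.0, -0.001, 0.032]]
  dr [[-0.01, 0.0, -0.01], [-0.01, 0.0, -0.01], [-0.01, 0.0, -0.01], [-0.01, 0.0, -0.01]]
```

Call:
move_arm:
  linear:
    - [0,-0.007,0.02]
    - [0,0,0.04]
    - [0,0,0.04]
    - [0,0,0.03]
    - [0,0,0]
    - [0,0,0]
  dr:
    - [-0.048,-0.005,-0.04]
    - [0,0,0]
    - [0,0,0]
    - [0,0,0]
    - [0,0,0]
    - [0,0,0]

```text
clock: 16.6
eef_pos: [0.651, 0.1066, 0.0501]
ee_rot: [0.999, 0.033, -0.001, 0.002]
contact_force: [-0.0, 0.2, 0.4]
opening: 0.075
```

```bash
python3 -c "
from h import *
rows(.6515,.097,.031,2.9,1,nd=4)"
```

```text
clk 16.6 pos [0.651  0.1066 0.0501] yaw 3.8 j [-0.47  0.79  0.37  1.88 -0.49  0.57  0.27] open 0.075 F [-0.   0.2  0.4]
  d_world mm [  0.5  -9.6 -19.1] turn -0.9 tilt [0.2  0.17]
  linear [[-0.0001, 0.0095, 0.0191]]
  dr [[0.0, 0.0, 0.01]]
```

Call:
move_arm:
  linear:
    - [0,0.01,0.006]
    - [0,0,0.012]
    - [0,0,0]
    - [0,0,0]
  dr:
    - [0.003,0.003,0.015]
    - [0,0,0]
    - [0,0,0]
    - [0,0,0]

```text
clock: 17.1
eef_pos: [0.6538, 0.0958, 0.034]
ee_rot: [1.0, 0.025, 0.003, 0.0]
contact_force: [-0.0, 0.5, 1.0]
opening: 0.0747
```

Call:
move_arm:
  linear:
    - [0,0,0]
    - [0,0,0]
    - [0,0,0]
    - [0,0,0]
    - [0,0,0]
  dr:
    - [0,0,0]
    - [0,0,0]
    - [0,0,0]
    - [0,0,0]
    - [0,0,0]
  gripper: 0.03
  grip_force: 30

```text
clock: 17.73
eef_pos: [0.6516, 0.0955, 0.0405]
ee_rot: [1.0, 0.024, 0.0, -0.002]
contact_force: [-1.9, 0.5, 4.6]
opening: 0.0302
```

Call:
move_arm:
  linear:
    - [0,0,-0.03]
    - [0,0,-0.03]
    - [0,0,-0.04]
    - [0,0,0]
    - [0,0,0]
  dr:
    - [0,0,0]
    - [0,0,0]
    - [0,0,0]
    - [0,0,0]
    - [0,0,0]
  gripper: 0.064

```text
clock: 18.35
eef_pos: [0.6514, 0.0958, 0.1432]
ee_rot: [1.0, 0.025, 0.001, -0.002]
contact_force: [-0.7, -0.2, 0.1]
opening: 0.064
```

```bash
cat > look.py <<'E'
from h import *
import sys
for cam in sys.argv[3:]:
    p=viewer.camera(cam); cv2.imwrite(f"pics/{sys.argv[1]}{cam}.png",p["color"][:,:,::-1])
    for n in sys.argv[2].split(","):
        for r in viewer.regions_of(n,p)[:3]:
            if r["conf"]>.4: print(cam,n,round(r["conf"],2),np.round(r["box"]),topface(p,r["pixels"]))
E
python3 look.py c2 worn_a wrist side; python3 -c "
from h import *
rows(.6515,.097,.023,2.9,1,nd=4)"
```

```text
wrist worn_a 0.79 [290. 173. 375. 303.] {'c': array([0.6589, 0.0974]), 'wh': array([50.1, 80.6]), 'long': 93.1, 'z': 0.0266, 'n': 10383}
side worn_a 0.61 [242. 285. 274. 317.] {'c': array([0.659 , 0.0961]), 'wh': array([50.7, 82.4]), 'long': 94.3, 'z': 0.028, 'n': 622}
clk 18.55 pos [0.6513 0.0954 0.1427] yaw 2.8 j [-0.51  0.67  0.45  1.85 -0.43  0.72  0.23] open 0.0639 F [-0.5 -0.2 -0.1]
  d_world mm [   0.2    1.6 -119.7] turn 0.1 tilt [-0.21 -0.04]
  linear [[0.0002, -0.0011, 0.1197]]
  dr [[0.0, 0.0, 0.0]]
```

View pics/c2wrist.png

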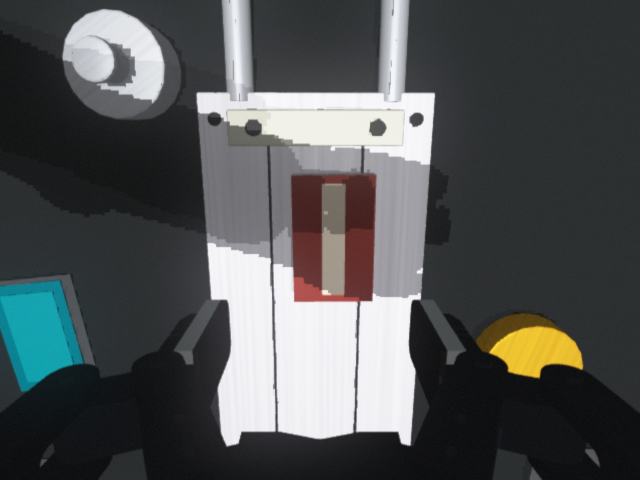

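Call:
move_arm:
  linear:
    - [0.008,-0.001,0.01]
    - [0,0,0.035]
    - [0,0,0.035]
    - [0,0,0.01]
    - [0,0,0]
    - [0,0,0]
  dr:
    - [-0.003,0,0]
    - [0,0,0]
    - [0,0,0]
    - [0,0,0]
    - [0,0,0]
    - [0,0,0]
  gripper: 0.07

```text
clock: 19.3
eef_pos: [0.6615, 0.0973, 0.0468]
ee_rot: [1.0, 0.025, 0.0, 0.0]
contact_force: [-0.2, 0.6, 0.9]
opening: 0.07
```

```bash
python3 -c "
from h import *
rows(.659,.097,.023,2.9,1,nd=4)"
```

```text
clk 19.3 pos [0.6615 0.0973 0.0468] yaw 2.8 j [-0.46  0.8   0.37  1.86 -0.49  0.57  0.28] open 0.07 F [-0.2  0.6  0.9]
  d_world mm [ -2.5  -0.3 -23.8] turn 0.1 tilt [ 0.01 -0.01]
  linear [[-0.0025, 0.0002, 0.0238]]
  dr [[0.0, 0.0, 0.0]]
```

Call:
move_arm:
  linear:
    - [-0.003,0,0.008]
    - [0,0,0.009]
    - [0,0,0.006]
    - [0,0,0]
    - [0,0,0]
  dr:
    - [0,0,0]
    - [0,0,0]
    - [0,0,0]
    - [0,0,0]
    - [0,0,0]

```text
clock: 19.92
eef_pos: [0.6599, 0.0975, 0.0247]
ee_rot: [1.0, 0.025, 0.002, -0.0]
contact_force: [-0.5, 0.7, -0.7]
opening: 0.07
```

Call:
move_arm:
  linear:
    - [0,0,0]
    - [0,0,0]
    - [0,0,0]
  dr:
    - [0,0,0]
    - [0,0,0]
    - [0,0,0]
  gripper: 0.044
  grip_force: 30

```text
clock: 20.3
eef_pos: [0.6603, 0.0974, 0.0251]
ee_rot: [1.0, 0.025, 0.003, -0.0]
contact_force: [-0.4, 0.4, -0.4]
opening: 0.0491
```

Call:
move_arm:
  linear:
    - [0,0,-0.02]
    - [0,0,-0.035]
    - [0,0,-0.035]
    - [0,0,-0.02]
    - [0,0,0]
  dr:
    - [0,0,0]
    - [0,0,0]
    - [0,0,0]
    - [0,0,0]
    - [0,0,0]

```text
clock: 20.92
eef_pos: [0.6595, 0.0973, 0.1415]
ee_rot: [1.0, 0.024, 0.003, -0.0]
contact_force: [-0.5, -0.4, -1.4]
opening: 0.049
```

```bash
python3 -c "
from h import *
rows(.5995,-.301,.10,-.4,10,nd=3)"
```

```text
clk 20.93 pos [0.6595 0.0973 0.1415] yaw 2.8 j [-0.51  0.68  0.45  1.84 -0.43  0.72  0.23] open 0.049 F [-0.5 -0.4 -1.4]
  d_world mm [ -60.  -398.3  -41.5] turn -3.2 tilt [-0.06 -0.3 ]
  linear [[-0.008, 0.039, 0.004], [-0.008, 0.04, 0.004], [-0.008, 0.04, 0.004], [-0.007, 0.04, 0.004], [-0.007, 0.04, 0.004], [-0.007, 0.04, 0.004], [-0.007, 0.04, 0.004], [-0.006, 0.04, 0.004], [-0.006, 0.04, 0.004], [-0.006, 0.04, 0.004]]
  dr [[0.0, 0.0, 0.01], [0.0, 0.0, 0.01], [0.0, 0.0, 0.01], [0.0, 0.0, 0.01], [0.0, 0.0, 0.01], [0.0, 0.0, 0.01], [0.0, 0.0, 0.01], [0.0, 0.0, 0.01], [0.0, 0.0, 0.01], [0.0, 0.0, 0.01]]
```

Call:
move_arm:
  linear:
    - [-0.008,0.03,0.004]
    - [-0.008,0.04,0.004]
    - [-0.008,0.04,0.004]
    - [-0.007,0.04,0.004]
    - [-0.007,0.04,0.004]
    - [-0.007,0.04,0.004]
    - [-0.007,0.04,0.004]
    - [-0.006,0.04,0.004]
    - [-0.006,0.03,0.004]
    - [-0.006,0.02,0.004]
  dr:
    - [0,0,0.006]
    - [0,0,0.006]
    - [0,0,0.006]
    - [0,0,0.006]
    - [0,0,0.006]
    - [0,0,0.006]
    - [0,0,0.006]
    - [0,0,0.006]
    - [0,0,0.006]
    - [0,0,0]

```text
clock: 22.18
eef_pos: [0.5908, -0.2677, 0.0865]
ee_rot: [1.0, 0.001, -0.007, -0.004]
contact_force: [0.4, 1.2, -1.2]
opening: 0.0491
```

Call:
move_arm:
  linear:
    - [0,0,0]
    - [0,0,0]
  dr:
    - [0,0,0]
    - [0,0,0]

```text
clock: 22.42
eef_pos: [0.5886, -0.2684, 0.0844]
ee_rot: [1.0, -0.001, -0.009, -0.004]
contact_force: [0.5, 1.2, -1.6]
opening: 0.0491
```

```bash
python3 -c "
from h import *
rows(.5995,-.301,.04,-.4,3,nd=4)"
```

```text
clk 22.43 pos [ 0.5886 -0.2684  0.0844] yaw -0.1 j [ 0.11  0.73  0.37  1.89 -0.43  0.62  0.75] open 0.0491 F [ 0.5  1.2 -1.6]
  d_world mm [ 10.9 -32.6 -44.4] turn -0.3 tilt [-0.49  1.  ]
  linear [[0.0039, 0.011, 0.0146], [0.0038, 0.011, 0.0147], [0.0038, 0.0109, 0.0147]]
  dr [[0.0, 0.01, 0.0], [0.0, 0.01, 0.0], [0.0, 0.01, 0.0]]
```

Call:
move_arm:
  linear:
    - [0.004,0.011,0.012]
    - [0.004,0.011,0.015]
    - [0.004,0.01,0.015]
    - [0,0,0]
    - [0,0,0]
  dr:
    - [-0.004,0.009,0]
    - [-0.004,0.008,0]
    - [0,0,0]
    - [0,0,0]
    - [0,0,0]

```text
clock: 23.05
eef_pos: [0.6025, -0.2985, 0.0376]
ee_rot: [1.0, 0.002, -0.0, -0.001]
contact_force: [0.1, -0.1, -1.4]
opening: 0.0494
```

```bash
python3 -c "
from h import *
rows(.5995,-.301,.015,-.4,3,nd=4)"
```

```text
clk 23.05 pos [ 0.6025 -0.2985  0.0376] yaw 0.2 j [ 0.18  0.81  0.32  1.85 -0.46  0.56  0.81] open 0.0494 F [ 0.1 -0.1 -1.4]
  d_world mm [ -3.   -2.5 -22.6] turn -0.6 tilt [-0.14  0.01]
  linear [[-0.001, 0.0008, 0.0075], [-0.001, 0.0008, 0.0075], [-0.001, 0.0008, 0.0075]]
  dr [[0.0, 0.0, 0.0], [0.0, 0.0, 0.0], [0.0, 0.0, 0.0]]
```

Call:
move_arm:
  linear:
    - [-0.003,0.002,0.008]
    - [0,0,0.008]
    - [0,0,0.006]
    - [0,0,0]
    - [0,0,0.002]
    - [0,0,0]
  dr:
    - [0,0,0]
    - [0,0,0]
    - [0,0,0]
    - [0,0,0]
    - [0,0,0]
    - [0,0,0]

```text
clock: 23.8
eef_pos: [0.6, -0.3, 0.0133]
ee_rot: [1.0, 0.002, 0.001, -0.001]
contact_force: [0.9, 1.0, -2.2]
opening: 0.0495
```

Call:
move_arm:
  linear:
    - [0,0,0]
    - [0,0,0]
    - [0,0,-0.01]
    - [0,0,-0.03]
    - [0,0,-0.04]
    - [0,0,-0.04]
    - [0,0,0]
  dr:
    - [0,0,0]
    - [0,0,0]
    - [0,0,0]
    - [0,0,0]
    - [0,0,0]
    - [0,0,0]
    - [0,0,0]
  gripper: 0.058

```text
clock: 24.68
eef_pos: [0.6007, -0.3011, 0.1398]
ee_rot: [1.0, 0.002, 0.002, -0.0]
contact_force: [0.7, 1.1, -0.9]
opening: 0.0582
```

```bash
python3 look.py c3 worn_a,coupon_a side wrist; python3 -c "
from h import *
rows(.4563,-.139,.10,2.2,6,nd=3)"
```

```text
side worn_a 0.96 [330. 202. 354. 226.] {'c': array([ 0.5992, -0.2997]), 'wh': array([51.4, 85.3]), 'long': 91.7, 'z': 0.0167, 'n': 316}
side coupon_a 0.93 [370. 248. 399. 275.] {'c': array([ 0.4309, -0.1495]), 'wh': array([50.4, 84.6]), 'long': 91.3, 'z': 0.0137, 'n': 445}
side coupon_a 0.74 [340. 287. 366. 318.] {'c': array([0.4618, 0.0132]), 'wh': array([50.1, 85.2]), 'long': 98.8, 'z': 0.0134, 'n': 617}
wrist worn_a 0.84 [279. 177. 364. 301.] {'c': array([ 0.599 , -0.3003]), 'wh': array([50.1, 81.4]), 'long': 90.7, 'z': 0.0146, 'n': 10070}
wrist coupon_a 0.59 [ 0.  0. 82. 54.] {'c': array([ 0.4367, -0.1767]), 'wh': array([25. , 41.3]), 'long': 1.6, 'z': 0.0116, 'n': 3542}
clk 24.98 pos [ 0.5976 -0.2988  0.134 ] yaw 0.2 j [ 0.13  0.68  0.4   1.83 -0.39  0.72  0.76] open 0.0582 F [-0.   0.7  0.2]
  d_world mm [-141.3  159.8  -34. ] turn 2.0 tilt [-0.33  0.29]
  linear [[-0.023, -0.027, 0.006], [-0.023, -0.027, 0.006], [-0.023, -0.027, 0.006], [-0.023, -0.027, 0.006], [-0.023, -0.027, 0.006], [-0.023, -0.027, 0.006]]
  dr [[0.0, 0.0, -0.01], [0.0, 0.0, -0.01], [0.0, 0.0, -0.01], [0.0, 0.0, -0.01], [0.0, 0.0, -0.01], [0.0, 0.0, -0.01]]
```

View pics/c3side.png

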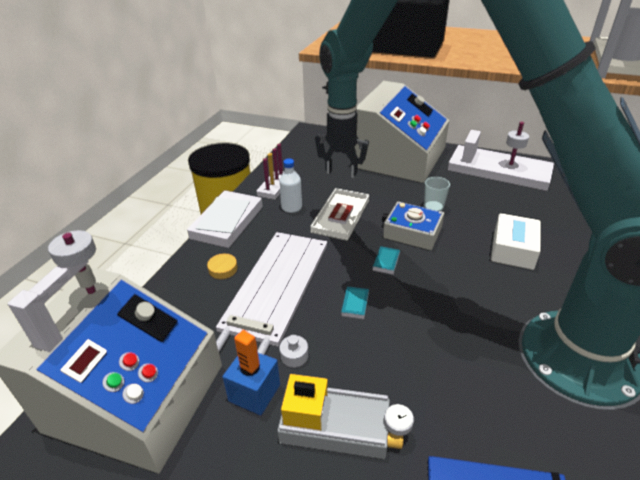

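```bash
python3 -c "
from h import *
rows(.432,-.149,.11,1.4,7,nd=3)"
```

```text
clk 24.98 pos [ 0.5976 -0.2988  0.134 ] yaw 0.2 j [ 0.13  0.68  0.4   1.83 -0.39  0.72  0.76] open 0.0582 F [-0.   0.7  0.2]
  d_world mm [-165.6  149.8  -24. ] turn 1.2 tilt [-0.33  0.29]
  linear [[-0.024, -0.021, 0.004], [-0.023, -0.022, 0.004], [-0.023, -0.022, 0.004], [-0.023, -0.022, 0.004], [-0.023, -0.022, 0.004], [-0.023, -0.022, 0.004], [-0.023, -0.022, 0.003]]
  dr [[0.0, 0.0, 0.0], [0.0, 0.0, 0.0], [0.0, 0.0, 0.0], [0.0, 0.0, 0.0], [0.0, 0.0, 0.0], [0.0, 0.0, 0.0], [0.0, 0.0, 0.0]]
```

Call:
move_arm:
  linear:
    - [-0.024,-0.021,0.003]
    - [-0.023,-0.022,0.003]
    - [-0.023,-0.022,0.003]
    - [-0.023,-0.022,0.003]
    - [-0.023,-0.022,0.003]
    - [-0.023,-0.022,0.003]
    - [-0.023,-0.022,0.003]
    - [0,0,0]
    - [0,0,0]
    - [0,0,0]
  dr:
    - [-0.006,0.005,-0.01]
    - [0,0,-0.01]
    - [0,0,0]
    - [0,0,0]
    - [0,0,0]
    - [0,0,0]
    - [0,0,0]
    - [0,0,0]
    - [0,0,0]
    - [0,0,0]
  gripper: 0.07

```text
clock: 26.22
eef_pos: [0.4245, -0.1452, 0.1058]
ee_rot: [1.0, 0.012, -0.006, -0.0]
contact_force: [0.1, -0.1, 0.3]
opening: 0.0701
```

```bash
python3 look.py c4 coupon_a wrist side;python3 -c "
from h import *
rows(.432,-.149,.035,1.4,3,nd=4)"
```

```text
wrist coupon_a 0.85 [363.   1. 472.  30.] {'c': array([ 0.4664, -0.02  ]), 'wh': array([11.4, 50.4]), 'long': 8.5, 'z': 0.0115, 'n': 2128}
wrist coupon_a 0.79 [287. 183. 381. 326.] {'c': array([ 0.4304, -0.1492]), 'wh': array([50.1, 80.8]), 'long': 91.9, 'z': 0.0117, 'n': 12130}
wrist coupon_a 0.5 [505. 334. 639. 480.] {'c': array([ 0.5575, -0.232 ]), 'wh': array([ 53.3, 113.1]), 'long': 55.5, 'z': 0.0184, 'n': 1398}
side coupon_a 0.95 [372. 247. 399. 271.] {'c': array([ 0.4316, -0.149 ]), 'wh': array([49.8, 83.6]), 'long': 91.7, 'z': 0.0137, 'n': 438}
side coupon_a 0.62 [340. 287. 368. 321.] {'c': array([0.4616, 0.0145]), 'wh': array([50.2, 83.3]), 'long': 98.7, 'z': 0.0133, 'n': 616}
clk 26.43 pos [ 0.4243 -0.145   0.106 ] yaw 1.4 j [-0.02  0.52  0.33  2.32 -0.46  0.37  0.73] open 0.0699 F [ 0.4  0.3 -0.2]
  d_world mm [  7.7  -4.  -71. ] turn 0.0 tilt [-0.04  0.72]
  linear [[0.0028, 0.0014, 0.0236], [0.0027, 0.0014, 0.0236], [0.0026, 0.0014, 0.0236]]
  dr [[0.0, 0.0, 0.0], [0.0, 0.0, 0.0], [0.0, 0.0, 0.0]]
```

Call:
move_arm:
  linear:
    - [0.003,0.002,0.02]
    - [0.002,0.001,0.025]
    - [0.001,0.001,0.018]
    - [0,0,0]
    - [0,0,0]
  dr:
    - [0,0.012,-0.007]
    - [0,0,0]
    - [0,0,0]
    - [0,0,0]
    - [0,0,0]

```text
clock: 27.05
eef_pos: [0.4333, -0.1506, 0.0422]
ee_rot: [1.0, 0.015, 0.002, 0.0]
contact_force: [-0.7, 0.4, 0.2]
opening: 0.0701
```

```bash
python3 -c "
from h import *
rows(.431,-.149,.0105,1.8,3,nd=4)"
```

```text
clk 27.05 pos [ 0.4333 -0.1506  0.0422] yaw 1.7 j [ 0.11  0.65  0.17  2.33 -0.55  0.2   0.82] open 0.0701 F [-0.7  0.4  0.2]
  d_world mm [ -2.3   1.6 -31.7] turn 0.1 tilt [ 0.06 -0.25]
  linear [[-0.0008, -0.0006, 0.0105], [-0.0008, -0.0006, 0.0105], [-0.0008, -0.0006, 0.0106]]
  dr [[0.0, 0.0, 0.0], [0.0, 0.0, 0.0], [0.0, 0.0, 0.0]]
```

Call:
move_arm:
  linear:
    - [-0.002,-0.002,0.011]
    - [0,0,0.011]
    - [0,0,0.008]
    - [0,0,0]
    - [0,0,0]
  dr:
    - [0,-0.003,0]
    - [0,0,0]
    - [0,0,0]
    - [0,0,0]
    - [0,0,0]

```text
clock: 27.68
eef_pos: [0.4319, -0.1485, 0.0111]
ee_rot: [1.0, 0.015, 0.001, 0.001]
contact_force: [-0.6, -0.4, 0.3]
opening: 0.0701
```

Call:
move_arm:
  linear:
    - [0,0,0]
    - [0,0,0]
    - [0,0,0]
  dr:
    - [0,0,0]
    - [0,0,0]
    - [0,0,0]
  gripper: 0.044
  grip_force: 30

```text
clock: 28.05
eef_pos: [0.4321, -0.1486, 0.0116]
ee_rot: [1.0, 0.015, 0.002, 0.001]
contact_force: [0.7, -0.5, -1.4]
opening: 0.0491
```

```bash
python3 -c "
from h import *
rows(.431,-.149,.0105,1.8,3,nd=4)"
```

```text
clk 28.05 pos [ 0.4321 -0.1486  0.0116] yaw 1.8 j [ 0.16  0.71  0.1   2.33 -0.58  0.12  0.84] open 0.0491 F [ 0.7 -0.5 -1.4]
  d_world mm [-1.1 -0.4 -1.1] turn 0.0 tilt [ 0.12 -0.21]
  linear [[-0.0004, 0.0001, 0.0004], [-0.0004, 0.0001, 0.0004], [-0.0004, 0.0001, 0.0004]]
  dr [[0.0, 0.0, 0.0], [0.0, 0.0, 0.0], [0.0, 0.0, 0.0]]
```

Call:
move_arm:
  linear:
    - [0,0,-0.02]
    - [0,0,-0.035]
    - [0,0,-0.035]
    - [0,0,-0.02]
    - [0,0,0]
    - [0,0,0]
  dr:
    - [0,0,0]
    - [0,0,0]
    - [0,0,0]
    - [0,0,0]
    - [0,0,0]
    - [0,0,0]

```text
clock: 28.8
eef_pos: [0.4305, -0.1475, 0.1235]
ee_rot: [1.0, 0.016, 0.001, 0.0]
contact_force: [-0.0, -1.1, -2.0]
opening: 0.0492
```

```bash
python3 -c "
from h import *
rows(.6478,.104,.1,2.65,9,nd=3)"
```

```text
clk 28.8 pos [ 0.4305 -0.1475  0.1235] yaw 1.8 j [-0.06  0.5   0.38  2.31 -0.46  0.41  0.74] open 0.0492 F [-0.  -1.1 -2. ]
  d_world mm [217.3 251.5 -23.5] turn 0.9 tilt [ 0.01 -0.06]
  linear [[0.025, -0.027, 0.003], [0.025, -0.027, 0.003], [0.025, -0.027, 0.003], [0.025, -0.027, 0.003], [0.025, -0.027, 0.003], [0.025, -0.027, 0.003], [0.025, -0.027, 0.003], [0.025, -0.027, 0.003], [0.025, -0.027, 0.003]]
  dr [[0.0, 0.0, 0.0], [0.0, 0.0, 0.0], [0.0, 0.0, 0.0], [0.0, 0.0, 0.0], [0.0, 0.0, 0.0], [0.0, 0.0, 0.0], [0.0, 0.0, 0.0], [0.0, 0.0, 0.0], [0.0, 0.0, 0.0]]
```

Call:
move_arm:
  linear:
    - [0.025,-0.027,0.001]
    - [0.025,-0.027,0.001]
    - [0.025,-0.027,0.002]
    - [0.025,-0.027,0.003]
    - [0.025,-0.027,0.003]
    - [0.025,-0.027,0.003]
    - [0.025,-0.027,0.003]
    - [0.02,-0.02,0.003]
    - [0.01,-0.02,0.003]
    - [0,0,0]
  dr:
    - [0,0,-0.008]
    - [0,0,-0.008]
    - [0,0,0]
    - [0,0,0]
    - [0,0,0]
    - [0,0,0]
    - [0,0,0]
    - [0,0,0]
    - [0,0,0]
    - [0,0,0]

```text
clock: 30.05
eef_pos: [0.6226, 0.0969, 0.0837]
ee_rot: [1.0, 0.021, -0.012, -0.0]
contact_force: [0.2, 0.2, -0.2]
opening: 0.049
```

Call:
move_arm:
  linear:
    - [0,0,0]
    - [0,0,0]
  dr:
    - [0,0,0]
    - [0,0,0]

```text
clock: 30.3
eef_pos: [0.6204, 0.094, 0.0832]
ee_rot: [1.0, 0.02, -0.013, 0.001]
contact_force: [-0.8, -0.3, -1.0]
opening: 0.0489
```

```bash
python3 -c "
from h import *
rows(.6478,.106,.045,2.65,2,nd=4)"
```

```text
clk 30.3 pos [0.6204 0.094  0.0832] yaw 2.3 j [-0.51  0.73  0.44  1.93 -0.51  0.62  0.3 ] open 0.0489 F [-0.8 -0.3 -1. ]
  d_world mm [ 27.4  12.  -38.2] turn 0.4 tilt [0.05 1.54]
  linear [[0.0145, -0.0055, 0.0187], [0.0142, -0.0054, 0.0189]]
  dr [[0.0, 0.01, 0.0], [0.0, 0.01, 0.0]]
```

Call:
move_arm:
  linear:
    - [0.014,-0.005,0.005]
    - [0.013,-0.006,0.015]
    - [0,0,0.012]
    - [0,0,0]
    - [0,0,0]
  dr:
    - [0,0.014,-0.003]
    - [0,0.013,-0.003]
    - [0,0,0]
    - [0,0,0]
    - [0,0,0]

```text
clock: 30.92
eef_pos: [0.6479, 0.1047, 0.0482]
ee_rot: [1.0, 0.022, 0.001, 0.001]
contact_force: [0.2, -0.2, -1.3]
opening: 0.0491
```

```bash
python3 -c "
from h import *
rows(.6478,.107,.028,2.65,2,nd=4)"
```

```text
clk 30.93 pos [0.6479 0.1047 0.0482] yaw 2.5 j [-0.5   0.8   0.4   1.89 -0.54  0.57  0.31] open 0.0491 F [ 0.2 -0.2 -1.3]
  d_world mm [ -0.1   2.3 -20.2] turn 0.2 tilt [ 0.09 -0.08]
  linear [[0.0, -0.0012, 0.0101], [0.0, -0.0012, 0.0101]]
  dr [[0.0, 0.0, 0.0], [0.0, 0.0, 0.0]]
```

Call:
move_arm:
  linear:
    - [0,0,0.009]
    - [0,0,0.009]
    - [0,0,0.003]
    - [0,0,0]
    - [0,0,0]
  dr:
    - [0.001,-0.001,-0.003]
    - [0,0,0]
    - [0,0,0]
    - [0,0,0]
    - [0,0,0]

```text
clock: 31.55
eef_pos: [0.6479, 0.1044, 0.0267]
ee_rot: [1.0, 0.023, 0.0, 0.0]
contact_force: [-0.3, -0.3, -0.8]
opening: 0.0489
```

Call:
move_arm:
  linear:
    - [0,-0.003,0]
    - [0,-0.003,0]
    - [0,-0.003,0]
    - [0,-0.002,0]
  dr:
    - [0,0,0]
    - [0,0,0]
    - [0,0,0]
    - [0,0,0]

```text
clock: 32.05
eef_pos: [0.6477, 0.1142, 0.0267]
ee_rot: [1.0, 0.023, 0.001, 0.001]
contact_force: [0.1, -4.7, -0.6]
opening: 0.0493
```

Call:
move_arm:
  linear:
    - [0,-0.002,0]
    - [0,0,0]
  dr:
    - [0,0,0]
    - [0,0,0]

```text
clock: 32.3
eef_pos: [0.6476, 0.1141, 0.0267]
ee_rot: [1.0, 0.022, 0.001, 0.003]
contact_force: [-0.3, -1.6, -0.5]
opening: 0.0488
```

Call:
move_arm:
  linear:
    - [0,0,0]
    - [0,0,0]
    - [0,0,0]
    - [0,0,-0.01]
    - [0,0,-0.03]
    - [0,0,-0.04]
    - [0,0,-0.03]
    - [0,0,0]
    - [0,0,0]
  dr:
    - [0,0,0]
    - [0,0,0]
    - [0,0,0]
    - [0,0,0]
    - [0,0,0]
    - [0,0,0]
    - [0,0,0]
    - [0,0,0]
    - [0,0,0]
  gripper: 0.07

```text
clock: 33.42
eef_pos: [0.6476, 0.1192, 0.1425]
ee_rot: [1.0, 0.023, 0.001, -0.001]
contact_force: [-0.8, 0.6, -1.1]
opening: 0.0703
```

```bash
python3 look.py c5 coupon_a wrist side;python3 -c "
from h import *
rows(.4612,.0138,.11,8.7,8,nd=3)"
```

```text
wrist coupon_a 0.81 [273. 185. 362. 312.] {'c': array([0.6467, 0.1139]), 'wh': array([50.2, 81.4]), 'long': 92.5, 'z': 0.0267, 'n': 10215}
wrist coupon_a 0.58 [  0. 304. 100. 385.] {'c': array([0.4591, 0.0274]), 'wh': array([52. , 55.1]), 'long': 98.4, 'z': 0.0115, 'n': 4586}
side coupon_a 0.96 [341. 290. 370. 318.] {'c': array([0.4618, 0.0134]), 'wh': array([50.3, 84.4]), 'long': 99.0, 'z': 0.0133, 'n': 603}
side coupon_a 0.92 [241. 291. 276. 321.] {'c': array([0.6472, 0.1128]), 'wh': array([51.8, 85.3]), 'long': 93.1, 'z': 0.0281, 'n': 647}
clk 33.62 pos [0.6475 0.1189 0.1415] yaw 2.7 j [-0.58  0.68  0.5   1.85 -0.47  0.72  0.23] open 0.0701 F [-0.   0.5  1. ]
  d_world mm [-186.3 -105.1  -31.5] turn 6.0 tilt [-0.03 -0.09]
  linear [[-0.024, 0.012, 0.004], [-0.024, 0.012, 0.004], [-0.024, 0.011, 0.004], [-0.024, 0.011, 0.004], [-0.024, 0.011, 0.004], [-0.025, 0.01, 0.004], [-0.025, 0.01, 0.004], [-0.025, 0.01, 0.004]]
  dr [[0.0, 0.0, -0.01], [0.0, 0.0, -0.01], [0.0, 0.0, -0.01], [0.0, 0.0, -0.01], [0.0, 0.0, -0.01], [0.0, 0.0, -0.01], [0.0, 0.0, -0.01], [0.0, 0.0, -0.01]]
```

View pics/c5wrist.png

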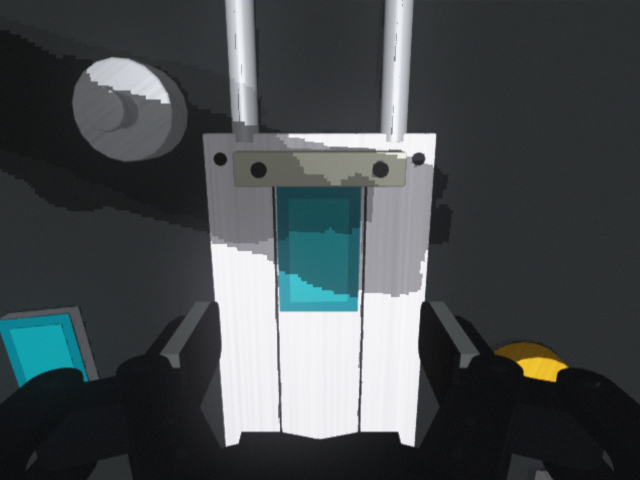

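```bash
cat > lines.py <<'E'
from h import *
import sys
# detect dark scribed lines on white bed in wrist image at z=.015
def bedlines(p,ys):
    c=p["color"].min(2).astype(float); out=[]
    X=[]
    return out
E
python3 - <<'E'
from h import *
p=viewer.camera("wrist")
L=pix2plane(p,[(274,187),(281,425),(365,187),(359,425)],.015);print(L.round(4))
m=((L[0]+L[2])/2,(L[1]+L[3])/2);print(np.round(m,4))
a=m[0]-m[1];print(np.degrees(np.arctan2(a[1],a[0])))
t=(.1139-m[1][1])/a[1];print("axis at .1139",m[1]+t*a, "at .034",m[1]+(.034-m[1][1])/a[1]*a)
C=pix2plane(p,[(277,188),(281,311),(359,188),(357,311)],.027);print(C.round(4))
E
```

```text
[[ 0.6174  0.1498  0.015 ]
 [ 0.6253 -0.0225  0.015 ]
 [ 0.6731  0.1523  0.015 ]
 [ 0.6817 -0.02    0.015 ]]
[[ 0.6452  0.151   0.015 ]
 [ 0.6535 -0.0213  0.015 ]]
92.74491591497
axis at .1139 [0.64701863 0.1139     0.015     ] at .034 [0.65084939 0.034      0.015     ]
[[0.6203 0.151  0.027 ]
 [0.6243 0.0728 0.027 ]
 [0.6682 0.1532 0.027 ]
 [0.6725 0.075  0.027 ]]
```

Call:
move_arm:
  linear:
    - [-0.024,0.012,0.003]
    - [-0.024,0.012,0.003]
    - [-0.024,0.011,0.003]
    - [-0.024,0.011,0.003]
    - [-0.024,0.011,0.003]
    - [-0.025,0.01,0.003]
    - [-0.025,0.01,0.003]
    - [-0.02,0.008,0.003]
    - [0,0,0]
    - [0,0,0]
  dr:
    - [0,0,-0.013]
    - [0,0,-0.013]
    - [0,0,-0.013]
    - [0,0,-0.013]
    - [0,0,-0.013]
    - [0,0,-0.013]
    - [0,0,-0.013]
    - [0,0,-0.013]
    - [0,0,0]
    - [0,0,0]

```text
clock: 34.92
eef_pos: [0.4597, 0.0134, 0.1119]
ee_rot: [0.997, 0.077, -0.003, 0.001]
contact_force: [0.8, 0.5, 0.2]
opening: 0.0702
```

```bash
python3 look.py c6 coupon_a wrist side;python3 -c "
from h import *
rows(.4612,.0138,.04,8.7,3,nd=3)"
```

```text
wrist coupon_a 0.94 [278. 176. 372. 314.] {'c': array([0.461 , 0.0141]), 'wh': array([50.2, 80.7]), 'long': 98.8, 'z': 0.0117, 'n': 11742}
side coupon_a 0.68 [242. 292. 276. 321.] {'c': array([0.6475, 0.1113]), 'wh': array([51.7, 79.9]), 'long': 93.5, 'z': 0.0282, 'n': 591}
side coupon_a 0.66 [337. 289. 367. 318.] {'c': array([0.4621, 0.0132]), 'wh': array([49.4, 84.5]), 'long': 100.0, 'z': 0.0134, 'n': 589}
clk 35.12 pos [0.4595 0.0135 0.112 ] yaw 8.8 j [-0.41  0.52  0.38  2.3  -0.49  0.4   0.53] open 0.07 F [-0.8 -0.4  0.1]
  d_world mm [  1.7   0.3 -72. ] turn -0.1 tilt [0.1  0.34]
  linear [[0.001, 0.0, 0.024], [0.001, 0.0, 0.024], [0.001, 0.0, 0.024]]
  dr [[0.0, 0.0, 0.0], [0.0, 0.0, 0.0], [0.0, 0.0, 0.0]]
```

Call:
move_arm:
  linear:
    - [0.001,0,0.02]
    - [0,0,0.025]
    - [0,0,0.018]
    - [0,0,0]
    - [0,0,0]
  dr:
    - [0.002,0.006,0]
    - [0,0,0]
    - [0,0,0]
    - [0,0,0]
    - [0,0,0]

```text
clock: 35.75
eef_pos: [0.4654, 0.0158, 0.048]
ee_rot: [0.997, 0.079, 0.003, -0.0]
contact_force: [0.7, 0.2, 0.3]
opening: 0.0702
```

```bash
python3 -c "
from h import *
rows(.4615,.0138,.011,8.8,3,nd=4)"
```

```text
clk 35.75 pos [0.4654 0.0158 0.048 ] yaw 9.0 j [-0.29  0.64  0.21  2.31 -0.59  0.23  0.62] open 0.0702 F [0.7 0.2 0.3]
  d_world mm [ -3.9  -2.  -37. ] turn -0.2 tilt [-0.   -0.38]
  linear [[-0.0015, 0.0004, 0.0123], [-0.0014, 0.0004, 0.0123], [-0.0014, 0.0004, 0.0123]]
  dr [[0.0, 0.0, 0.0], [0.0, 0.0, 0.0], [0.0, 0.0, 0.0]]
```

Call:
move_arm:
  linear:
    - [-0.004,0.001,0.012]
    - [0,0,0.012]
    - [0,0,0.011]
    - [0,0,0]
    - [0,0,0]
  dr:
    - [0,-0.005,0.003]
    - [0,0,0]
    - [0,0,0]
    - [0,0,0]
    - [0,0,0]

```text
clock: 36.38
eef_pos: [0.4625, 0.0142, 0.0115]
ee_rot: [0.997, 0.077, 0.002, -0.0]
contact_force: [-0.5, -0.4, -0.5]
opening: 0.0704
```

Call:
move_arm:
  linear:
    - [0,0,0]
    - [0,0,0]
    - [0,0,0]
  dr:
    - [0,0,0]
    - [0,0,0]
    - [0,0,0]
  gripper: 0.044
  grip_force: 30

```text
clock: 36.75
eef_pos: [0.4627, 0.0142, 0.012]
ee_rot: [0.997, 0.077, 0.002, 0.0]
contact_force: [0.5, -0.4, -1.3]
opening: 0.0494
```

Call:
move_arm:
  linear:
    - [0,0,-0.02]
    - [0,0,-0.035]
    - [0,0,-0.035]
    - [0,0,-0.02]
    - [0,0,0]
    - [0,0,0]
  dr:
    - [0,0,0]
    - [0,0,0]
    - [0,0,0]
    - [0,0,0]
    - [0,0,0]
    - [0,0,0]

```text
clock: 37.5
eef_pos: [0.4606, 0.0149, 0.1239]
ee_rot: [0.997, 0.078, 0.001, -0.0]
contact_force: [0.0, -0.4, -1.6]
opening: 0.0486
```

```bash
python3 -c "
from h import *
rows(.6515,.026,.1,2.7,9,nd=3)"
```

```text
clk 37.5 pos [0.4606 0.0149 0.1239] yaw 8.9 j [-0.44  0.5   0.41  2.3  -0.5   0.42  0.54] open 0.0486 F [ 0.  -0.4 -1.6]
  d_world mm [190.9  11.1 -23.9] turn -6.2 tilt [-0.05 -0.06]
  linear [[0.021, 0.002, 0.003], [0.021, 0.002, 0.003], [0.021, 0.002, 0.003], [0.021, 0.001, 0.003], [0.021, 0.001, 0.003], [0.021, 0.001, 0.003], [0.021, 0.001, 0.003], [0.021, 0.0, 0.003], [0.021, 0.0, 0.003]]
  dr [[0.0, 0.0, 0.01], [0.0, 0.0, 0.01], [0.0, 0.0, 0.01], [0.0, 0.0, 0.01], [0.0, 0.0, 0.01], [0.0, 0.0, 0.01], [0.0, 0.0, 0.01], [0.0, 0.0, 0.01], [0.0, 0.0, 0.01]]
```

Call:
move_arm:
  linear:
    - [0.021,0.002,0]
    - [0.021,0.002,0.001]
    - [0.021,0.002,0.001]
    - [0.021,0.001,0.001]
    - [0.021,0.001,0.001]
    - [0.021,0.001,0.001]
    - [0.021,0.001,0.001]
    - [0.021,0,0.001]
    - [0.018,0,0.001]
    - [0,0,0]
  dr:
    - [0,0,0.012]
    - [0,0,0.012]
    - [0,0,0.012]
    - [0,0,0.012]
    - [0,0,0.012]
    - [0,0,0.012]
    - [0,0,0.012]
    - [0,0,0.012]
    - [0,0,0.012]
    - [0,0,0]

```text
clock: 38.75
eef_pos: [0.6413, 0.0248, 0.0965]
ee_rot: [1.0, 0.021, -0.014, -0.001]
contact_force: [-0.6, -0.7, -1.3]
opening: 0.0492
```

Call:
move_arm:
  linear:
    - [0,0,0]
    - [0,0,0]
  dr:
    - [0,0,0]
    - [0,0,0]

```text
clock: 39.0
eef_pos: [0.6382, 0.0245, 0.0945]
ee_rot: [1.0, 0.021, -0.017, -0.001]
contact_force: [-0.1, -0.5, -1.7]
opening: 0.0488
```

```bash
python3 -c "
from h import *
rows(.6515,.026,.045,2.7,2,nd=4)"
```

```text
clk 39.0 pos [0.6382 0.0245 0.0945] yaw 2.4 j [-0.42  0.73  0.46  1.89 -0.51  0.67  0.41] open 0.0488 F [-0.1 -0.5 -1.7]
  d_world mm [ 13.3   1.5 -49.5] turn 0.3 tilt [-0.19  1.94]
  linear [[0.0075, -0.0004, 0.0245], [0.0071, -0.0004, 0.0247]]
  dr [[0.0, 0.02, 0.0], [0.0, 0.02, 0.0]]
```

Call:
move_arm:
  linear:
    - [0.007,-0.001,0.01]
    - [0.006,-0.001,0.02]
    - [0,0,0.014]
    - [0,0,0]
    - [0,0,0]
  dr:
    - [-0.003,0.018,-0.003]
    - [0,0.016,-0.002]
    - [0,0,0]
    - [0,0,0]
    - [0,0,0]

```text
clock: 39.62
eef_pos: [0.6497, 0.0274, 0.0481]
ee_rot: [1.0, 0.024, 0.001, -0.0]
contact_force: [0.8, 0.2, -1.6]
opening: 0.049
```

```bash
python3 -c "
from h import *
rows(.6515,.026,.028,2.7,2,nd=4)"
```

```text
clk 39.62 pos [0.6497 0.0274 0.0481] yaw 2.7 j [-0.38  0.79  0.41  1.9  -0.56  0.56  0.45] open 0.049 F [ 0.8  0.2 -1.6]
  d_world mm [  1.8  -1.4 -20.1] turn -0.0 tilt [-0.03 -0.08]
  linear [[0.0009, 0.0008, 0.0101], [0.0009, 0.0007, 0.0101]]
  dr [[0.0, 0.0, 0.0], [0.0, 0.0, 0.0]]
```

Call:
move_arm:
  linear:
    - [0.002,0.002,0.008]
    - [0,0,0.008]
    - [0,0,0.005]
    - [0,0,0]
    - [0,0,0]
  dr:
    - [0,0,0]
    - [0,0,0]
    - [0,0,0]
    - [0,0,0]
    - [0,0,0]

```text
clock: 40.25
eef_pos: [0.6531, 0.0252, 0.027]
ee_rot: [1.0, 0.024, 0.002, -0.0]
contact_force: [-0.9, 0.9, -0.6]
opening: 0.0489
```

Call:
move_arm:
  linear:
    - [0,-0.003,0]
    - [0,-0.003,0]
    - [0,-0.002,0]
    - [0,-0.002,0]
  dr:
    - [0,0,0]
    - [0,0,0]
    - [0,0,0]
    - [0,0,0]

```text
clock: 40.75
eef_pos: [0.6528, 0.0337, 0.0273]
ee_rot: [1.0, 0.024, 0.003, 0.001]
contact_force: [0.4, -5.5, -2.8]
opening: 0.0489
```

Call:
move_arm:
  linear:
    - [-0.0015,0.002,0]
    - [0,0,0]
    - [0,-0.003,0]
    - [0,-0.002,0]
    - [0,0,0]
  dr:
    - [0,0,0]
    - [0,0,0]
    - [0,0,0]
    - [0,0,0]
    - [0,0,0]

```text
clock: 41.38
eef_pos: [0.651, 0.0335, 0.0275]
ee_rot: [1.0, 0.023, 0.003, 0.003]
contact_force: [0.0, -1.4, -1.5]
opening: 0.049
```

Call:
move_arm:
  linear:
    - [0,0,0]
    - [0,0,0]
    - [0,0,0]
    - [0,0,-0.01]
    - [0,0,-0.03]
    - [0,0,-0.04]
    - [0,0,-0.03]
    - [0,0,0]
    - [0,0,0]
  dr:
    - [0,0,0]
    - [0,0,0]
    - [0,0,0]
    - [0,0,0]
    - [0,0,0]
    - [0,0,0]
    - [0,0,0]
    - [0,0,0]
    - [0,0,0]
  gripper: 0.07

```text
clock: 42.5
eef_pos: [0.6509, 0.0396, 0.1433]
ee_rot: [1.0, 0.024, 0.003, -0.001]
contact_force: [-0.4, 0.1, -0.2]
opening: 0.0702
```

```bash
python3 look.py c7 coupon_a wrist side;python3 -c "
from h import *
rows(.6525,-.03,.11,2.7,8,nd=3)"
```

```text
wrist coupon_a 0.95 [268.  36. 368. 187.] {'c': array([0.6467, 0.1136]), 'wh': array([50.2, 80.4]), 'long': 92.7, 'z': 0.0267, 'n': 13037}
wrist coupon_a 0.72 [276. 186. 364. 313.] {'c': array([0.6499, 0.0335]), 'wh': array([50.2, 81. ]), 'long': 92.5, 'z': 0.0267, 'n': 10098}
side coupon_a 0.67 [242. 290. 275. 324.] {'c': array([0.6473, 0.1117]), 'wh': array([51.6, 81.4]), 'long': 92.9, 'z': 0.0281, 'n': 627}
side coupon_a 0.65 [258. 268. 292. 297.] {'c': array([0.6509, 0.0318]), 'wh': array([52.3, 80.7]), 'long': 93.1, 'z': 0.0281, 'n': 538}
clk 42.7 pos [0.6507 0.0394 0.1424] yaw 2.8 j [-0.47  0.67  0.51  1.87 -0.48  0.72  0.37] open 0.0702 F [-0.2  0.1 -1.2]
  d_world mm [  1.8 -69.4 -32.4] turn -0.1 tilt [-0.04 -0.3 ]
  linear [[0.0, 0.009, 0.004], [0.0, 0.009, 0.004], [0.0, 0.009, 0.004], [0.0, 0.009, 0.004], [0.0, 0.009, 0.004], [0.0, 0.009, 0.004], [0.0, 0.009, 0.004], [0.0, 0.009, 0.004]]
  dr [[0.0, 0.0, 0.0], [0.0, 0.0, 0.0], [0.0, 0.0, 0.0], [0.0, 0.0, 0.0], [0.0, 0.0, 0.0], [0.0, 0.0, 0.0], [0.0, 0.0, 0.0], [0.0, 0.0, 0.0]]
```

View pics/c7wrist.png

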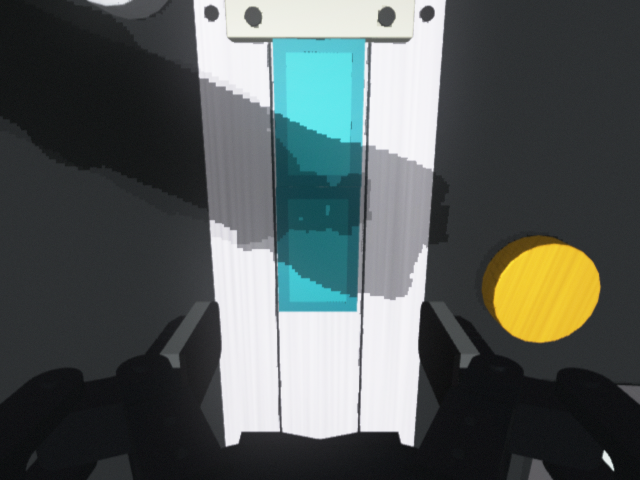

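Call:
move_arm:
  linear:
    - [0,0.015,0.01]
    - [0,0.02,0.02]
    - [0,0.02,0.02]
    - [0,0.014,0.02]
    - [0,0,0]
    - [0,0,0]
  dr:
    - [0,-0.005,0]
    - [0,0,0]
    - [0,0,0]
    - [0,0,0]
    - [0,0,0]
    - [0,0,0]
  gripper: 0

```text
clock: 43.45
eef_pos: [0.6516, -0.0371, 0.0649]
ee_rot: [1.0, 0.022, -0.004, 0.001]
contact_force: [0.1, 0.2, -0.4]
opening: 0.0001
```

```bash
python3 -c "
from h import *
rows(.6535,-.032,.031,2.7,4,nd=4)"
```

```text
clk 43.45 pos [ 0.6516 -0.0371  0.0649] yaw 2.6 j [-0.3   0.78  0.43  1.89 -0.54  0.6   0.52] open 0.0001 F [ 0.1  0.2 -0.4]
  d_world mm [  1.9   5.1 -33.9] turn 0.1 tilt [0.11 0.43]
  linear [[0.0006, -0.0013, 0.0085], [0.0006, -0.0013, 0.0085], [0.0006, -0.0013, 0.0085], [0.0006, -0.0013, 0.0085]]
  dr [[0.0, 0.0, 0.0], [0.0, 0.0, 0.0], [0.0, 0.0, 0.0], [0.0, 0.0, 0.0]]
```

Call:
move_arm:
  linear:
    - [0.002,-0.003,0.009]
    - [0,0,0.011]
    - [0,0,0.011]
    - [0,0,0]
    - [0,0,0]
  dr:
    - [0.002,0.007,0]
    - [0,0,0]
    - [0,0,0]
    - [0,0,0]
    - [0,0,0]

```text
clock: 44.08
eef_pos: [0.6544, -0.0309, 0.0326]
ee_rot: [1.0, 0.024, 0.001, -0.001]
contact_force: [-0.2, -1.3, -0.3]
opening: 0.0
```

Call:
move_arm:
  linear:
    - [0,-0.004,0]
    - [0,-0.004,0]
    - [0,-0.003,0]
    - [0,-0.003,0]
  dr:
    - [0,0,0]
    - [0,0,0]
    - [0,0,0]
    - [0,0,0]

```text
clock: 44.58
eef_pos: [0.6545, -0.0181, 0.0337]
ee_rot: [1.0, 0.024, 0.002, 0.001]
contact_force: [0.5, -5.9, -0.2]
opening: -0.0001
```

Call:
move_arm:
  linear:
    - [0,-0.003,0.002]
    - [0,-0.003,0]
    - [0,-0.003,0]
  dr:
    - [0,0,0]
    - [0,0,0]
    - [0,0,0]

```text
clock: 44.95
eef_pos: [0.6549, -0.0181, 0.0329]
ee_rot: [1.0, 0.021, 0.004, 0.006]
contact_force: [0.2, -5.0, -1.7]
opening: 0.0001
```

Call:
move_arm:
  linear:
    - [0,0.01,0]
    - [0,0.01,0]
    - [0,0.02,-0.04]
    - [0,0,-0.05]
    - [0,0,-0.06]
    - [0,0,0]
    - [0,0,0]
  dr:
    - [0,0,0]
    - [0,0,0]
    - [0,0,0]
    - [0,0,0]
    - [0,0,0]
    - [0,0,0]
    - [0,0,0]

```text
clock: 45.82
eef_pos: [0.6546, -0.057, 0.186]
ee_rot: [1.0, 0.021, 0.002, 0.003]
contact_force: [0.8, -0.1, -0.4]
opening: 0.0002
```

```bash
python3 look.py c8 coupon_a,worn_a wrist side top
```

```text
wrist coupon_a 0.87 [276.   0. 360.  20.] {'c': array([0.6485, 0.0792]), 'wh': array([12. , 49.9]), 'long': 2.2, 'z': 0.0266, 'n': 1646}
wrist coupon_a 0.68 [276.  20. 362. 154.] {'c': array([0.6502, 0.0342]), 'wh': array([50.2, 80.8]), 'long': 92.8, 'z': 0.0267, 'n': 10091}
wrist worn_a 0.75 [183. 411. 193. 428.] {'c': array([ 0.5496, -0.2342]), 'wh': array([ 3.6, 17.7]), 'long': 85.8, 'z': 0.0187, 'n': 76}
side coupon_a 0.79 [240. 292. 276. 321.] {'c': array([0.6472, 0.111 ]), 'wh': array([51.3, 81.3]), 'long': 92.5, 'z': 0.0282, 'n': 608}
side coupon_a 0.76 [257. 268. 292. 300.] {'c': array([0.6508, 0.0311]), 'wh': array([51.3, 82. ]), 'long': 92.3, 'z': 0.0282, 'n': 542}
side coupon_a 0.54 [310. 187. 366. 241.] {'c': array([ 0.5997, -0.3021]), 'wh': array([106.1, 206.6]), 'long': 90.0, 'z': 0.0193, 'n': 348}
side worn_a 0.77 [328. 201. 356. 223.] {'c': array([ 0.5992, -0.3009]), 'wh': array([50.5, 88.3]), 'long': 90.1, 'z': 0.0166, 'n': 321}
top coupon_a 0.64 [226. 220. 231. 228.] {'c': array([0.6607, 0.1471]), 'wh': array([13.3, 20. ]), 'long': 140.5, 'z': 0.0283, 'n': 30}
top worn_a 0.68 [134. 289. 159. 302.] {'c': array([0.4659, 0.3166]), 'wh': array([11.7, 18.1]), 'long': 13.4, 'z': 0.1145, 'n': 39}
top worn_a 0.42 [404. 320. 415. 338.] {'c': array([ 0.3951, -0.2877]), 'wh': array([36.8, 39.1]), 'long': 91.1, 'z': 0.0667, 'n': 143}
```

View pics/c8wrist.png

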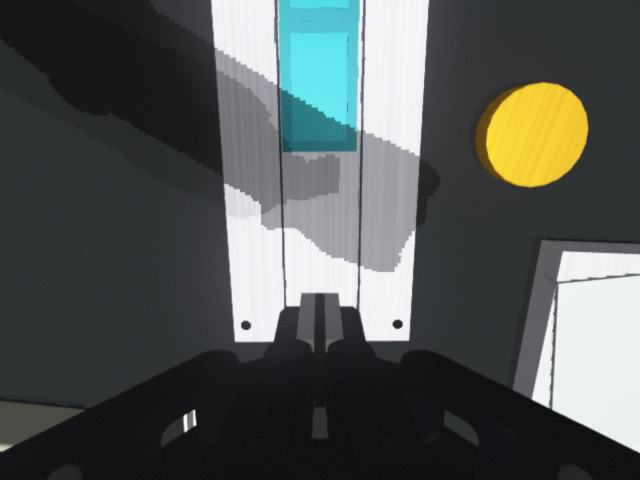

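View pics/c8side.png

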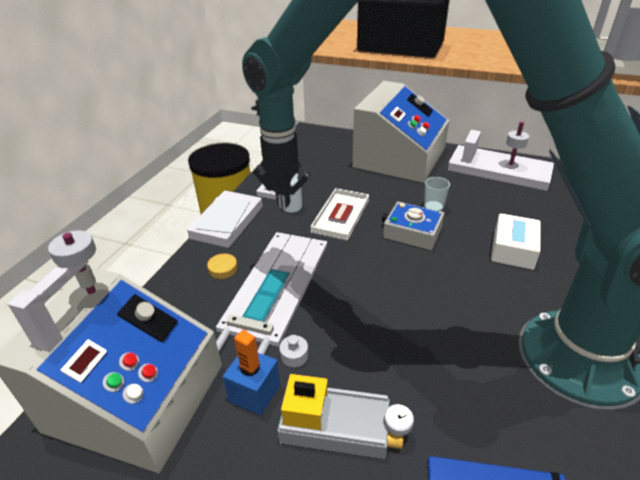

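```bash
python3 - <<'E'
from h import *
P=[]
for c in("side","top"):
    p=viewer.camera(c);X,u,v=cloud(p);P.append(X)
X=np.vstack(P)
for y0 in np.arange(.2,.42,.03):
    s=(X[:,1]>y0)&(X[:,1]<y0+.03)&(X[:,0]>.5)&(X[:,0]<.9)&(X[:,2]>.02)&(X[:,2]<.35)
    print(round(y0,2),[ (z,round(X[s&(X[:,2]>z)&(X[:,2]<z+.04)&(X[:,0]>.61),0].min(),3)) for z in(.02,.06,.1,.14,.18,.22) if (s&(X[:,2]>z)&(X[:,2]<z+.04)&(X[:,0]>.61)).any()])
rows(.572,.292,.24,75,10)
E
```

```text
0.2 [(0.02, np.float64(0.682))]
0.23 [(0.02, np.float64(0.661)), (0.06, np.float64(0.661)), (0.1, np.float64(0.661))]
0.26 [(0.02, np.float64(0.659)), (0.06, np.float64(0.658)), (0.1, np.float64(0.659)), (0.14, np.float64(0.709)), (0.18, np.float64(0.772))]
0.29 [(0.02, np.float64(0.658)), (0.06, np.float64(0.657)), (0.1, np.float64(0.658)), (0.14, np.float64(0.709)), (0.18, np.float64(0.738)), (0.22, np.float64(0.828))]
0.32 [(0.02, np.float64(0.61)), (0.06, np.float64(0.611)), (0.1, np.float64(0.656)), (0.14, np.float64(0.709)), (0.18, np.float64(0.745)), (0.22, np.float64(0.823))]
0.35 [(0.02, np.float64(0.654)), (0.06, np.float64(0.654)), (0.1, np.float64(0.655)), (0.14, np.float64(0.7)), (0.18, np.float64(0.782))]
0.38 [(0.02, np.float64(0.653)), (0.06, np.float64(0.653)), (0.1, np.float64(0.653)), (0.14, np.float64(0.686)), (0.18, np.float64(0.769))]
0.41 [(0.02, np.float64(0.651)), (0.06, np.float64(0.651)), (0.1, np.float64(0.652)), (0.14, np.float64(0.685)), (0.18, np.float64(0.766)), (0.22, np.float64(0.815))]
clk 46.38 pos [ 0.6552 -0.0576  0.1861] yaw 2.4 j [-0.35  0.63  0.55  1.83 -0.43  0.8   0.46] open 0.0002 F [ 0.2 -0.4  0.5]
  d_world mm [-83.2 349.6  53.9] turn 72.6 tilt [0.53 0.05]
  linear [[-0.007, -0.035, -0.006], [-0.002, -0.036, -0.006], [0.002, -0.036, -0.006], [0.007, -0.035, -0.006], [0.011, -0.034, -0.006], [0.015, -0.032, -0.006], [0.019, -0.03, -0.005], [0.023, -0.028, -0.005], [0.026, -0.024, -0.005], [0.029, -0.021, -0.005]]
  dr [[0.0, 0.0, -0.13], [0.0, 0.0, -0.13], [0.0, 0.0, -0.13], [0.0, 0.0, -0.13], [0.0, 0.0, -0.13], [0.0, 0.0, -0.13], [0.0, 0.0, -0.13], [0.0, 0.0, -0.13], [0.0, 0.0, -0.13], [0.0, 0.0, -0.13]]
```

```bash
python3 -c "
from h import *
rows(.41,-.287,.2,2,9)"
```

```text
clk 46.38 pos [ 0.6552 -0.0576  0.1861] yaw 2.4 j [-0.35  0.63  0.55  1.83 -0.43  0.8   0.46] open 0.0002 F [ 0.2 -0.4  0.5]
  d_world mm [-245.2 -229.4   13.9] turn -0.4 tilt [ 0.43 -0.26]
  linear [[-0.028, 0.024, -0.001], [-0.028, 0.024, -0.001], [-0.028, 0.024, -0.002], [-0.028, 0.024, -0.002], [-0.028, 0.024, -0.002], [-0.028, 0.024, -0.002], [-0.028, 0.024, -0.002], [-0.028, 0.024, -0.002], [-0.028, 0.025, -0.002]]
  dr [[0.0, 0.0, 0.0], [0.0, 0.0, 0.0], [0.0, 0.0, 0.0], [0.0, 0.0, 0.0], [0.0, 0.0, 0.0], [0.0, 0.0, 0.0], [0.0, 0.0, 0.0], [0.0, 0.0, 0.0], [0.0, 0.0, 0.0]]
```

Call:
move_arm:
  linear:
    - [-0.028,0.024,-0.002]
    - [-0.028,0.024,-0.002]
    - [-0.028,0.024,-0.002]
    - [-0.028,0.024,-0.002]
    - [-0.028,0.024,-0.002]
    - [-0.028,0.024,-0.002]
    - [-0.028,0.024,-0.002]
    - [-0.028,0.024,-0.002]
    - [-0.01,0.01,0]
    - [0,0,0]
  dr:
    - [0.007,-0.005,0]
    - [0,0,0]
    - [0,0,0]
    - [0,0,0]
    - [0,0,0]
    - [0,0,0]
    - [0,0,0]
    - [0,0,0]
    - [0,0,0]
    - [0,0,0]

```text
clock: 47.62
eef_pos: [0.4265, -0.2749, 0.2028]
ee_rot: [1.0, 0.022, 0.002, 0.001]
contact_force: [0.4, -0.5, 0.3]
opening: 0.0
```

Call:
move_arm:
  linear:
    - [0,0,0]
    - [0,0,0]
  dr:
    - [0,0,0]
    - [0,0,0]

```text
clock: 47.88
eef_pos: [0.429, -0.2729, 0.2025]
ee_rot: [1.0, 0.024, 0.002, 0.0]
contact_force: [-0.1, -0.1, -0.6]
opening: 0.0
```

```bash
python3 look.py s1 selector_box,mode_switch,slot wrist; python3 -c "
from h import *
rows(.41,-.287,.2,2,9)" | head -2; python3 -c "
import cv2
a=cv2.imread('pics/s1wrist.png');cv2.imwrite('pics/s1z.png',cv2.resize(a[120:320,200:440],None,fx=3,fy=3,interpolation=cv2.INTER_CUBIC))"
```

```text
wrist selector_box 0.74 [173. 152. 386. 316.] {'c': array([ 0.3934, -0.2876]), 'wh': array([39.3, 40. ]), 'long': 81.6, 'z': 0.0643, 'n': 2506}
wrist mode_switch 0.64 [236. 220. 294. 278.] {'c': array([ 0.3935, -0.2874]), 'wh': array([38.5, 39.6]), 'long': 80.5, 'z': 0.0644, 'n': 2391}
wrist slot 0.97 [238. 219. 298. 282.] {'c': array([ 0.3932, -0.2876]), 'wh': array([39.3, 39.9]), 'long': 85.8, 'z': 0.0644, 'n': 2418}
clk 48.08 pos [ 0.4283 -0.2734  0.2025] yaw 2.7 j [ 0.05  0.43  0.56  2.15 -0.37  0.66  0.93] open -0.0002 F [ 0.1  0.4 -0.8]
  d_world mm [-18.3 -13.6  -2.5] turn -0.7 tilt [ 0.07 -0.26]
```

View pics/s1wrist.png

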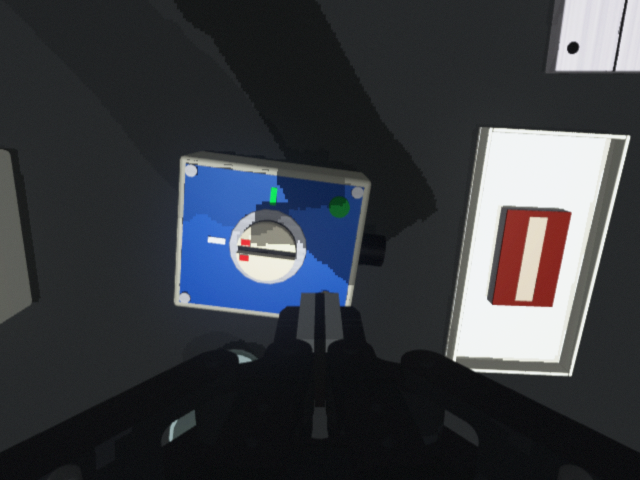

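View pics/s1z.png

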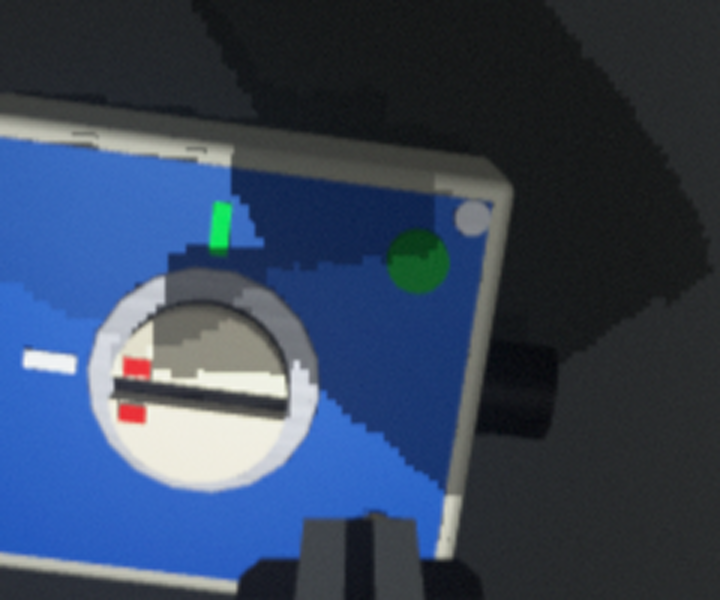

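```bash
python3 - <<'E'
from h import *
p=viewer.camera("wrist")
g=p["color"].astype(int)
X,u,v=cloud(p)
m=(np.hypot(X[:,0]-.3935,X[:,1]+.2875)<.0185)&(g[v,u].max(1)<75)&(u<296)&(X[:,2]<.0635)
pts=np.c_[u[m],v[m]].astype(np.float32)
print(len(pts),X[m,2].min(),np.median(X[m,2]))
W=pix2plane(p,pts,.0644); W=W[:,:2]*1000
vx,vy,x0,y0=cv2.fitLine(W.astype(np.float32),cv2.DIST_HUBER,0,.01,.01).ravel(); print("slot angle",np.degrees(np.arctan2(vy,vx)),x0,y0)
E=pix2plane(p,[(238.3,249),(296,255.7)],.0644);d=E[0]-E[1];print(E,np.degrees(np.arctan2(d[1],d[0])))
T=pix2plane(p,[(200+49/3,120+362/3),(200+221/3,120+227/3)],.05);
c=np.array([.3935,-.2875])
for t in T: print("tick",t.round(4),np.degrees(np.arctan2(*(t[:2]-c)[::-1])))
b=[r for r in viewer.regions_of("selector_box",p)][0]
m=(abs(X[:,2]-.050)<.003)&(np.hypot(X[:,0]-.3935,X[:,1]+.2875)<.1)
print(cv2.minAreaRect((X[m,:2]*1000).astype(np.float32)))
E
```

```text
212 0.055945975922691904 0.057693112180729506
slot angle -5.245728 394.17514 -287.53445
[[ 0.37444188 -0.28703535  0.0644    ]
 [ 0.41301086 -0.28998017  0.0644    ]] 175.63383148291217
tick [ 0.3565 -0.2861  0.05  ] 177.81516725265723
tick [ 0.396  -0.2526  0.05  ] 85.94966431649713
((393.3516845703125, -287.5043640136719), (109.74938201904297, 129.6395263671875), 85.1074447631836)
```

```bash
python3 -c "
from h import *
rows(.545,.285,.25,75,14)"
```

```text
clk 48.17 pos [ 0.428  -0.2737  0.2026] yaw 2.7 j [ 0.05  0.43  0.56  2.15 -0.37  0.66  0.93] open 0.0004 F [ 0.2 -0.2 -1.1]
  d_world mm [117.  558.7  47.4] turn 72.3 tilt [ 0.23 -0.18]
  linear [[0.01, -0.039, -0.003], [0.014, -0.038, -0.003], [0.017, -0.037, -0.003], [0.02, -0.035, -0.003], [0.023, -0.033, -0.003], [0.026, -0.031, -0.003], [0.029, -0.029, -0.003], [0.032, -0.026, -0.003], [0.034, -0.023, -0.003], [0.036, -0.02, -0.003], [0.037, -0.016, -0.003], [0.039, -0.013, -0.003], [0.04, -0.01, -0.003], [0.04, -0.006, -0.003]]
  dr [[0.0, 0.0, -0.09], [0.0, 0.0, -0.09], [0.0, 0.0, -0.09], [0.0, 0.0, -0.09], [0.0, 0.0, -0.09], [0.0, 0.0, -0.09], [0.0, 0.0, -0.09], [0.0, 0.0, -0.09], [0.0, 0.0, -0.09], [0.0, 0.0, -0.09], [0.0, 0.0, -0.09], [0.0, 0.0, -0.09], [0.0, 0.0, -0.09], [0.0, 0.0, -0.09]]
```

Call:
move_arm:
  linear:
    - [0.01,-0.039,-0.005]
    - [0.014,-0.038,-0.005]
    - [0.017,-0.037,-0.005]
    - [0.02,-0.035,-0.004]
    - [0.023,-0.033,-0.004]
    - [0.026,-0.031,-0.004]
    - [0.029,-0.029,-0.004]
    - [0.032,-0.026,-0.004]
    - [0.034,-0.023,-0.004]
    - [0.036,-0.02,-0.004]
  dr:
    - [0,0,-0.09]
    - [0,0,-0.09]
    - [0,0,-0.09]
    - [0,0,-0.09]
    - [0,0,-0.09]
    - [0,0,-0.09]
    - [0,0,-0.09]
    - [0,0,-0.09]
    - [0,0,-0.09]
    - [0,0,-0.09]
  gripper: 0.05

```text
clock: 49.42
eef_pos: [0.5101, 0.1334, 0.2468]
ee_rot: [0.885, 0.465, 0.002, 0.004]
contact_force: [0.6, -0.4, -0.2]
opening: 0.0498
```

```bash
python3 -c "
from h import *
rows(.545,.285,.25,75,6)"
```

```text
clk 49.42 pos [0.5101 0.1334 0.2468] yaw 55.4 j [-0.6   0.35  0.32  2.06 -0.15  0.75  0.79] open 0.0498 F [ 0.6 -0.4 -0.2]
  d_world mm [ 34.9 151.6   3.2] turn 19.6 tilt [0.54 0.05]
  linear [[0.024, -0.01, -0.001], [0.025, -0.008, -0.001], [0.025, -0.007, -0.001], [0.025, -0.005, -0.001], [0.026, -0.004, -0.001], [0.026, -0.002, -0.001]]
  dr [[0.0, 0.0, -0.06], [0.0, 0.0, -0.06], [0.0, 0.0, -0.06], [0.0, 0.0, -0.06], [0.0, 0.0, -0.06], [0.0, 0.0, -0.06]]
```

Call:
move_arm:
  linear:
    - [0.024,-0.01,-0.001]
    - [0.025,-0.008,-0.001]
    - [0.025,-0.007,-0.001]
    - [0.025,-0.005,-0.001]
    - [0.022,-0.004,-0.001]
    - [0.018,-0.002,-0.001]
    - [0,0,0]
    - [0,0,0]
  dr:
    - [0.005,0,-0.057]
    - [0,0,-0.057]
    - [0,0,-0.057]
    - [0,0,-0.057]
    - [0,0,-0.057]
    - [0,0,-0.04]
    - [0,0,0]
    - [0,0,0]

```text
clock: 50.42
eef_pos: [0.5423, 0.2825, 0.2521]
ee_rot: [0.793, 0.61, -0.0, 0.002]
contact_force: [-0.4, -0.8, 0.2]
opening: 0.0501
```

```bash
python3 look.py d1 screwdriver,stand wrist side; python3 - <<'E'
from h import *
p=viewer.camera("wrist");X,u,v=cloud(p)
m=(np.hypot(X[:,0]-.572,X[:,1]-.292)<.03)&(X[:,2]>.15)&(X[:,2]<.17)
print(m.sum(),cv2.minAreaRect((X[m,:2]*1000).astype(np.float32)),np.median(X[m,2]))
rows(.572,.292,.2,75,3)
E
```

```text
wrist screwdriver 0.64 [320. 229. 370. 317.] {'c': array([0.5702, 0.2931]), 'wh': array([23.5, 29.5]), 'long': 167.2, 'z': 0.1591, 'n': 1939}
wrist stand 0.84 [289. 186. 395. 302.] {'c': array([0.5708, 0.2934]), 'wh': array([70.1, 70.6]), 'long': 175.5, 'z': 0.0745, 'n': 5490}
side screwdriver 0.81 [233. 330. 263. 375.] {'c': array([0.5715, 0.2932]), 'wh': array([23.9, 29.3]), 'long': 166.0, 'z': 0.1601, 'n': 210}
side screwdriver 0.67 [310. 188. 367. 238.] {'c': array([ 0.5997, -0.3008]), 'wh': array([105.2, 206.5]), 'long': 89.5, 'z': 0.0198, 'n': 334}
side stand 0.68 [225. 353. 278. 414.] {'c': array([0.5721, 0.2921]), 'wh': array([72. , 72.5]), 'long': 84.8, 'z': 0.0756, 'n': 919}
2050 ((570.2684326171875, 293.38134765625), (23.993871688842773, 29.598346710205078), 76.81871032714844) 0.15904638441750427
clk 50.77 pos [0.5424 0.283  0.2523] yaw 75.2 j [-0.71  0.44  0.21  1.87 -0.11  0.84  0.87] open 0.0498 F [-0.1 -0.   1. ]
  d_world mm [ 29.6   9.  -52.3] turn -0.2 tilt [0.22 0.1 ]
  linear [[0.005, 0.009, 0.017], [0.005, 0.009, 0.017], [0.005, 0.009, 0.017]]
  dr [[0.0, 0.0, 0.0], [0.0, 0.0, 0.0], [0.0, 0.0, 0.0]]
```

View pics/d1wrist.png

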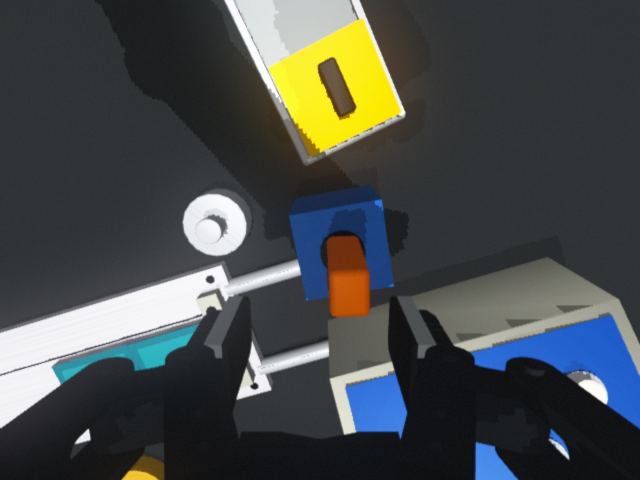

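Call:
move_arm:
  linear:
    - [0.006,0.009,0.01]
    - [0.006,0.009,0.02]
    - [0.005,0.008,0.02]
    - [0,0,0]
    - [0,0,0]
  dr:
    - [0.004,0.002,-0.01]
    - [0,0,-0.01]
    - [0,0,-0.008]
    - [0,0,0]
    - [0,0,0]

```text
clock: 51.4
eef_pos: [0.5739, 0.2932, 0.1969]
ee_rot: [0.783, 0.621, -0.001, -0.0]
contact_force: [-0.0, 0.3, 0.7]
opening: 0.0502
```

```bash
python3 -c "
from h import *
rows(.571,.2932,.117,76.8,4,nd=4)"
```

```text
clk 51.4 pos [0.5739 0.2932 0.1969] yaw 76.8 j [-0.67  0.55  0.18  1.84 -0.14  0.77  0.93] open 0.0502 F [-0.   0.3  0.7]
  d_world mm [ -2.9   0.  -79.9] turn -0.0 tilt [-0.12  0.09]
  linear [[-0.0001, -0.0007, 0.02], [-0.0001, -0.0007, 0.02], [-0.0001, -0.0007, 0.02], [-0.0001, -0.0007, 0.02]]
  dr [[0.0, 0.0, 0.0], [0.0, 0.0, 0.0], [0.0, 0.0, 0.0], [0.0, 0.0, 0.0]]
```

Call:
move_arm:
  linear:
    - [0,-0.003,0.015]
    - [0,-0.001,0.02]
    - [0,0,0.02]
    - [0,0,0.016]
    - [0,0,0]
    - [0,0,0]
  dr:
    - [-0.002,0.002,0]
    - [0,0,0]
    - [0,0,0]
    - [0,0,0]
    - [0,0,0]
    - [0,0,0]

```text
clock: 52.15
eef_pos: [0.5684, 0.2949, 0.1236]
ee_rot: [0.783, 0.622, 0.001, -0.0]
contact_force: [0.4, 0.0, -0.3]
opening: 0.0499
```

```bash
python3 -c "
from h import *
rows(.571,.2932,.117,76.8,1,nd=4)"
```

```text
clk 52.15 pos [0.5684 0.2949 0.1236] yaw 76.9 j [-0.66  0.64  0.16  1.89 -0.16  0.62  0.94] open 0.0499 F [ 0.4  0.  -0.3]
  d_world mm [ 2.6 -1.7 -6.6] turn -0.1 tilt [ 0.05 -0.14]
  linear [[-0.0011, 0.0029, 0.0066]]
  dr [[0.0, 0.0, 0.0]]
```

Call:
move_arm:
  linear:
    - [-0.001,0.003,0.006]
    - [0,0,0]
    - [0,0,0]
  dr:
    - [0.001,-0.002,0]
    - [0,0,0]
    - [0,0,0]

```text
clock: 52.52
eef_pos: [0.5725, 0.2935, 0.1188]
ee_rot: [0.783, 0.622, 0.002, 0.0]
contact_force: [-1.0, 1.1, 0.3]
opening: 0.0505
```

Call:
move_arm:
  linear:
    - [0,0,0]
    - [0,0,0]
    - [0,0,0]
    - [0,0,0]
    - [0,0,0]
  dr:
    - [0,0,0]
    - [0,0,0]
    - [0,0,0]
    - [0,0,0]
    - [0,0,0]
  gripper: 0.01
  grip_force: 60

```text
clock: 53.15
eef_pos: [0.5726, 0.2936, 0.1192]
ee_rot: [0.783, 0.622, 0.002, 0.0]
contact_force: [1.1, -0.3, 0.9]
opening: 0.0233
```

```bash
python3 -c "
from h import *
rows(.571,.2932,.117,76.8,1,nd=4)"
```

```text
clk 53.15 pos [0.5726 0.2936 0.1192] yaw 76.9 j [-0.65  0.64  0.15  1.89 -0.16  0.61  0.95] open 0.0233 F [ 1.1 -0.3  0.9]
  d_world mm [-1.6 -0.4 -2.2] turn -0.1 tilt [ 0.15 -0.17]
  linear [[-0.0008, -0.0015, 0.0022]]
  dr [[0.0, 0.0, 0.0]]
```

Call:
move_arm:
  linear:
    - [0,0,-0.01]
    - [0,0,-0.015]
    - [0,0,-0.02]
    - [0,0,-0.025]
    - [0,0,-0.025]
    - [0,0,-0.02]
    - [0,0,0]
    - [0,0,0]
  dr:
    - [0,0,0]
    - [0,0,0]
    - [0,0,0]
    - [0,0,0]
    - [0,0,0]
    - [0,0,0]
    - [0,0,0]
    - [0,0,0]

```text
clock: 54.15
eef_pos: [0.5721, 0.2932, 0.2434]
ee_rot: [0.783, 0.622, 0.004, 0.0]
contact_force: [0.6, -0.7, -0.5]
opening: 0.0237
```

```bash
python3 look.py d2 screwdriver wrist side; python3 -c "
from h import *
rows(.571,.2932,.22,76.8,1,nd=4)"
```

```text
wrist screwdriver 0.94 [270. 229. 370. 439.] {'c': array([0.5682, 0.2946]), 'wh': array([24.2, 26.2]), 'long': 166.9, 'z': 0.2834, 'n': 8336}
side screwdriver 0.69 [230. 282. 252. 344.] {'c': array([0.5601, 0.2969]), 'wh': array([11.5, 22. ]), 'long': 106.2, 'z': 0.2833, 'n': 83}
side screwdriver 0.58 [281. 375. 328. 429.] {'c': array([0.4583, 0.3154]), 'wh': array([14.3, 33.8]), 'long': 8.5, 'z': 0.1127, 'n': 182}
clk 54.35 pos [0.5721 0.2931 0.2426] yaw 76.9 j [-0.68  0.49  0.2   1.81 -0.12  0.84  0.92] open 0.0238 F [-0.7 -0.2 -0.8]
  d_world mm [ -1.1   0.1 -22.6] turn -0.1 tilt [ 0.22 -0.26]
  linear [[-0.0003, -0.0011, 0.0226]]
  dr [[0.0, 0.0, 0.0]]
```

View pics/d2wrist.png

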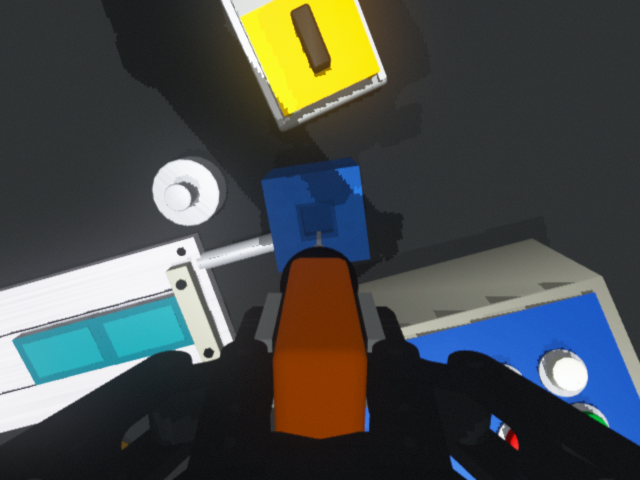

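View pics/d2side.png

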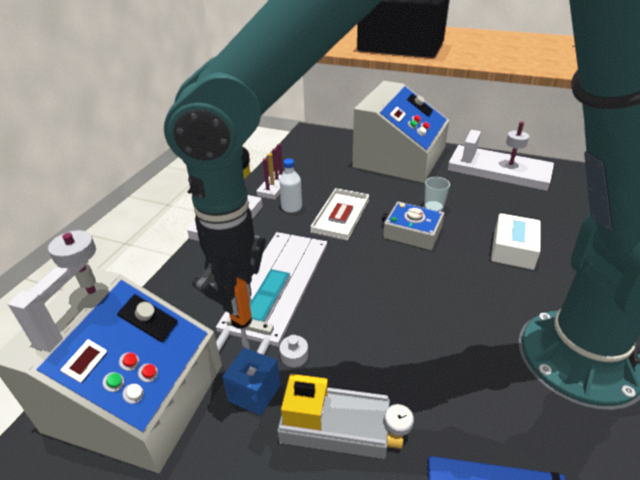

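```bash
python3 - <<'E'
from h import *
p=viewer.camera("wrist");X,u,v=cloud(p)
s=sensors.sense();T=R.from_quat(s["ee_rot"]);Y=T.inv().apply(X-s["eef_pos"])
# points in tool frame near axis
near=(np.abs(Y[:,0])<.02)&(np.abs(Y[:,1])<.03)
for lo,hi in((-.045,-.03),(-.03,0),(0,.03),(.03,.045),(.05,.07),(.07,.09),(.09,.105),(.105,.12)):
    m=near&(Y[:,2]>lo)&(Y[:,2]<hi)
    if m.sum(): print((lo,hi),m.sum(),"x",np.percentile(Y[m,0],[2,50,98]).round(4),"y",np.percentile(Y[m,1],[2,50,98]).round(4),"z",Y[m,2].max().round(4))
m=near&(Y[:,2]>.045)&(Y[:,2]<.12)
for a in sorted(set(v[m])): 
    k=m&(v==a); print(a,u[k].min(),u[k].max(),Y[k].mean(0).round(4))
cv2.imwrite("pics/d2z.png",cv2.resize(p["color"][200:300,260:380,::-1],None,fx=6,fy=6,interpolation=cv2.INTER_CUBIC))
E
```

```text
(-0.045, -0.03) 11504 x [-0.0184  0.0005  0.0183] y [-0.0166 -0.0098  0.0066] z -0.03
(-0.03, 0) 5537 x [-0.0177  0.0002  0.0182] y [-0.0169 -0.0157 -0.0026] z -0.0
(0, 0.03) 2059 x [-0.0167  0.0005  0.0172] y [-0.017  -0.0164 -0.012 ] z 0.03
(0.03, 0.045) 1057 x [-0.0159  0.0001  0.0165] y [-0.0187 -0.0157 -0.0003] z 0.045
(0.07, 0.09) 4 x [-0.0012 -0.0004  0.0009] y [-0.006  -0.0059 -0.0059] z 0.09
(0.09, 0.105) 61 x [-0.0023  0.0004  0.0025] y [-0.0092 -0.0083 -0.0048] z 0.1046
(0.105, 0.12) 8 x [-0.0007  0.0002  0.001 ] y [-0.0093 -0.009  -0.0089] z 0.1088
231 317 320 [ 0.0002 -0.0091  0.1084]
232 317 320 [ 0.0002 -0.009   0.1063]
233 317 320 [ 0.0002 -0.009   0.1039]
234 317 320 [ 0.0002 -0.0091  0.1016]
235 317 320 [ 0.0002 -0.0089  0.1001]
236 317 320 [ 0.0002 -0.009   0.0976]
237 317 320 [ 0.0002 -0.009   0.0952]
238 317 320 [ 0.0002 -0.0089  0.0936]
239 317 320 [ 0.0002 -0.0089  0.0915]
240 317 320 [ 0.0002 -0.0083  0.0915]
241 317 320 [ 0.0002 -0.0078  0.0911]
242 317 320 [ 0.0002 -0.0072  0.0915]
243 317 320 [ 0.0002 -0.0066  0.0913]
244 315 322 [ 0.0002 -0.0058  0.0924]
245 314 323 [ 0.0002 -0.0056  0.0909]
246 313 324 [-0.0003 -0.0081  0.0804]
253 296 296 [-0.0096 -0.0151  0.0454]
255 344 344 [ 0.0115 -0.0142  0.0453]
266 353 353 [ 0.0155 -0.0092  0.0451]
268 354 354 [ 0.016  -0.0083  0.045 ]
```

View pics/d2z.png

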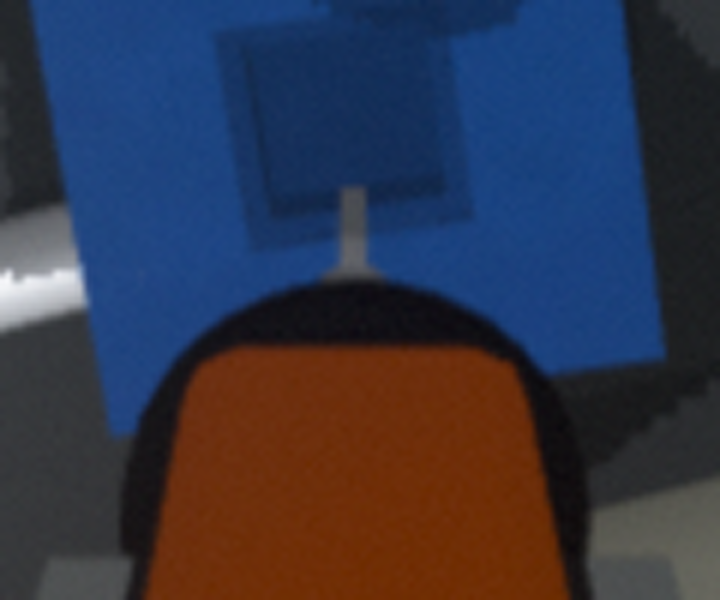

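```bash
python3 -c "
from h import *
rows(.3954,-.2877,.23,85.1,16)"
```

```text
clk 54.4 pos [0.5721 0.2931 0.2426] yaw 76.9 j [-0.68  0.49  0.2   1.81 -0.12  0.84  0.92] open 0.0228 F [-0.6 -1.4 -1.4]
  d_world mm [-176.7 -580.8  -12.6] turn 8.2 tilt [ 0.24 -0.24]
  linear [[-0.038, -0.003, 0.001], [-0.038, -0.003, 0.001], [-0.038, -0.003, 0.001], [-0.038, -0.004, 0.001], [-0.038, -0.004, 0.001], [-0.038, -0.004, 0.001], [-0.038, -0.005, 0.001], [-0.038, -0.005, 0.001], [-0.038, -0.005, 0.001], [-0.038, -0.006, 0.001], [-0.037, -0.006, 0.001], [-0.037, -0.006, 0.001], [-0.037, -0.007, 0.001], [-0.037, -0.007, 0.001], [-0.037, -0.007, 0.001], [-0.037, -0.008, 0.001]]
  dr [[0.0, 0.0, -0.01], [0.0, 0.0, -0.01], [0.0, 0.0, -0.01], [0.0, 0.0, -0.01], [0.0, 0.0, -0.01], [0.0, 0.0, -0.01], [0.0, 0.0, -0.01], [0.0, 0.0, -0.01], [0.0, 0.0, -0.01], [0.0, 0.0, -0.01], [0.0, 0.0, -0.01], [0.0, 0.0, -0.01], [0.0, 0.0, -0.01], [0.0, 0.0, -0.01], [0.0, 0.0, -0.01], [0.0, 0.0, -0.01]]
```

Call:
move_arm:
  linear:
    - [-0.03,-0.003,0]
    - [-0.038,-0.003,0]
    - [-0.038,-0.003,0]
    - [-0.038,-0.004,0]
    - [-0.038,-0.004,0]
    - [-0.038,-0.004,0]
    - [-0.038,-0.005,0]
    - [-0.038,-0.005,0]
    - [-0.038,-0.005,0]
    - [-0.038,-0.006,0]
  dr:
    - [0.004,-0.004,-0.01]
    - [0,0,-0.01]
    - [0,0,-0.01]
    - [0,0,-0.01]
    - [0,0,-0.01]
    - [0,0,-0.01]
    - [0,0,-0.01]
    - [0,0,-0.01]
    - [0,0,-0.01]
    - [0,0,-0.01]

```text
clock: 55.65
eef_pos: [0.4612, -0.0724, 0.2379]
ee_rot: [0.748, 0.664, -0.002, -0.001]
contact_force: [0.1, -0.4, -1.2]
opening: 0.0233
```

```bash
python3 -c "
from h import *
rows(.3954,-.2877,.225,85.1,6)"
```

```text
clk 55.65 pos [ 0.4612 -0.0724  0.2379] yaw 83.2 j [-0.14  0.28  0.24  2.18 -0.1   0.69  1.62] open 0.0233 F [ 0.1 -0.4 -1.2]
  d_world mm [ -65.8 -215.3  -12.9] turn 1.9 tilt [-0.28  0.07]
  linear [[-0.037, -0.007, 0.002], [-0.037, -0.007, 0.002], [-0.037, -0.007, 0.002], [-0.037, -0.007, 0.002], [-0.037, -0.007, 0.002], [-0.037, -0.008, 0.002]]
  dr [[0.0, 0.0, -0.01], [0.0, 0.0, -0.01], [0.0, 0.0, -0.01], [0.0, 0.0, -0.01], [0.0, 0.0, -0.01], [0.0, 0.0, -0.01]]
```

Call:
move_arm:
  linear:
    - [-0.037,-0.007,0.001]
    - [-0.037,-0.007,0.001]
    - [-0.037,-0.007,0.001]
    - [-0.037,-0.007,0.001]
    - [-0.03,-0.007,0.001]
    - [-0.02,-0.006,0.001]
    - [0,0,0]
    - [0,0,0]
  dr:
    - [-0.005,0,-0.006]
    - [0,0,-0.006]
    - [0,0,-0.006]
    - [0,0,-0.006]
    - [0,0,-0.006]
    - [0,0,-0.006]
    - [0,0,0]
    - [0,0,0]

```text
clock: 56.65
eef_pos: [0.3956, -0.2737, 0.2303]
ee_rot: [0.737, 0.676, -0.002, -0.0]
contact_force: [-0.1, -0.6, -1.4]
opening: 0.0234
```

```bash
python3 -c "
from h import *
rows(.3954,-.2877,.21,85.1,2,nd=4)"
```

```text
clk 56.65 pos [ 0.3956 -0.2737  0.2303] yaw 85.0 j [ 0.28  0.31  0.29  2.17 -0.14  0.68  2.14] open 0.0234 F [-0.1 -0.6 -1.4]
  d_world mm [ -0.2 -14.  -20.3] turn 0.1 tilt [-0.16  0.1 ]
  linear [[-0.007, 0.0005, 0.0101], [-0.007, 0.0005, 0.0101]]
  dr [[0.0, 0.0, 0.0], [0.0, 0.0, 0.0]]
```

Call:
move_arm:
  linear:
    - [-0.007,0,0.01]
    - [-0.007,0,0.02]
    - [0,0,0.012]
    - [0,0,0]
    - [0,0,0]
  dr:
    - [-0.003,0.002,0]
    - [0,0,0]
    - [0,0,0]
    - [0,0,0]
    - [0,0,0]

```text
clock: 57.28
eef_pos: [0.3966, -0.2847, 0.1858]
ee_rot: [0.735, 0.678, 0.001, -0.001]
contact_force: [0.1, -0.8, -0.9]
opening: 0.0228
```

```bash
cat > tip.py <<'E'
from h import *
import sys
p=viewer.camera("wrist");X,u,v=cloud(p)
s=sensors.sense();T=R.from_quat(s["ee_rot"]);Y=T.inv().apply(X-s["eef_pos"])
m=(np.abs(Y[:,0])<.02)&(np.abs(Y[:,1])<.03)&(Y[:,2]>.093)&(Y[:,2]<.1095)
if m.sum(): print("blade edge tool",Y[m].mean(0).round(4),"u",u[m].min(),u[m].max(),"v",v[m].min(),v[m].max(),"world",X[m].mean(0).round(4))
d=(abs(X[:,2]-.0645)<.003)&(np.hypot(X[:,0]-.3935,X[:,1]+.2875)<.03)
print("disc",d.sum(),cv2.minEnclosingCircle((X[d,:2]*1000).astype(np.float32)))
rows(.3954,-.2877,.166,85.1,2,nd=4)
cv2.imwrite(f"pics/{sys.argv[1]}.png",cv2.resize(p["color"][140:300,220:420,::-1],None,fx=4,fy=3.75,interpolation=cv2.INTER_CUBIC))
E
python3 tip.py t1
```

```text
blade edge tool [ 0.0002 -0.0086  0.1011] u 314 320 v 231 245 world [ 0.3881 -0.2835  0.0847]
disc 2081 ((392.9024658203125, -287.91558837890625), 20.059024810791016)
clk 57.33 pos [ 0.3966 -0.2847  0.1859] yaw 85.4 j [ 0.33  0.39  0.26  2.19 -0.18  0.58  2.22] open 0.023 F [-0.6  0.1 -1.1]
  d_world mm [ -1.2  -3.  -19.9] turn -0.3 tilt [ 0.04 -0.13]
  linear [[-0.0016, -0.0005, 0.0099], [-0.0016, -0.0005, 0.0099]]
  dr [[0.0, 0.0, 0.0], [0.0, 0.0, 0.0]]
```

View pics/t1.png

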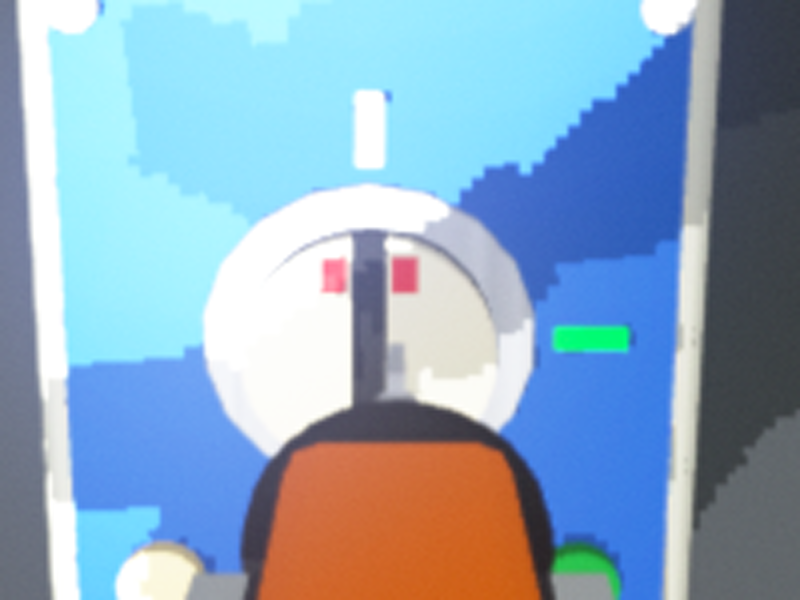

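Call:
move_arm:
  linear:
    - [-0.0038,-0.0014,0]
    - [0,0,0]
    - [0,0,0]
  dr:
    - [0,0,0.005]
    - [0,0,0]
    - [0,0,0]

```text
clock: 57.7
eef_pos: [0.3954, -0.2889, 0.187]
ee_rot: [0.737, 0.676, 0.002, 0.001]
contact_force: [-0.1, -0.1, 0.2]
opening: 0.0234
```

```bash
python3 tip.py t2
```

```text
blade edge tool [ 0.0003 -0.0085  0.1004] u 313 322 v 231 246 world [ 0.3872 -0.2877  0.0865]
disc 2093 ((392.8263854980469, -287.94183349609375), 19.984548568725586)
clk 57.75 pos [ 0.3954 -0.2889  0.187 ] yaw 85.1 j [ 0.34  0.39  0.26  2.19 -0.18  0.58  2.22] open 0.0236 F [-0.5  0.5 -1.1]
  d_world mm [  0.    1.2 -21. ] turn -0.0 tilt [ 0.17 -0.07]
  linear [[0.0006, -0.0001, 0.0105], [0.0006, -0.0001, 0.0105]]
  dr [[0.0, 0.0, 0.0], [0.0, 0.0, 0.0]]
```

View pics/t2.png

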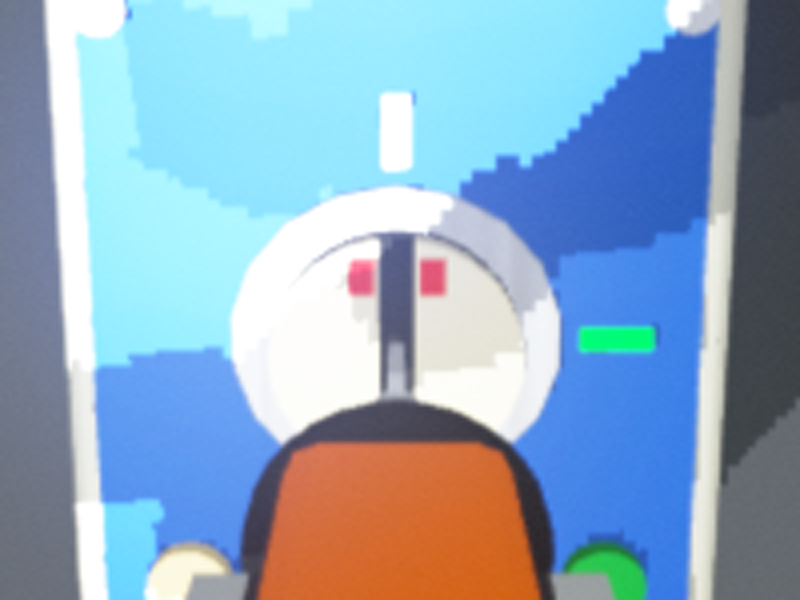

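Call:
move_arm:
  linear:
    - [0,0,0.005]
    - [0,0,0.005]
    - [0,0,0]
    - [0,0,0]
  dr:
    - [0.002,-0.001,0]
    - [0,0,0]
    - [0,0,0]
    - [0,0,0]

```text
clock: 58.25
eef_pos: [0.3953, -0.2887, 0.1761]
ee_rot: [0.736, 0.676, 0.0, 0.0]
contact_force: [1.5, -0.7, -1.6]
opening: 0.0234
```

```bash
python3 tip.py t3
```

```text
blade edge tool [-0.0004 -0.0093  0.1013] u 302 322 v 210 246 world [ 0.3861 -0.2882  0.0748]
disc 2022 ((392.9590148925781, -287.99578857421875), 20.013521194458008)
clk 58.3 pos [ 0.3953 -0.2887  0.1761] yaw 85.1 j [ 0.34  0.41  0.25  2.2  -0.19  0.55  2.23] open 0.0234 F [-0.1 -0.3 -0.3]
  d_world mm [  0.1   1.  -10.1] turn -0.0 tilt [ 0.02 -0.03]
  linear [[0.0005, 0.0, 0.005], [0.0005, 0.0, 0.005]]
  dr [[0.0, 0.0, 0.0], [0.0, 0.0, 0.0]]
```

View pics/t3.png

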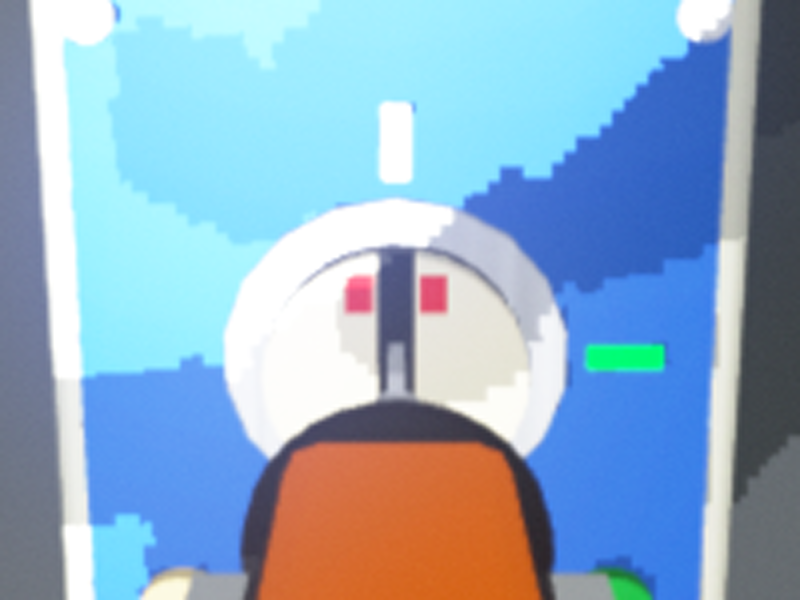

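Centred; insert.

Call:
move_arm:
  linear:
    - [0,0,0.004]
    - [0,0,0.003]
    - [0,0,0.002]
    - [0,0,0]
  dr:
    - [0,0,0]
    - [0,0,0]
    - [0,0,0]
    - [0,0,0]

```text
clock: 58.8
eef_pos: [0.3956, -0.2889, 0.167]
ee_rot: [0.737, 0.676, 0.001, 0.0]
contact_force: [-0.8, -0.2, 3.9]
opening: 0.0232
```

```bash
python3 tip.py t4
```

```text
blade edge tool [ 0.0005 -0.0094  0.103 ] u 285 352 v 208 259 world [ 0.3864 -0.2875  0.064 ]
disc 2016 ((392.9306945800781, -287.97247314453125), 19.997482299804688)
clk 58.85 pos [ 0.3956 -0.2888  0.167 ] yaw 85.1 j [ 0.35  0.43  0.24  2.2  -0.2   0.53  2.23] open 0.0235 F [-1.   0.3  2. ]
  d_world mm [-0.2  1.1 -1. ] turn -0.0 tilt [ 0.06 -0.02]
  linear [[0.0006, -0.0001, 0.0005], [0.0006, -0.0001, 0.0005]]
  dr [[0.0, 0.0, 0.0], [0.0, 0.0, 0.0]]
```

View pics/t4.png

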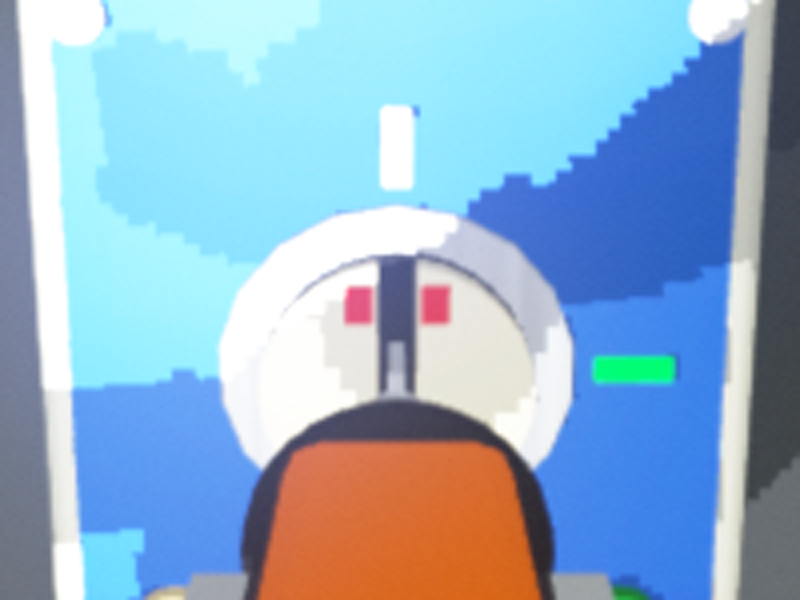

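Call:
move_arm:
  linear:
    - [-0.0003,0,0]
    - [-0.0003,0,0]
    - [-0.0003,0,0]
    - [-0.0003,0,0]
    - [-0.0003,0,0]
    - [-0.0003,0,0]
    - [-0.0003,0,0]
    - [-0.0003,0,0]
    - [-0.0003,0,0]
    - [0,0,0]
  dr:
    - [0,0,0.13]
    - [0,0,0.13]
    - [0,0,0.13]
    - [0,0,0.13]
    - [0,0,0.13]
    - [0,0,0.13]
    - [0,0,0.13]
    - [0,0,0.13]
    - [0,0,0.13]
    - [0,0,0]

```text
clock: 60.1
eef_pos: [0.3954, -0.2903, 0.1671]
ee_rot: [0.99, 0.142, 0.002, 0.001]
contact_force: [-0.2, -1.1, 0.5]
opening: 0.023
```

```bash
cat > tp.py <<'E'
from h import *
import sys
s=sensors.sense();T=R.from_quat(s["ee_rot"]);print("tip axis",(s["eef_pos"]+T.apply([0,-.0021,.1085])).round(4),"mom",s["moment"].round(3),"F",s["contact_force"].round(1))
rows(.3934,-.2879,s["eef_pos"][2],-4.9,2,nd=4)
p=viewer.camera("wrist")
cv2.imwrite(f"pics/{sys.argv[1]}.png",cv2.resize(p["color"][140:300,220:420,::-1],None,fx=4,fy=3.75,interpolation=cv2.INTER_CUBIC))
E
python3 tp.py t5
```

```text
tip axis [ 0.3951 -0.2884  0.0585] mom [0.023 0.151 0.012] F [-0.2 -1.1  0.5]
clk 60.1 pos [ 0.3954 -0.2903  0.1671] yaw 16.3 j [ 0.1   0.48  0.59  2.21 -0.49  0.58  1.35] open 0.023 F [-0.2 -1.1  0.5]
  d_world mm [-2.   2.4  0. ] turn -21.2 tilt [ 0.06 -0.18]
  linear [[-0.0006, -0.0014, 0.0], [-0.0009, -0.0013, 0.0]]
  dr [[0.0, 0.0, 0.18], [0.0, 0.0, 0.18]]
```

View pics/t5.png

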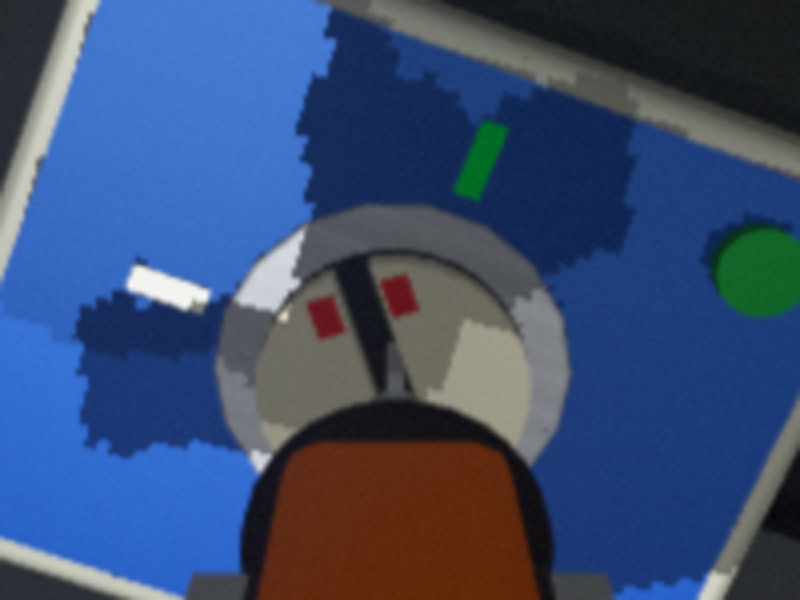

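Call:
move_arm:
  linear:
    - [-0.0008,0,0]
    - [-0.0007,0,0]
    - [-0.0006,0,0]
    - [-0.0005,0,0]
    - [0,0,0]
  dr:
    - [0,0,0.13]
    - [0,0,0.13]
    - [0,0,0.13]
    - [0,0,0.1]
    - [0,0,0]

```text
clock: 60.78
eef_pos: [0.3943, -0.2907, 0.1671]
ee_rot: [0.995, -0.104, 0.003, 0.0]
contact_force: [0.2, 1.0, 0.3]
opening: 0.0231
```

```bash
python3 tp.py t6
```

```text
tip axis [ 0.3954 -0.2888  0.0586] mom [0.009 0.162 0.054] F [0.2 1.  0.3]
clk 60.77 pos [ 0.3943 -0.2907  0.1671] yaw -11.9 j [ 0.01  0.52  0.73  2.22 -0.62  0.61  0.99] open 0.0231 F [0.2 1.  0.3]
  d_world mm [-0.9  2.8  0. ] turn 7.0 tilt [ 0.03 -0.36]
  linear [[-0.0007, -0.0013, 0.0], [-0.0007, -0.0013, 0.0]]
  dr [[0.0, 0.0, -0.06], [0.0, 0.0, -0.06]]
```

View pics/t6.png

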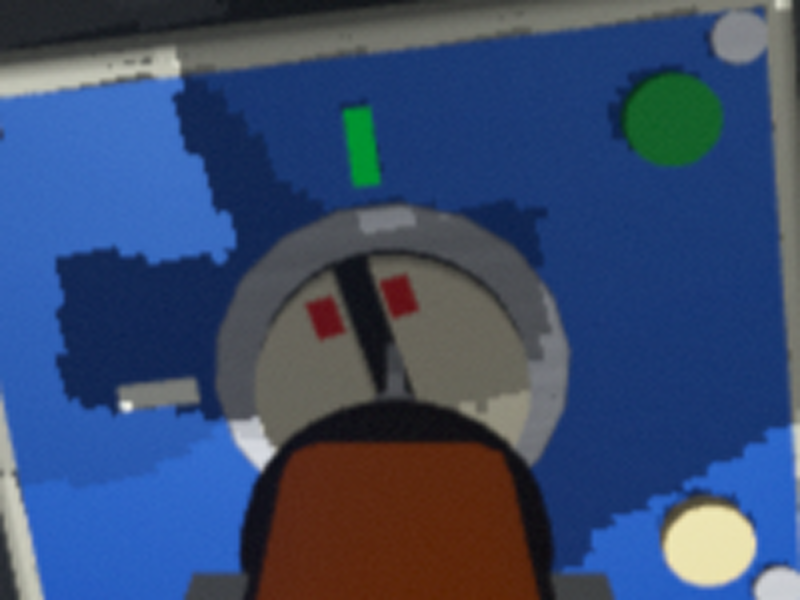

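Call:
move_arm:
  linear:
    - [-0.0005,0,0]
    - [-0.0004,0,0]
    - [-0.0003,0,0]
    - [0,0,0]
  dr:
    - [0,0,0.09]
    - [0,0,0.08]
    - [0,0,0.05]
    - [0,0,0]

```text
clock: 61.32
eef_pos: [0.3937, -0.2908, 0.1671]
ee_rot: [0.977, -0.211, 0.004, 0.0]
contact_force: [-0.1, -0.4, -0.1]
opening: 0.0237
```

```bash
python3 tp.py t7
```

```text
tip axis [ 0.3954 -0.2891  0.0586] mom [-0.024  0.033  0.077] F [-0.1 -0.4 -0.1]
clk 61.33 pos [ 0.3937 -0.2908  0.1671] yaw -24.4 j [-0.03  0.54  0.79  2.22 -0.67  0.63  0.83] open 0.0237 F [-0.1 -0.4 -0.1]
  d_world mm [-0.3  2.9  0. ] turn 19.5 tilt [-0.01 -0.47]
  linear [[-0.0007, -0.0012, 0.0], [-0.0005, -0.0014, 0.0]]
  dr [[0.0, 0.0, -0.17], [0.0, 0.0, -0.17]]
```

View pics/t7.png

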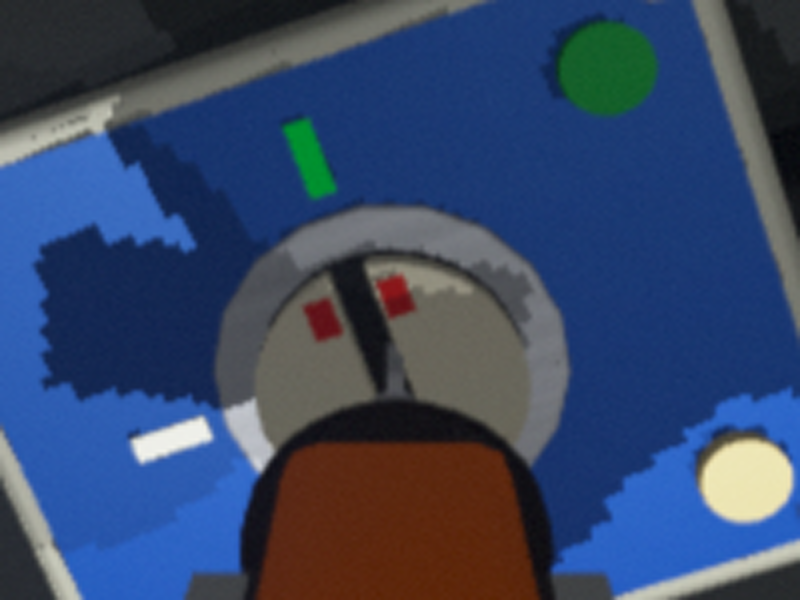

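Call:
move_arm:
  linear:
    - [-0.0002,0,0]
    - [0,0,0]
  dr:
    - [0,0,0.06]
    - [0,0,0.03]

```text
clock: 61.62
eef_pos: [0.3936, -0.2907, 0.1671]
ee_rot: [0.967, -0.254, 0.004, -0.0]
contact_force: [-0.3, 0.2, -0.1]
opening: 0.0235
```

```bash
python3 tp.py t8
```

```text
tip axis [ 0.3955 -0.2891  0.0586] mom [-0.031 -0.025  0.283] F [-0.3  0.2 -0.1]
clk 61.62 pos [ 0.3936 -0.2907  0.1671] yaw -29.5 j [-0.04  0.55  0.82  2.22 -0.7   0.64  0.77] open 0.0235 F [-0.3  0.2 -0.1]
  d_world mm [-0.2  2.8  0. ] turn 24.6 tilt [-0.04 -0.48]
  linear [[-0.0008, -0.0012, 0.0], [-0.0005, -0.0013, 0.0]]
  dr [[0.0, 0.0, -0.21], [0.0, 0.0, -0.21]]
```

View pics/t8.png

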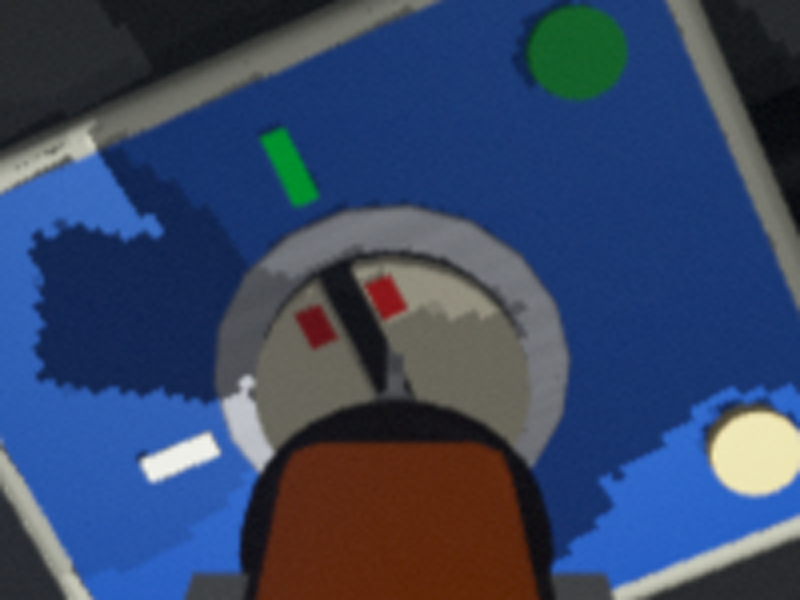

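Call:
move_arm:
  linear:
    - [0,0,0]
    - [0,0,0]
    - [0,0,-0.004]
    - [0,0,-0.01]
    - [0,0,-0.02]
    - [0,0,-0.03]
    - [0,0,-0.01]
    - [0,0,0]
    - [0,0,0]
  dr:
    - [0,0,-0.12]
    - [0,0,-0.06]
    - [0,0,0]
    - [0,0,0]
    - [0,0,0]
    - [0,0,0]
    - [0,0,0]
    - [0,0,0]
    - [0,0,0]

```text
clock: 62.8
eef_pos: [0.3913, -0.2893, 0.2436]
ee_rot: [0.986, -0.166, 0.003, -0.001]
contact_force: [0.1, 0.6, -1.7]
opening: 0.0233
```

```bash
python3 tp.py t9; python3 - <<'E'
from h import *
p=viewer.camera("wrist")
cv2.imwrite("pics/t9f.png",p["color"][:,:,::-1])
X,u,v=cloud(p);s=sensors.sense();T=R.from_quat(s["ee_rot"]);Y=T.inv().apply(X-s["eef_pos"])
near=(np.abs(Y[:,0])<.02)&(np.abs(Y[:,1])<.03)
for lo,hi in((-.045,-.03),(-.03,0),(0,.03),(.03,.045),(.09,.105),(.105,.12)):
    m=near&(Y[:,2]>lo)&(Y[:,2]<hi)
    if m.sum(): print((lo,hi),m.sum(),"x",np.percentile(Y[m,0],[2,50,98]).round(4),"y",np.percentile(Y[m,1],[2,50,98]).round(4),"z",Y[m,2].max().round(4))
E
```

```text
tip axis [ 0.3926 -0.2872  0.1351] mom [-0.034  0.019  0.005] F [ 0.1  0.6 -1.7]
clk 62.8 pos [ 0.3913 -0.2893  0.2436] yaw -19.1 j [-0.15  0.42  0.92  2.16 -0.49  0.78  0.76] open 0.0233 F [ 0.1  0.6 -1.7]
  d_world mm [2.1 1.4 0. ] turn 14.2 tilt [-0.13 -0.31]
  linear [[0.0007, -0.001, 0.0], [0.0009, -0.0009, 0.0]]
  dr [[0.0, 0.0, -0.12], [0.0, 0.0, -0.12]]
(-0.045, -0.03) 11510 x [-0.0184 -0.0009  0.0183] y [-0.0159 -0.0091  0.0073] z -0.03
(-0.03, 0) 5595 x [-0.0188 -0.0008  0.0187] y [-0.0162 -0.015  -0.0024] z -0.0
(0, 0.03) 2085 x [-0.0178 -0.0011  0.0165] y [-0.0163 -0.0157 -0.011 ] z 0.03
(0.03, 0.045) 1043 x [-0.0178 -0.0019  0.0146] y [-0.018  -0.0151  0.0004] z 0.0449
(0.09, 0.105) 63 x [-0.0041 -0.002   0.0007] y [-0.0086 -0.0077 -0.0041] z 0.1046
(0.105, 0.12) 8 x [-0.0027 -0.0018 -0.0009] y [-0.0085 -0.0083 -0.0081] z 0.1093
```

View pics/t9f.png

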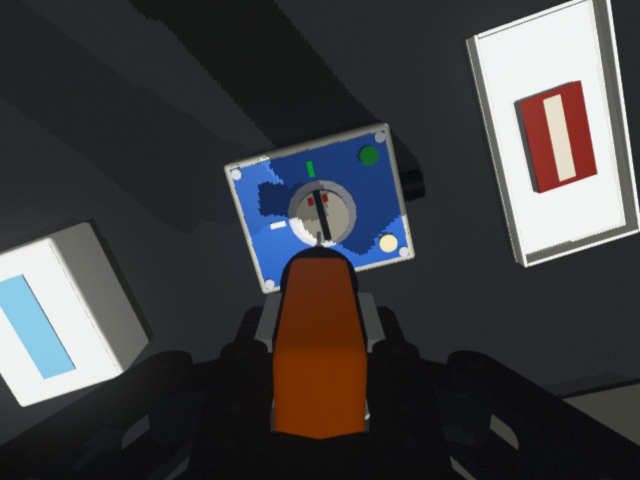

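```bash
python3 - <<'E'
from h import *
p=viewer.camera("wrist")
g=p["color"].astype(int);X,u,v=cloud(p)
c=np.array([.3935,-.2877])
m=(np.hypot(X[:,0]-c[0],X[:,1]-c[1])<.0175)&(X[:,2]<.0620)&(X[:,2]>.05)
W=pix2plane(p,np.c_[u[m],v[m]],.058)[:,:2]*1000
vx,vy,x0,y0=cv2.fitLine(W.astype(np.float32),cv2.DIST_HUBER,0,.01,.01).ravel(); print(m.sum(),"slot",np.degrees(np.arctan2(vy,vx)),x0,y0)
r=(g[v,u,0]>1.8*g[v,u,1])&(g[v,u,0]>60)&(np.hypot(X[:,0]-c[0],X[:,1]-c[1])<.02)
d=X[r,:2].mean(0)-c; print("red",r.sum(),np.degrees(np.arctan2(d[1],d[0])))
rows(.572,.293,.25,85,16)
cv2.imwrite("pics/t10.png",cv2.resize(p["color"][150:270,240:400,::-1],None,fx=5,fy=5,interpolation=cv2.INTER_CUBIC))
E
```

```text
323 slot 85.28586 393.25845 -287.38077
red 14425 94.20945495879086
clk 62.95 pos [ 0.3913 -0.2894  0.2435] yaw -19.1 j [-0.15  0.42  0.92  2.16 -0.49  0.78  0.76] open 0.0234 F [-0.4  0.2 -0.7]
  d_world mm [180.7 582.4   6.5] turn -75.9 tilt [-0.31 -0.12]
  linear [[-0.001, -0.038, 0.0], [-0.004, -0.038, 0.0], [-0.008, -0.037, 0.0], [-0.011, -0.037, 0.0], [-0.014, -0.036, 0.0], [-0.016, -0.034, 0.0], [-0.019, -0.033, 0.0], [-0.022, -0.031, 0.0], [-0.024, -0.029, 0.0], [-0.027, -0.027, 0.0], [-0.029, -0.025, 0.0], [-0.031, -0.022, 0.0], [-0.033, -0.02, 0.0], [-0.034, -0.017, 0.0], [-0.035, -0.014, 0.0], [-0.036, -0.011, 0.0]]
  dr [[0.0, 0.0, 0.08], [0.0, 0.0, 0.08], [0.0, 0.0, 0.08], [0.0, 0.0, 0.08], [0.0, 0.0, 0.08], [0.0, 0.0, 0.08], [0.0, 0.0, 0.08], [0.0, 0.0, 0.08], [0.0, 0.0, 0.08], [0.0, 0.0, 0.08], [0.0, 0.0, 0.08], [0.0, 0.0, 0.08], [0.0, 0.0, 0.08], [0.0, 0.0, 0.08], [0.0, 0.0, 0.08], [0.0, 0.0, 0.08]]
```

View pics/t10.png

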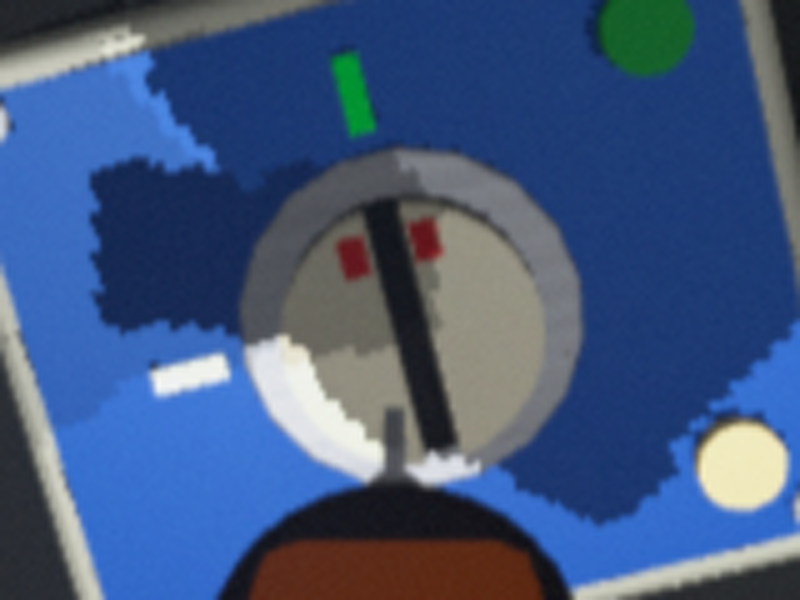

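```bash
python3 -c "
from h import *
rows(.5725,.290,.245,76.9,16,k180=1)"
```

```text
clk 62.95 pos [ 0.3913 -0.2894  0.2435] yaw -19.1 j [-0.15  0.42  0.92  2.16 -0.49  0.78  0.76] open 0.0234 F [-0.4  0.2 -0.7]
  d_world mm [181.2 579.4   1.5] turn 96.0 tilt [ 0.11 -0.33]
  linear [[-0.001, -0.038, 0.0], [0.003, -0.038, 0.0], [0.007, -0.037, 0.0], [0.011, -0.036, 0.0], [0.014, -0.035, 0.0], [0.018, -0.033, 0.0], [0.021, -0.031, 0.0], [0.025, -0.029, 0.0], [0.027, -0.026, 0.0], [0.03, -0.023, 0.0], [0.032, -0.02, 0.0], [0.034, -0.016, 0.0], [0.036, -0.013, 0.0], [0.037, -0.009, 0.0], [0.038, -0.005, 0.0], [0.038, -0.001, 0.0]]
  dr [[0.0, 0.0, -0.1], [0.0, 0.0, -0.1], [0.0, 0.0, -0.1], [0.0, 0.0, -0.1], [0.0, 0.0, -0.1], [0.0, 0.0, -0.1], [0.0, 0.0, -0.1], [0.0, 0.0, -0.1], [0.0, 0.0, -0.1], [0.0, 0.0, -0.1], [0.0, 0.0, -0.1], [0.0, 0.0, -0.1], [0.0, 0.0, -0.1], [0.0, 0.0, -0.1], [0.0, 0.0, -0.1], [0.0, 0.0, -0.1]]
```

Call:
move_arm:
  linear:
    - [-0.001,-0.03,-0.001]
    - [0.003,-0.038,-0.001]
    - [0.007,-0.037,-0.001]
    - [0.011,-0.036,-0.001]
    - [0.014,-0.035,-0.001]
    - [0.018,-0.033,-0.001]
    - [0.021,-0.031,-0.001]
    - [0.025,-0.029,-0.001]
    - [0.027,-0.026,-0.001]
    - [0.03,-0.023,-0.001]
  dr:
    - [0,0,-0.1]
    - [0,0,-0.1]
    - [0,0,-0.1]
    - [0,0,-0.1]
    - [0,0,-0.1]
    - [0,0,-0.1]
    - [0,0,-0.1]
    - [0,0,-0.1]
    - [0,0,-0.1]
    - [0,0,-0.1]

```text
clock: 64.2
eef_pos: [0.507, 0.0685, 0.2489]
ee_rot: [0.941, 0.337, -0.002, 0.001]
contact_force: [0.2, -0.0, -1.1]
opening: 0.0233
```

```bash
python3 -c "
from h import *
rows(.5725,.290,.245,76.9,7)"
```

```text
clk 64.2 pos [0.507  0.0685 0.2489] yaw 39.4 j [-0.72  0.37  0.65  2.1  -0.32  0.77  0.81] open 0.0233 F [ 0.2 -0.  -1.1]
  d_world mm [ 65.5 221.5  -3.9] turn 37.5 tilt [-0.07  0.27]
  linear [[0.027, -0.019, 0.0], [0.029, -0.016, 0.0], [0.03, -0.013, 0.0], [0.031, -0.01, 0.0], [0.032, -0.007, 0.0], [0.033, -0.004, 0.001], [0.033, -0.001, 0.001]]
  dr [[0.0, 0.0, -0.09], [0.0, 0.0, -0.09], [0.0, 0.0, -0.09], [0.0, 0.0, -0.09], [0.0, 0.0, -0.09], [0.0, 0.0, -0.09], [0.0, 0.0, -0.09]]
```

Call:
move_arm:
  linear:
    - [0.027,-0.019,0]
    - [0.029,-0.016,0]
    - [0.03,-0.013,0]
    - [0.031,-0.01,0]
    - [0.032,-0.007,0]
    - [0.025,-0.004,0]
    - [0.018,-0.001,0]
    - [0,0,0]
    - [0,0,0]
  dr:
    - [-0.001,0.004,-0.1]
    - [0,0,-0.1]
    - [0,0,-0.1]
    - [0,0,-0.1]
    - [0,0,-0.1]
    - [0,0,-0.08]
    - [0,0,-0.05]
    - [0,0,0]
    - [0,0,0]

```text
clock: 65.32
eef_pos: [0.5596, 0.2804, 0.2451]
ee_rot: [0.779, 0.627, -0.003, 0.0]
contact_force: [-0.8, -0.8, -1.2]
opening: 0.0234
```

```bash
python3 -c "
from h import *
rows(.5725,.2951,.225,76.9,2,nd=4)"
```

```text
clk 65.33 pos [0.5596 0.2804 0.2451] yaw 77.6 j [-0.83  0.49  0.42  1.85 -0.26  0.86  1.07] open 0.0234 F [-0.8 -0.8 -1.2]
  d_world mm [ 12.9  14.7 -20.1] turn -0.7 tilt [-0.19  0.32]
  linear [[0.0086, 0.0048, 0.01], [0.0086, 0.0047, 0.01]]
  dr [[0.0, 0.0, 0.01], [0.0, 0.0, 0.01]]
```

Call:
move_arm:
  linear:
    - [0.009,0.005,0.01]
    - [0.009,0.005,0.01]
    - [0,0,0]
    - [0,0,0]
    - [0,0,0]
  dr:
    - [-0.003,0.005,0.01]
    - [0,0,0]
    - [0,0,0]
    - [0,0,0]
    - [0,0,0]

```text
clock: 65.95
eef_pos: [0.5742, 0.2933, 0.2232]
ee_rot: [0.784, 0.621, -0.001, 0.001]
contact_force: [0.1, 0.1, -1.1]
opening: 0.0233
```

```bash
cat > st.py <<'E'
from h import *
import sys
p=viewer.camera("wrist");X,u,v=cloud(p);s=sensors.sense();T=R.from_quat(s["ee_rot"]);Y=T.inv().apply(X-s["eef_pos"])
m=(np.abs(Y[:,0])<.02)&(np.abs(Y[:,1])<.03)&(Y[:,2]>.093)&(Y[:,2]<.111)&(X[:,2]>.08)
if m.sum(): print("blade edge tool",Y[m].mean(0).round(4),X[m].mean(0).round(4),"tip axis",(s["eef_pos"]+T.apply([Y[m,0].mean(),np.percentile(Y[m,1],5)+.007,.109])).round(4))
d=(abs(X[:,2]-.0745)<.004)&(np.hypot(X[:,0]-.571,X[:,1]-.2934)<.055)
print("stand",cv2.minAreaRect((X[d,:2]*1000).astype(np.float32)))
rows(.5725,.2951,.119,76.9,2,nd=4)
cv2.imwrite(f"pics/{sys.argv[1]}.png",cv2.resize(p["color"][140:300,220:420,::-1],None,fx=4,fy=3.75,interpolation=cv2.INTER_CUBIC))
E
python3 st.py u1
```

```text
blade edge tool [ 0.0003 -0.0086  0.1   ] [0.5659 0.2953 0.1233] tip axis [0.572  0.2939 0.1143]
stand ((570.8980102539062, 293.2222900390625), (70.17455291748047, 70.27128601074219), 85.35175323486328)
clk 66.0 pos [0.5743 0.2933 0.2233] yaw 76.8 j [-0.82  0.54  0.41  1.83 -0.28  0.83  1.06] open 0.0233 F [-0.2  0.4 -0.8]
  d_world mm [  -1.8    1.8 -104.3] turn 0.1 tilt [-0.03  0.14]
  linear [[0.0008, -0.0011, 0.0522], [0.0007, -0.0011, 0.0522]]
  dr [[0.0, 0.0, 0.0], [0.0, 0.0, 0.0]]
```

View pics/u1.png

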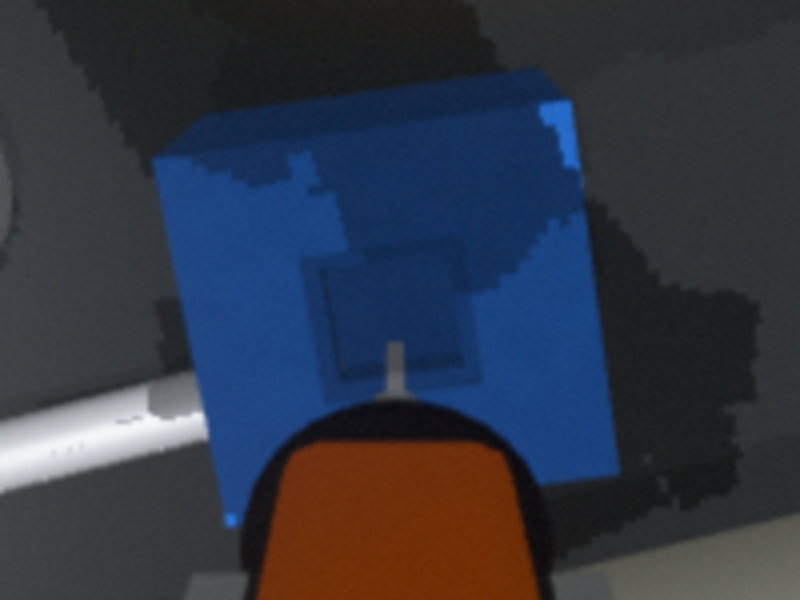

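Call:
move_arm:
  linear:
    - [-0.001,-0.001,0.01]
    - [0,0,0.012]
    - [0,0,0.01]
    - [0,0,0]
    - [0,0,0]
  dr:
    - [0,0.002,0]
    - [0,0,0]
    - [0,0,0]
    - [0,0,0]
    - [0,0,0]

```text
clock: 66.62
eef_pos: [0.5724, 0.2921, 0.1887]
ee_rot: [0.784, 0.621, -0.001, -0.0]
contact_force: [0.0, 0.1, -1.5]
opening: 0.0232
```

```bash
python3 st.py u2
```

```text
blade edge tool [ 0.0003 -0.0086  0.0995] [0.5639 0.2943 0.0892] tip axis [0.5702 0.2929 0.0797]
stand ((570.98583984375, 293.1771240234375), (70.136474609375, 70.62024688720703), 85.2120132446289)
clk 66.67 pos [0.5723 0.2921 0.1887] yaw 76.7 j [-0.81  0.58  0.39  1.86 -0.3   0.77  1.08] open 0.0233 F [ 0.5 -0.3 -1.1]
  d_world mm [  0.2   3.  -69.7] turn 0.2 tilt [-0.08  0.06]
  linear [[0.0015, -0.0002, 0.0348], [0.0015, -0.0002, 0.0348]]
  dr [[0.0, 0.0, 0.0], [0.0, 0.0, 0.0]]
```

View pics/u2.png

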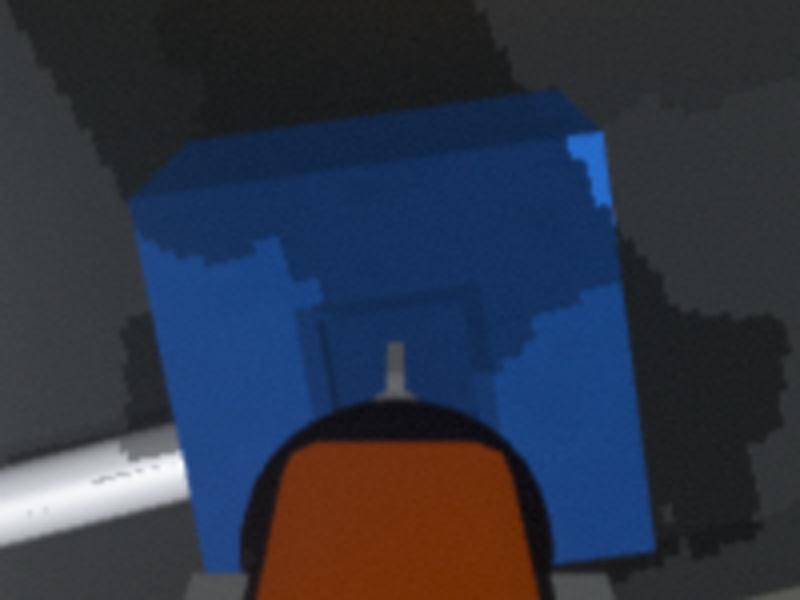

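Well centred in the hole; descend in steps.

Call:
move_arm:
  linear:
    - [0,0.0005,0.01]
    - [0,0,0.012]
    - [0,0,0.012]
    - [0,0,0.01]
    - [0,0,0]
    - [0,0,0]
  dr:
    - [-0.001,0.001,0]
    - [0,0,0]
    - [0,0,0]
    - [0,0,0]
    - [0,0,0]
    - [0,0,0]

```text
clock: 67.42
eef_pos: [0.5729, 0.2921, 0.1413]
ee_rot: [0.784, 0.621, -0.0, -0.0]
contact_force: [0.9, 1.1, -1.3]
opening: 0.0235
```

```bash
python3 -c "
from h import *
rows(.5726,.2932,.1195,76.9,2,nd=4)"
```

```text
clk 67.42 pos [0.5729 0.2921 0.1413] yaw 76.8 j [-0.78  0.64  0.35  1.88 -0.34  0.68  1.11] open 0.0235 F [ 0.9  1.1 -1.3]
  d_world mm [ -0.3   1.1 -21.8] turn 0.1 tilt [-0.03  0.  ]
  linear [[0.0005, -0.0003, 0.0109], [0.0005, -0.0003, 0.0109]]
  dr [[0.0, 0.0, 0.0], [0.0, 0.0, 0.0]]
```

Call:
move_arm:
  linear:
    - [0.001,0,0.008]
    - [0,0,0.008]
    - [0,0,0.003]
    - [0,0,0.002]
    - [0,0,0]
  dr:
    - [0,0,0]
    - [0,0,0]
    - [0,0,0]
    - [0,0,0]
    - [0,0,0]

```text
clock: 68.05
eef_pos: [0.5736, 0.2934, 0.1195]
ee_rot: [0.784, 0.621, 0.001, -0.0]
contact_force: [-0.9, 0.2, -1.1]
opening: 0.0229
```

Call:
move_arm:
  linear:
    - [0,0,0.001]
    - [0,0,0]
  dr:
    - [0,0,0]
    - [0,0,0]

```text
clock: 68.3
eef_pos: [0.5741, 0.2936, 0.1195]
ee_rot: [0.784, 0.621, 0.001, -0.0]
contact_force: [0.5, -0.3, -0.6]
opening: 0.0236
```

Call:
move_arm:
  linear:
    - [0,0,0]
    - [0,0,0]
    - [0,0,0]
    - [0,0,-0.01]
    - [0,0,-0.03]
    - [0,0,-0.04]
    - [0,0,-0.05]
    - [0,0,-0.02]
    - [0,0,0]
  dr:
    - [0,0,0]
    - [0,0,0]
    - [0,0,0]
    - [0,0,0]
    - [0,0,0]
    - [0,0,0]
    - [0,0,0]
    - [0,0,0]
    - [0,0,0]
  gripper: 0.045

```text
clock: 69.42
eef_pos: [0.5747, 0.2933, 0.2772]
ee_rot: [0.784, 0.621, 0.003, 0.0]
contact_force: [-0.1, 0.4, 0.5]
opening: 0.0449
```

Call:
move_arm:
  linear:
    - [-0.02,-0.02,-0.01]
    - [-0.03,-0.02,0]
    - [-0.03,-0.03,0]
    - [-0.03,-0.03,0]
    - [0,0,0]
    - [0,0,0]
  dr:
    - [0,0,0]
    - [0,0,0]
    - [0,0,0]
    - [0,0,0]
    - [0,0,0]
    - [0,0,0]

```text
clock: 70.18
eef_pos: [0.4455, 0.2058, 0.2818]
ee_rot: [0.784, 0.621, -0.001, -0.0]
contact_force: [0.0, 0.8, -0.1]
opening: 0.0451
```

```bash
python3 see.py | grep -v "0\.[345]. \["; cp cov.py /tmp; python3 look.py f1 coupon_a,screwdriver,lock_cover wrist side top
```

```text
top tester 0.6 [68.4, 93.4, 352.7, 257.4] {'c': array([0.8282, 0.3712]), 'wh': array([ 44. , 152.3]), 'long': 90.1, 'z': 0.2931, 'n': 466}
top coupon_a 0.65 [260.6, 212.4, 292.8, 237.5] {'c': array([0.6509, 0.0331]), 'wh': array([50.5, 78.4]), 'long': 94.2, 'z': 0.0295, 'n': 384}
top worn_a 0.62 [394.9, 167.4, 422.1, 197.8] {'c': array([ 0.7483, -0.2952]), 'wh': array([25.3, 26.3]), 'long': 176.2, 'z': 0.151, 'n': 108}
top worn_a 0.6 [393.0, 234.6, 429.4, 259.1] {'c': array([ 0.5987, -0.2994]), 'wh': array([49.8, 80. ]), 'long': 89.5, 'z': 0.0176, 'n': 348}
top used_tray 0.87 [372.1, 220.9, 453.0, 267.4] {'c': array([ 0.5995, -0.3004]), 'wh': array([103.6, 200.6]), 'long': 89.5, 'z': 0.0196, 'n': 396}
top selector_box 0.86 [382.7, 290.1, 433.4, 359.9] {'c': array([ 0.3928, -0.2868]), 'wh': array([102.6, 125.2]), 'long': 176.5, 'z': 0.063, 'n': 310}
top mode_switch 0.79 [403.1, 318.7, 418.0, 336.5] {'c': array([ 0.3937, -0.2876]), 'wh': array([35.7, 37.5]), 'long': 72.2, 'z': 0.0669, 'n': 129}
top mode_switch 0.72 [67.1, 93.3, 351.7, 258.9] {'c': array([0.8282, 0.3712]), 'wh': array([
[... 3302 characters left out ...]
1131, 'n': 173}
side lock_cover 0.49 [239. 292. 274. 321.] {'c': array([0.6475, 0.1115]), 'wh': array([51.4, 80.9]), 'long': 93.3, 'z': 0.028, 'n': 622}
top coupon_a 0.83 [226. 218. 259. 238.] {'c': array([0.647 , 0.1126]), 'wh': array([50.3, 78.5]), 'long': 90.9, 'z': 0.0299, 'n': 369}
top coupon_a 0.59 [258. 214. 296. 236.] {'c': array([0.6501, 0.033 ]), 'wh': array([50.5, 80. ]), 'long': 92.5, 'z': 0.0298, 'n': 381}
top coupon_a 0.54 [381. 290. 435. 359.] {'c': array([ 0.3959, -0.2888]), 'wh': array([ 92.2, 116.3]), 'long': 170.9, 'z': 0.0634, 'n': 261}
top screwdriver 0.59 [147. 239. 167. 259.] {'c': array([0.5718, 0.2927]), 'wh': array([21.9, 27.2]), 'long': 179.9, 'z': 0.1615, 'n': 83}
```

View pics/f1side.png

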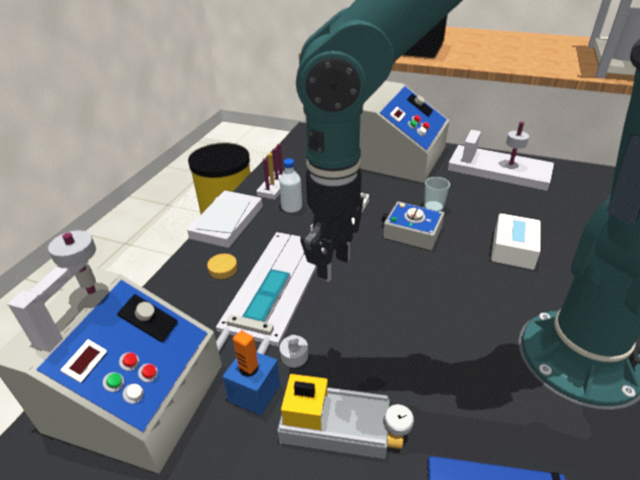

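View pics/f1wrist.png

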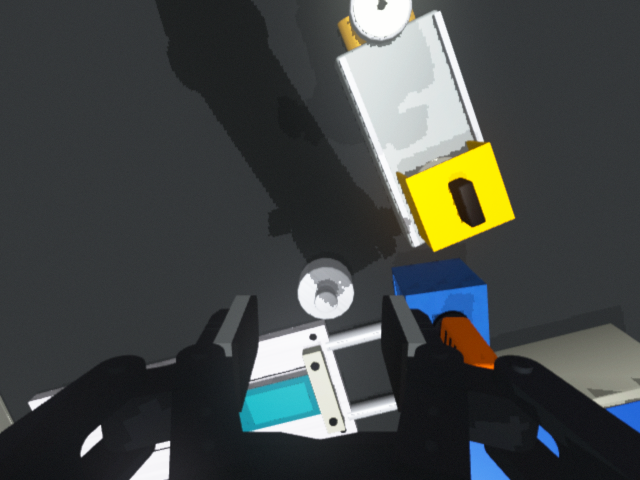

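View pics/f1top.png

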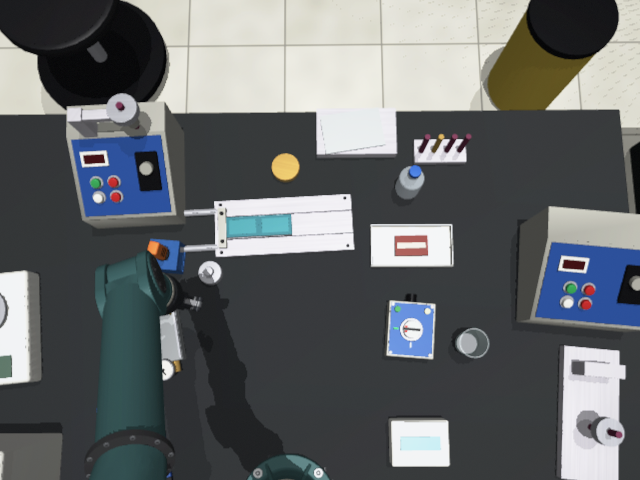

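```bash
python3 -c "
from station import order,sensors
print(order.finish_job()); print(sensors.sense()['clock'])"
```

```text
the job is handed in; nothing more can be done
None
the job is handed in; nothing more can be done
```

The changeover is done and handed in at about 72 s of the 210 s allowed. My last checks found nothing that failed.

- **Worn coupon:** There was one. It lies flat in the white tray. My first grasp was too high and pushed it about 7 mm aside on the bed; I re-measured and picked it up on the second try.
- **Fresh coupons:** There were two. One had been knocked about 3 cm aside while the arm was elsewhere, so I took it from its new place. Both lie in one row between the scribed lines. I pushed them together against the end stop from the open end. Their centres measured 80 mm apart, one coupon length, so there is no visible gap.
- **Regulator knob:** Its line measured 136.4° against 136.8° for the green mark, a difference of under half a degree.
- **Lock cover:** It is against its hard stop and centred over the knob. It travelled only about 79 mm from where it stood, not the full 90 mm. I take that to mean it was not fully parked at the start, because it ended centred on the knob axis.
- **Mode switch:** I turned it with the screwdriver until it met its stop. The slot measured about 90° from its starting angle, with the red-dotted end at the green tick.
- **Screwdriver:** It hangs upright in the stand, handle top at 160 mm as before, about 1–2 mm off its original position.
- **Weights, bottle and beaker:** None was touched. The disc weight, bottle and beaker measured where they were at the start; the brass weight I checked only by eye in the last picture.

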